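Load washed tube blocks into the dry-block heater, wells up

TASK

The washed aluminium tube blocks are standing about on the bench, some of them upside down with their wells facing the worktop. Turn those over, and set every block wells up and flat on the heater's bed inside the low rim, side by side in one neat straight row with the long sides of neighbours facing each other and gaps well under a centimetre. Only when all are loaded, press the heater's green start key fully down and let go; leave the tape roll, beaker and storage bottle where they are.

Things in the scene. Friction and masses are not known exactly. Their poses are not given: they have to be found in the camera images.
- bed (a point): centre of the bed surface, 55 mm above the worktop, of the heater: a fixed white box 100 mm deep (own x), 270 mm long (own y), z up. The dark bed is 76 mm (x) by 206 mm (y) inside a rim 5 mm wide and 3 mm high; up to four blocks fit in a row along its y with their 62 mm length along its x. Control panel 48 mm long beyond the +y end.
- start_key (a joint): the heater's green round push key (22 mm across) on the control panel: 0 released, about 0.005 m fully down; a spring of 5 N when fully down returns it
- start_key_top (a point): middle of the top of the green start key, released about 73 mm above the worktop; it is pressed straight down by 5 mm
- block_1_centre (a point): aluminium tube block, 62 x 46 x 50 mm (own x, y, z), 0.2 to 0.4 kg; the point is its centre. Own +z points out of the well side: six round wells (15 mm), two small orange dots between them, and an orange stripe near its rim on both 46 mm wide ends; the opposite side is plain metal. Starts on the worktop wells up or upside down; stands on any face. Absent in some runs (None).
- block_2_centre (a point): aluminium tube block, 62 x 46 x 50 mm (own x, y, z), 0.2 to 0.4 kg; the point is its centre. Own +z points out of the well side: six round wells (15 mm), two small orange dots between them, and an orange stripe near its rim on both 46 mm wide ends; the opposite side is plain metal. Starts on the worktop wells up or upside down; stands on any face.
- block_3_centre (a point): aluminium tube block, 62 x 46 x 50 mm (own x, y, z), 0.2 to 0.4 kg; the point is its centre. Own +z points out of the well side: six round wells (15 mm), two small orange dots between them, and an orange stripe near its rim on both 46 mm wide ends; the opposite side is plain metal. Starts on the worktop wells up or upside down; stands on any face.
- block_4_centre (a point): aluminium tube block, 62 x 46 x 50 mm (own x, y, z), 0.2 to 0.4 kg; the point is its centre. Own +z points out of the well side: six round wells (15 mm), two small orange dots between them, and an orange stripe near its rim on both 46 mm wide ends; the opposite side is plain metal. Starts on the worktop wells up or upside down; stands on any face. Absent in some runs (None).
- microwave_corner (a point): obstacle: the point on the worktop below the microwave's front left corner. The fixed microwave stands 252 mm high and fills everything beyond it in +x and to the right of it in -y
- ph_meter_corner (a point): obstacle: the point on the worktop at the near right limit of the fixed pH meter, which with its arm stands 340 mm high and lies beyond it in +x and to the left of it in +y
- balance_middle (a point): obstacle: middle of the footprint of the fixed laboratory balance, 308 x 188 mm and 79 mm high; its long sides run along the world direction (0.5, -0.866). It stands always in the same place; a block may drop on it
- tape_mid (a point): bystander: roll of yellow tape lying flat, 70 mm across, 19 mm high; the point is its centre
- glass_beaker_mid (a point): bystander: small clear beaker, 50 mm across, 60 mm high; the point is its centre
- storage_bottle_mid (a point): bystander: white storage bottle, 50 mm across, 124 mm high; the point is half-way up

How it is judged:
By the outcome, as a careful person would: the job done as asked, in the order asked, and still so for the second after the job is handed in, with the robot touching nothing.
Of block_1, block_4 only 1 to 2 are there at a start; the rules pass over those that are not, and their reading is None.
At some moment in a run one of block_1, block_2, block_3, block_4 may be knocked a few centimetres aside while the robot is not near it.
Once in a run the grip may slacken for a moment while it holds something.
It also fails if it takes over 210 s, if anything falls off the work surface, if the arm or the gripper's body presses on something with over 40 N, if the wrist force passes 120 N, or if a joint passes its speed limit or range.

ROBOT

A 7-joint arm with a two-finger parallel gripper is mounted at the origin on a cart in front of the work surface, level with it; the furniture and walls round the work are solid. World frame = base frame: x ahead of the robot, y to its left, z up, the work surface at z = 0. Lengths are in m, angles in rad, forces in N, time in s.
With the tool pointing down it reaches from about 0.4 to 0.85 m from the base axis. Payload 4.5 kg.
Tool frame: the origin (TCP) lies on the centre line of the jaws, within the pads' length; the fingertips stand 14 mm ahead of it and the grasp point (between the pads) lies 5 mm behind it (nose_length is the distance from the TCP to the fingertips, in m); x points along the fingers, y is the direction in which the jaws open and shut, and the axes are right-handed (so a half turn about x gives the same grasp; the last joint's range is limited). The gripper opens to 88 mm and grips with 3 to 60 N. Pads are 18 mm wide; open, the fingers measure 123 mm over their backs; the gripper's body (75 mm by 187 mm) begins 45 mm behind the grasp point.
Start: joints at [1.382, 0.689, -0.195, 1.565, 0.157, 0.902, -0.215], TCP at [0.138, -0.61, 0.253] pointing down, gripper open.
Joint ranges: [-3.01, 3.01], [-0.46, 2.08], [-1.47, 1.51], [0.13, 2.56], [-1, 4.14], [0.04, 2.09], [-2.66, 2.66]. Speed limits (rad/s): [2.57, 2.57, 3.14, 3.14, 3.14, 3.14, 3.14].

INTERFACE

Orientations are given as a unit quaternion [x, y, z, w].
In Python, from plant import get_state, snapshot, camera_params, finish_job, boxes_of, silhouettes, spot_point, nose_length gives the robot as it stands.
- The arm moves only by the tool apply_moves, never from a script. Its arguments are lists of equal length, an entry for each row: "delta_pos": the shift along the tool's x, y, z in cm, a list of three; "yaw": the turn about the tool's x in rad; "gripper": the opening in per cent of the stroke, from 0 (shut) to 100 (fully open). A call has 1 to 10 rows; each row is the pose to reach, as a shift and turn from the pose measured when the call began, along the tool's axes at that moment; what a row does not reach only later rows make up. A row lasts 1/12 s, in which the tool goes at most 41.7 mm and 7.16 degrees, less where a joint would pass 70% of its speed; a pose out of reach is approached as far as the arm can. A call with a gripper value outside its range is refused whole. The fingers move at their own pace and stop on an object; "force" is the grip in N (left out, the last holds). Time passes only in rows, so rows that repeat a pose let the fingers close. It gives the time, the measured TCP pose, the force and the opening at its end, in the units of the state.
- get_state(): the state, without advancing time (a new reading comes with each control period).
- snapshot(name): name is "scene" or "top"; returns the picture (480x640x3 uint8, red, green, blue); there is no depth.
- camera_params(name): a dict with "fovy" (degrees; the focal length in pixels is half the picture's height over the tangent of half this angle, whatever the lens; pixels are square), "cx", "cy" (the principal point, pixels), "position" and "orientation" of the camera in the world. Camera axes: x right, y down, z forward; pixel columns grow to the right and rows downward; lengths in m; the calibration is good to about 2 mm. A picture is of the moment at which its call begins. camera_params takes no time and is no camera call.
- finish_job(): hands the job in, once; it reports no verdict.
Trained networks look in the newest picture that a camera, given by its name, has taken for a name from the list of things; names that differ only in an ending like _2 or _b are one class to them, and where a whole thing is asked for, a point or a joint stands for the part that bears it (a point fixed in the world has none). Each returns a list of dicts, best first, with "score" (0 to 1); they miss things now and then, are a little off and sometimes report something else, mostly with a low value. They report only what shows in the picture. A call takes as long as a camera call.
- boxes_of(thing, camera): "bbox" ([left, top, width, height] in pixels, round what is visible of it).
- silhouettes(thing, camera): "mask" (480x640 bool, what is visible of it) and "bbox" ([left, top, width, height] in pixels, round what is visible of it).
- spot_point(thing, camera): "pixel" ([column, row] in pixels: a listed point, or the origin of a listed thing).
The state is a dict: "clock": time; "q": joint angles; "qd": joint speeds; "joint_torque": joint torques, N m; "tool_pos": TCP position; "eef_rot": TCP orientation; "contact_force": force on the tool from outside, world axes, zero at the start; "moment": the same for the moment, N m; "opening": opening from 0.0 (shut) to 1.0 (fully open).
Only numpy, scipy, OpenCV 4.12 (cv2) and the standard library are available. Lean on these libraries where they do the work, as an engineer would, in place of code of your own. Each camera call takes 0.05 s, during which the arm holds its last target.

## Working session

There is one attempt and no reset: what is moved stays moved. The work goes in short steps, Python scripts to look and compute and a tool call to move; the robot and the scene stay as the last step left them, time stands still between calls to the robot, and variables do not carry over. Pictures are saved under pics/ and viewed, and the job is handed in when it is done.

Besides the shell and the picture viewer there is one more tool, called after "Emit:" as a command line: name --pt "numbers of a row" for each row, then --argument value for the rest. apply_moves: Moves the arm, as the interface text tells. Its arguments: {"type":"object","properties":{"delta_pos":{"type":"array"},"yaw":{"type":"array"},"gripper":{"type":"array"},"force":{"type":"number"}},"required":["delta_pos","yaw","gripper"]}

```bash
ls; mkdir -p pics; python3 - <<'E'
from plant import *
import cv2
s=get_state();print({k:s[k] for k in('clock','tool_pos','eef_rot','opening')}, nose_length)
for n in('scene','top'):
    print(n,camera_params(n)); cv2.imwrite(f'pics/{n}0.png',snapshot(n)[:,:,::-1])
E
```

```text
pics
{'clock': 0.0, 'tool_pos': array([ 0.13794252, -0.60897395,  0.25192254]), 'eef_rot': array([-0.70260055, -0.07928184,  0.70283475, -0.07803957]), 'opening': 0.9982221939565952} 0.014
scene {'fovy': 57.13256712377676, 'cx': 319.0626720143724, 'cy': 244.04420352494307, 'position': array([0.19959804, 0.76379617, 0.97966912]), 'orientation': array([-0.20410184,  0.90936443, -0.35306502,  0.08212102])}
top {'fovy': 47.174034183347935, 'cx': 326.3580320439268, 'cy': 239.84912290061553, 'position': array([0.28014828, 0.01156683, 1.7997286 ]), 'orientation': array([-0.69813175,  0.71086122, -0.05905298,  0.06165332])}
```

View pics/scene0.png

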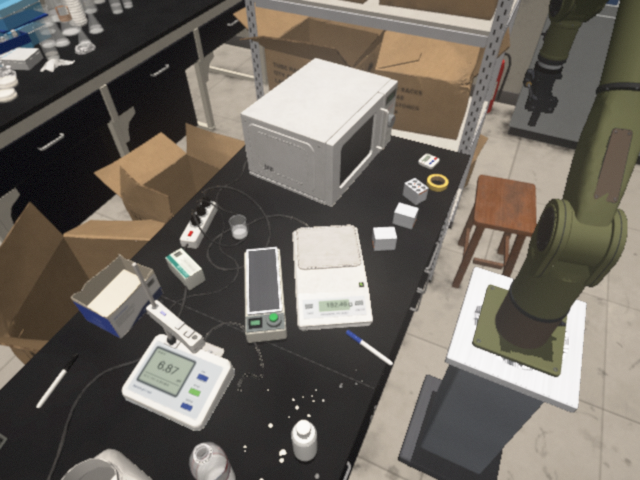

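View pics/top0.png

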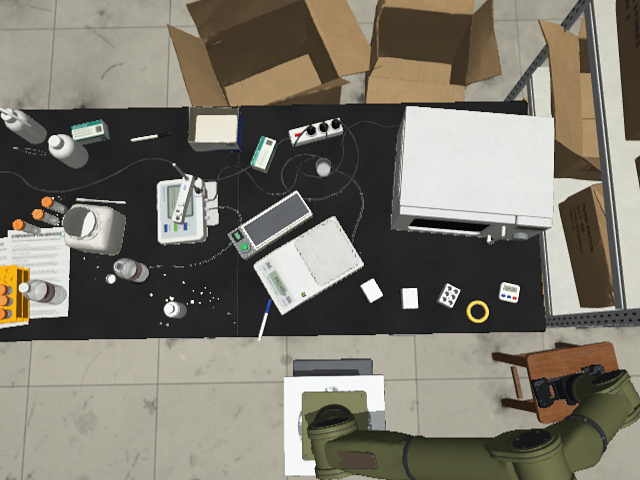

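```bash
cat > h.py <<'E'
import numpy as np, cv2
from plant import *
from scipy.spatial.transform import Rotation as R
from scipy.optimize import minimize
P={n:camera_params(n) for n in('scene','top')}
def cam(n):
    p=P[n]; f=240/np.tan(np.radians(p['fovy'])/2); return p,f,R.from_quat(p['orientation']).as_matrix()
def proj(n,X):
    p,f,M=cam(n); c=(np.atleast_2d(X)-p['position'])@M
    return np.c_[f*c[:,0]/c[:,2]+p['cx'],f*c[:,1]/c[:,2]+p['cy']]
def back(n,px,z):
    p,f,M=cam(n); d=M@np.array([(px[0]-p['cx'])/f,(px[1]-p['cy'])/f,1]); t=(z-p['position'][2])/d[2]; return p['position']+t*d
def box(x,y,yaw,z0,z1,lx,ly):
    c,s=np.cos(yaw),np.sin(yaw); o=[]
    for a in(-1,1):
        for b in(-1,1):
            for z in(z0,z1): o.append([x+c*a*lx/2-s*b*ly/2,y+s*a*lx/2+c*b*ly/2,z])
    return np.array(o)
def hullmask(n,X,S=4,roi=None):
    h=cv2.convexHull(proj(n,X).astype(np.float32)).reshape(-1,2)
    l,t,w,hh=roi
    m=np.zeros((hh*S,w*S),np.uint8)
    cv2.fillConvexPoly(m,np.round(((h+.5-[l,t])*S-.5)*16).astype(np.int32),1,shift=4)
    return m.astype(float).reshape(hh,S,w,S).mean((1,3))
def fit(masks,x,y,yaw,z0,z1,lx,ly):
    rois={}
    for n,m in masks.items():
        ys,xs=np.where(m); l,t=max(0,xs.min()-12),max(0,ys.min()-12); rois[n]=(l,t,min(640,xs.max()+13)-l,min(480,ys.max()+13)-t)
    def cost(p):
        e=0
        for n,m in masks.items():
            l,t,w,h=rois[n]; k=hullmask(n,box(p[0]/1e3,p[1]/1e3,p[2]/30,z0,z1,lx,ly),roi=rois[n])
            q=m[t:t+h,l:l+w]; e+=np.abs(k-q).sum()/q.sum()
        return e
    best=None
    for y0 in (yaw if np.ndim(yaw) else [yaw]):
        r=minimize(cost,[x*1e3,y*1e3,y0*30],method='Nelder-Mead',options=dict(initial_simplex=np.array([[x*1e3,y*1e3,y0*30]]*4)+np.array([[0,0,0],[6,0,0],[0,6,0],[0,0,6]])))
        if best is None or r.fun<best.fun: best=r
    return best.x[0]/1e3,best.x[1]/1e3,best.x[2]/30,best.fun
def sil(thing,n,thr=.3):
    return [r for r in silhouettes(thing,n) if r['score']>thr]
def fwd(M,px): return px
E
cat > look.py <<'E'
from h import *
import sys
def blocks(z0=0,pr=True):
    out=[]
    for n in('scene','top'): snapshot(n)
    S={n:sil('block_2_centre',n) for n in('scene','top')}
    for r in S['top']:
        ys,xs=np.where(r['mask']); X=back('top',(xs.mean(),ys.mean()),z0+.03)
        # match in scene
        q=proj('scene',X)[0]; b=None
        for s in S['scene']:
            ys,xs=np.where(s['mask']); d=np.hypot(xs.mean()-q[0],ys.mean()-q[1])
            if d<12 and (b is None or d<b[0]): b=(d,s)
        M={'top':r['mask']}
        if b: M['scene']=b[1]['mask']
        f=fit(M,X[0],X[1],[0,.5,1,1.57,2.1,2.6],z0,z0+.05,.062,.046)
        out.append((f,list(M),r['score'])); print(np.round(f[:3],4),'cost',round(f[3],3),list(M),round(r['score'],2))
    return out
if __name__=='__main__': 
    blocks(float(sys.argv[1]) if len(sys.argv)>1 else 0); print(get_state()['clock'])
E
python3 look.py; python3 - <<'E'
from h import *
for t,z in (('bed',.055),('start_key_top',.073),('microwave_corner',0),('ph_meter_corner',0),('balance_middle',0),('tape_mid',.01),('glass_beaker_mid',.03),('storage_bottle_mid',.062)):
    for n in('top','scene'):
        r=spot_point(t,n)[:1]
        for q in r: print(t,n,q['pixel'],round(q['score'],2),np.round(back(n,q['pixel'],z),4))
b={}
for n in('top','scene'):
    r=silhouettes('bed',n)[0]; b[n]=r['mask']; print(r['bbox'],r['score'],r['mask'].sum())
    im=snapshot(n); im[r['mask']]=im[r['mask']]//2+np.array([120,0,0],np.uint8); l,t,w,h=map(int,r['bbox']); cv2.imwrite(f'pics/bed_{n}.png',cv2.resize(im[t-30:t+h+30,l-30:l+w+30,::-1],None,fx=4,fy=4)) 
E
```

```text
[ 0.389  -0.2464 -0.0184] cost 0.255 ['top', 'scene'] 0.83
0.3
bed top [276.5, 219.9] 0.9 [0.65   0.1758 0.055 ]
bed scene [262.6, 279.2] 0.61 [0.649  0.1784 0.055 ]
start_key_top top [243.9, 246.6] 0.42 [0.5613 0.2781 0.073 ]
start_key_top scene [270.8, 317.8] 0.65 [0.5624 0.2837 0.073 ]
microwave_corner top [387.4, 249.3] 0.82 [ 0.5553 -0.1861  0.    ]
microwave_corner scene [351.4, 215.0] 0.78 [ 0.55   -0.2031  0.    ]
ph_meter_corner top [207.4, 244.9] 0.71 [0.5811 0.4108 0.    ]
ph_meter_corner scene [246.6, 372.7] 0.96 [0.5675 0.4036 0.    ]
tape_mid top [475.1, 311.5] 0.76 [ 0.3456 -0.4603  0.01  ]
tape_mid scene [436.3, 179.6] 0.57 [ 0.3497 -0.4794  0.01  ]
glass_beaker_mid top [173.1, 312.8] 0.75 [0.358  0.5097 0.03  ]
glass_beaker_mid scene [242.7, 224.2] 0.78 [0.8239 0.0046 0.03  ]
storage_bottle_mid top [177.4, 310.2] 0.69 [0.3644 0.4874 0.062 ]
storage_bottle_mid scene [305.7, 435.3] 0.68 [0.3644 0.4912 0.062 ]
[227.8, 193.3, 85.6, 68.0] 0.84 2709
[246.1, 247.1, 42.7, 96.6] 0.65 3514
```

```bash
python3 - <<'E'
from h import *
ims=[]
for n in('top','scene'):
    im=snapshot(n)
    for r in silhouettes('block_2_centre',n): print(n,r['bbox'],round(r['score'],2),r['mask'].sum())
    for r in boxes_of('block_2_centre',n): print(n,'box',r['bbox'],round(r['score'],2))
    for r in spot_point('block_2_centre',n): print(n,'pt',r['pixel'],round(r['score'],2))
    if n=='top': a=im[270:330,350:530]
    else: a=im[170:260,360:460]; 
    ims.append(cv2.resize(a,None,fx=4 if n=='top' else 5,fy=4 if n=='top' else 5,interpolation=cv2.INTER_NEAREST))
cv2.imwrite('pics/c1.png',ims[0][:,:,::-1]);cv2.imwrite('pics/c2.png',ims[1][:,:,::-1])
E
```

```text
top [401.0, 290.2, 15.8, 23.9] 0.73 379
top [164.4, 301.6, 23.0, 18.1] 0.36 247
top box [401.4, 287.8, 13.8, 26.8] 0.67
top pt [409.7, 298.2] 0.88
top pt [444.8, 297.0] 0.53
scene [394.6, 200.0, 23.0, 32.3] 0.81 476
scene box [392.3, 202.7, 28.4, 26.4] 0.68
scene box [246.1, 247.0, 43.5, 95.8] 0.59
scene pt [403.7, 216.5] 0.73
scene pt [300.8, 437.5] 0.26
```

View pics/bed_top.png

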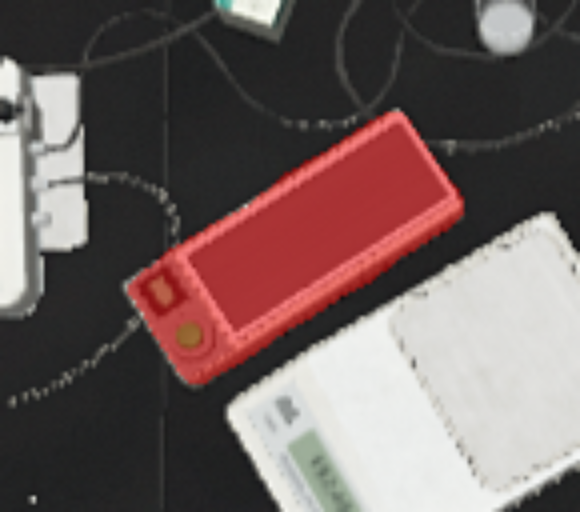

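View pics/bed_scene.png

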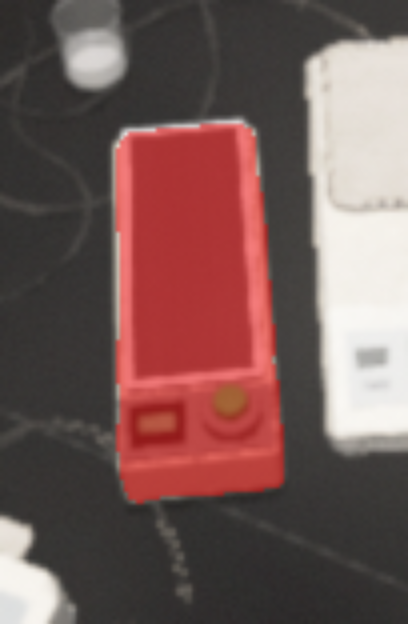

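View pics/c1.png

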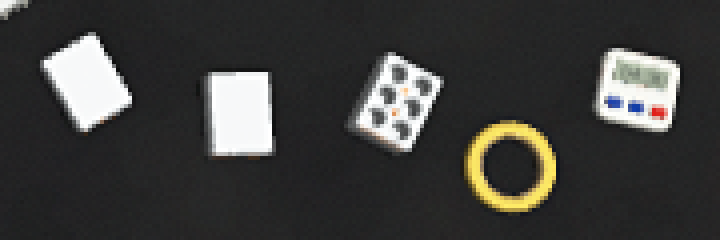

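View pics/c2.png

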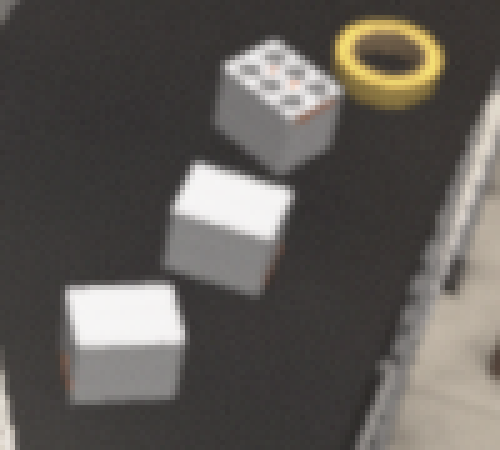

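```bash
cat >> h.py <<'E'
def facefit(X,zt,lx=.062,ly=.046,thr={'top':150,'scene':170},cams=('top','scene'),yaws=(0,.5,1,1.57,2.1,2.6),ims=None):
    M={}
    for n in cams:
        im=ims[n] if ims else snapshot(n); g=im.min(2)
        q=proj(n,[X[0],X[1],zt])[0]; m=(g>thr[n]).astype(np.uint8)
        w=np.zeros_like(m); cv2.circle(w,tuple(int(round(v)) for v in q),24,1,-1)
        k,lab,st,ce=cv2.connectedComponentsWithStats(m*w,connectivity=4)
        if k<2: continue
        c=[i for i in range(1,k) if st[i,4]>60]
        if not c: continue
        i=min(c,key=lambda i:np.hypot(*(ce[i]-q)))
        pts=np.argwhere(lab==i)[:,::-1].astype(np.int32)
        o=np.zeros_like(m); cv2.fillConvexPoly(o,cv2.convexHull(pts),1); M[n]=o.astype(bool)
    return {tuple(k):np.round(fit({a:M[a] for a in k},X[0],X[1],yaws,zt,zt,lx,ly),4) for k in ([(c,) for c in M]+[tuple(M)])}
E
python3 - <<'E'
from h import *
ims={n:snapshot(n) for n in('top','scene')}
for px in((371,290),(409.5,298),(449,295)):
    X=back('top',px,.05); 
    for k,v in facefit(X,.05,ims=ims).items(): print(k,v)
# heater: fit box incl dark bed
b={n:max(silhouettes('bed',n),key=lambda r:r['score'])['mask'] for n in('top','scene')}
X=[.63,.2]
for k in(['top'],['scene'],['top','scene']): 
  for z in (.055,.06): print(k,z,np.round(fit({n:b[n] for n in k},.63,.2,[.4,.6,.8],0,z,.1,.27),4))
# dark bed quad at z=.055
for n in ims:
    g=ims[n].max(2); q=proj(n,[.65,.177,.055])[0].astype(int); 
    hsv=ims[n][q[1],q[0]]; print(n,q,hsv)
E
```

```text
('top',) [ 0.4177 -0.1251  0.5099  0.0926]
('scene',) [ 0.4151 -0.1249  3.702   0.1076]
('top', 'scene') [ 0.4168 -0.1252  3.6724  0.2181]
('top',) [ 0.391  -0.2454  0.0238  0.0829]
('scene',) [ 0.3884 -0.246   0.0369  0.1255]
('top', 'scene') [ 0.3891 -0.2455  0.03    0.2227]
('top',) [ 0.3976 -0.3711  2.6501  0.0968]
('scene',) [ 0.3949 -0.3713  2.6204  0.1004]
('top', 'scene') [ 0.3962 -0.3713 -0.5092  0.2274]
['top'] 0.055 [0.6402 0.1975 0.564  0.0984]
['top'] 0.06 [0.6403 0.1961 0.5465 0.1129]
['scene'] 0.055 [0.638  0.1916 0.558  0.0669]
['scene'] 0.06 [0.6379 0.1919 0.5638 0.0853]
['top', 'scene'] 0.055 [0.6381 0.1944 0.5676 0.1826]
['top', 'scene'] 0.06 [0.6379 0.193  0.5632 0.2061]
top [276 219] [ 98 100 104]
scene [262 278] [104 104 105]
```

```bash
python3 - <<'E'
from h import *
ims={n:snapshot(n) for n in('top','scene')}
M={}
for n in ims:
    im=ims[n].astype(int); g=im.mean(2)
    q=proj(n,[.65,.177,.055])[0].astype(int)
    m=((g>75)&(g<150)).astype(np.uint8)
    k,lab,st,ce=cv2.connectedComponentsWithStats(m,connectivity=4); i=lab[q[1],q[0]]
    print(n,st[i],ce[i],back(n,ce[i],.055))
    M[n]=lab==i
    o=ims[n].copy(); o[M[n]]=[255,0,0]; l,t,w,h=st[i,:4]; cv2.imwrite(f'pics/bd_{n}.png',cv2.resize(o[t-20:t+h+20,l-20:l+w+20,::-1],None,fx=4,fy=4))
for k in(['top'],['scene'],['top','scene']): print(k,np.round(fit({n:M[n] for n in k},.65,.177,[.4,.55,.7],.055,.055,.076,.206),4))
for n in ims:
    im=ims[n].astype(int); g=((im[:,:,1]-im[:,:,0]>40)&(im[:,:,1]-im[:,:,2]>30)).astype(np.uint8)
    k,lab,st,ce=cv2.connectedComponentsWithStats(g)
    for i in range(1,k):
        if st[i,4]>15: print(n,'green',st[i],ce[i],np.round(back(n,ce[i],.073),4))
E
```

```text
top [ 244  194   65   52 1410] [275.88156028 219.25106383] [0.65215049 0.17783783 0.055     ]
scene [ 249  249   30   62 1680] [262.6547619  280.32142857] [0.64700311 0.18158562 0.055     ]
['top'] [0.6528 0.1775 0.5608 0.0469]
['scene'] [0.6513 0.1731 0.5516 0.0527]
['top', 'scene'] [0.6522 0.1761 0.5636 0.1249]
top green [174 223   3   8  22] [175.         226.81818182] [0.6296 0.4997 0.073 ]
top green [235 232   5   7  24] [237.08333333 235.33333333] [0.5981 0.3002 0.073 ]
top green [241 243   7   7  39] [243.84615385 246.23076923] [0.5625 0.2783 0.073 ]
scene green [269 313   9   9  61] [272.98360656 316.68852459] [0.5591 0.2786 0.073 ]
scene green [251 321   8   4  26] [254.57692308 322.38461538] [0.5912 0.3116 0.073 ]
scene green [189 389  11   7  44] [194.27272727 391.72727273] [0.6182 0.5155 0.073 ]
```

View pics/bd_scene.png

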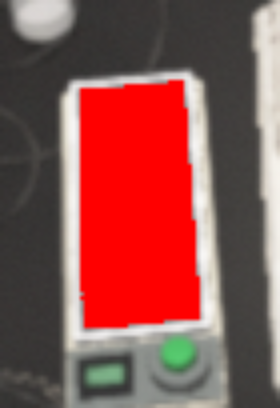

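View pics/bd_top.png

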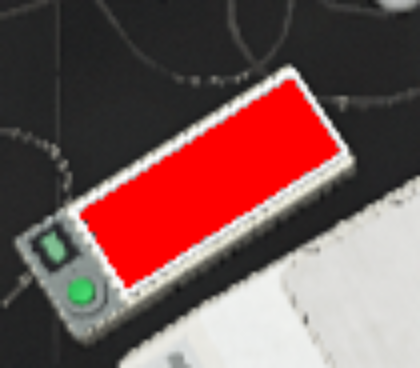

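```bash
cat >> h.py <<'E'
BED=np.array([.652,.176]); HY=.56
U=np.array([-np.sin(HY),np.cos(HY)]); V=np.array([np.cos(HY),np.sin(HY)])
def bedp(u,v=0): return BED+u*U+v*V
def plan(pos,jaw=None,s=None):
    """pos TCP target; jaw: world angle of jaw axis. prints cm shift + yaw"""
    s=s or get_state(); M=R.from_quat(s['eef_rot']).as_matrix()
    d=M.T@(np.asarray(pos)-s['tool_pos'])*100
    y=0
    if jaw is not None:
        t=np.array([np.cos(jaw),np.sin(jaw),0]); t=M.T@t  # in tool frame
        y=np.arctan2(t[2],t[1]); y=(y+np.pi/2)%np.pi-np.pi/2
    print('delta',np.round(d,2),'yaw',round(y,3),'alt',round(y-np.sign(y)*np.pi,3),'dist cm',round(np.linalg.norm(d),1))
def st():
    s=get_state(); M=R.from_quat(s['eef_rot']).as_matrix()
    print('t',round(s['clock'],2),'tcp',np.round(s['tool_pos'],4),'toolx',np.round(M[:,0],3),'jawang',round(np.arctan2(M[1,1],M[0,1])%np.pi,3),'open',round(s['opening'],3),'F',np.round(s['contact_force'],1),'q',np.round(s['q'],2))
E
python3 - <<'E'
from h import *
st(); plan([.396,-.371,.14],2.63)
for px in((255,268),(345,217),(363,262)): print(back('top',px,.075))
print(bedp(-.137),bedp(.05))
E
```

```text
t 2.0 tcp [ 0.1381 -0.6096  0.2528] toolx [ 0. -0. -1.] jawang 1.794 open 1.001 F [-0.4  0.4  0.5] q [ 1.38  0.69 -0.19  1.57  0.16  0.9  -0.22]
delta [ 11.27 -17.57 -30.42] yaw -0.836 alt 2.305 dist cm 36.9
[0.49184019 0.24222004 0.075     ]
[ 0.65110839 -0.045787    0.075     ]
[ 0.50468895 -0.09926582  0.075     ]
[0.72477251 0.05992605] [0.62544069 0.21836276]
```

Emit:
apply_moves --pt "11.2 -17.6 -30.4" --pt "11.2 -17.6 -30.4" --pt "11.2 -17.6 -30.4" --pt "11.2 -17.6 -30.4" --pt "11.2 -17.6 -30.4" --pt "11.2 -17.6 -30.4" --pt "11.2 -17.6 -30.4" --pt "11.2 -17.6 -30.4" --pt "11.2 -17.6 -30.4" --pt "11.2 -17.6 -30.4" --yaw '[-0.84,-0.84,-0.84,-0.84,-0.84,-0.84,-0.84,-0.84,-0.84,-0.84]' --gripper '[100,100,100,100,100,100,100,100,100,100]' --force 20

```text
clock: 2.83
tool_pos: [0.4029, -0.363, 0.1395]
eef_rot: [0.61, 0.363, -0.605, 0.361]
contact_force: [0.5, 0.4, 0.4]
opening: 1.001
```

```bash
python3 - <<'E'
from h import *
import cv2
st(); plan([.396,-.371,.02],2.63)
for n in('top','scene'): cv2.imwrite(f'pics/{n}1.png',snapshot(n)[:,:,::-1])
E
```

```text
t 2.83 tcp [ 0.4029 -0.363   0.1395] toolx [ 0.005  0.006 -1.   ] jawang 2.646 open 1.001 F [0.5 0.4 0.4] q [ 0.84  0.76 -0.31  1.91  0.41  0.53 -0.24]
delta [11.95 -0.24  1.12] yaw 0.016 alt -3.125 dist cm 12.0
```

View pics/scene1.png

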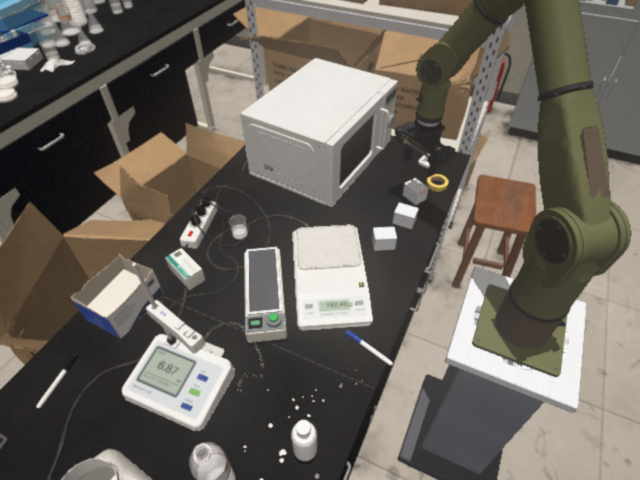

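Emit:
apply_moves --pt "0 -0.24 1.12" --pt "0 -0.24 1.12" --pt "4 -0.24 1.12" --pt "8 -0.24 1.12" --pt "10 -0.24 1.12" --pt "11.9 -0.24 1.12" --pt "11.9 -0.24 1.12" --pt "11.9 -0.24 1.12" --yaw '[0.015,0.015,0.015,0.015,0.015,0.015,0.015,0.015]' --gripper '[100,100,100,100,100,100,100,100]'

```text
clock: 3.6
tool_pos: [0.3878, -0.3791, 0.0212]
eef_rot: [-0.612, -0.355, 0.613, -0.354]
contact_force: [-1.4, 0.6, 0.4]
opening: 1.0
```

```bash
python3 - <<'E'
from h import *
st(); plan([.396,-.371,.02],2.63)
for n in('top','scene'):
    im=snapshot(n); a=im[130:260,340:480] if n=='scene' else im[230:350,350:520]
    cv2.imwrite(f'pics/{n}2.png',cv2.resize(a[:,:,::-1],None,fx=4,fy=4))
E
```

```text
t 3.6 tcp [ 0.3878 -0.3791  0.0212] toolx [-0.002  0.001 -1.   ] jawang 2.62 open 1.0 F [-1.4  0.6  0.4] q [ 0.78  0.96 -0.16  1.94  0.5   0.28 -0.32]
delta [ 0.12  0.3  -1.11] yaw -0.01 alt 3.131 dist cm 1.2
```

View pics/scene2.png

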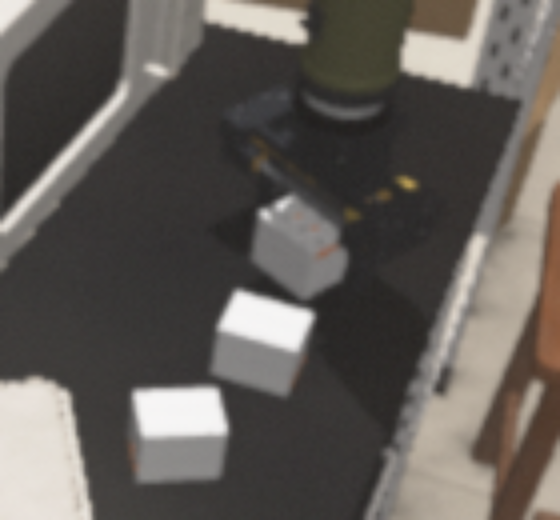

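```bash
python3 - <<'E'
from h import *
st(); plan([.396,-.371,.02],2.63)
E
```

```text
t 3.7 tcp [ 0.3893 -0.3793  0.0227] toolx [ 0.001 -0.001 -1.   ] jawang 2.621 open 0.998 F [0.2 0.9 1.3] q [ 0.78  0.96 -0.16  1.94  0.5   0.27 -0.32]
delta [ 0.27  0.17 -1.05] yaw -0.009 alt 3.132 dist cm 1.1
```

Correct and grip.

Emit:
apply_moves --pt "0.25 0.17 -1.05" --pt "0.25 0.17 -1.05" --pt "0.25 0.17 -1.05" --pt "0.25 0.17 -1.05" --pt "0.25 0.17 -1.05" --pt "0.25 0.17 -1.05" --pt "0.25 0.17 -1.05" --pt "0.25 0.17 -1.05" --pt "0.25 0.17 -1.05" --pt "0.25 0.17 -1.05" --yaw '[0,0,0,0,0,0,0,0,0,0]' --gripper '[100,100,100,60,60,60,60,60,60,60]' --force 25

```text
clock: 4.53
tool_pos: [0.3962, -0.3714, 0.0202]
eef_rot: [0.612, 0.354, -0.612, 0.355]
contact_force: [0.9, -1.4, -0.4]
opening: 0.703
```

```bash
python3 - <<'E'
from h import *
st(); t=bedp(.05); plan([*t,.2],HY); plan([.45,-.2,.2])
E
```

```text
t 4.53 tcp [ 0.3962 -0.3714  0.0202] toolx [ 0.001 -0.001 -1.   ] jawang 2.62 open 0.703 F [ 0.9 -1.4 -0.4] q [ 0.76  0.96 -0.15  1.95  0.5   0.27 -0.33]
delta [-18.02  -9.44 -62.55] yaw -1.081 alt 2.06 dist cm 65.8
delta [-17.99  -3.83 -17.53] yaw 0 alt 0.0 dist cm 25.4
```

Emit:
apply_moves --pt "-3 0 0" --pt "-6 0 0" --pt "-10 0 0" --pt "-14 0 0" --pt "-18 0 -2" --pt "-22 -1 -5" --pt "-25 -2 -9" --pt "-28 -3 -12" --pt "-28 -3 -15" --pt "-28 -3.8 -17.5" --yaw '[0,0,0,0,-0.05,-0.1,-0.2,-0.3,-0.4,-0.5]' --gripper '[60,60,60,60,60,60,60,60,60,60]' --force 25

```text
clock: 5.37
tool_pos: [0.4518, -0.1983, 0.3026]
eef_rot: [0.505, 0.494, -0.503, 0.498]
contact_force: [1.2, 0.4, -3.0]
opening: 0.7
```

```bash
python3 - <<'E'
from h import *
st(); t=bedp(.05); plan([*t,.2],HY)
E
```

```text
t 5.37 tcp [ 0.4518 -0.1983  0.3026] toolx [ 0.007 -0.003 -1.   ] jawang 3.125 open 0.7 F [ 1.2  0.4 -3. ] q [ 0.7   0.49 -0.57  1.88  0.35  0.86 -0.07]
delta [ 10.27  16.62 -41.97] yaw -0.576 alt 2.565 dist cm 46.3
```

Emit:
apply_moves --pt "0 1 -3" --pt "0 2.5 -6.5" --pt "1 4 -10" --pt "2 6 -14.5" --pt "3 7.5 -19" --pt "4 9 -23" --pt "5 10.5 -27" --pt "6 12 -31" --pt "7 13.5 -35" --pt "8 15.2 -38.5" --yaw '[-0.05,-0.1,-0.2,-0.3,-0.4,-0.5,-0.57,-0.57,-0.57,-0.57]' --gripper '[60,60,60,60,60,60,60,60,60,60]'

```text
clock: 6.2
tool_pos: [0.6004, 0.1655, 0.2266]
eef_rot: [0.343, 0.616, -0.345, 0.62]
contact_force: [0.7, -0.1, -3.1]
opening: 0.7
```

Emit:
apply_moves --pt "0 0 0" --pt "0 0 0" --pt "0 0 0" --yaw '[0,0,0]' --gripper '[60,60,60]'

```text
clock: 6.45
tool_pos: [0.5994, 0.1646, 0.2252]
eef_rot: [0.342, 0.617, -0.346, 0.619]
contact_force: [0.2, -0.9, -3.7]
opening: 0.698
```

```bash
python3 - <<'E'
from h import *
for n in('top','scene'):
    im=snapshot(n); a=im[160:360,180:440] if n=='scene' else im[150:350,200:460]
    cv2.imwrite(f'pics/{n}3.png',cv2.resize(a[:,:,::-1],None,fx=3,fy=3))
st(); t=bedp(.05); plan([*t,.08],HY)
E
```

```text
t 6.55 tcp [0.6001 0.1631 0.2262] toolx [ 0.003 -0.006 -1.   ] jawang 0.553 open 0.698 F [ 0.6 -0.8 -4.2] q [-0.01  0.77 -0.62  1.59  0.53  0.95 -0.26]
delta [14.59  5.07 -3.47] yaw -0.007 alt 3.134 dist cm 15.8
```

View pics/scene3.png

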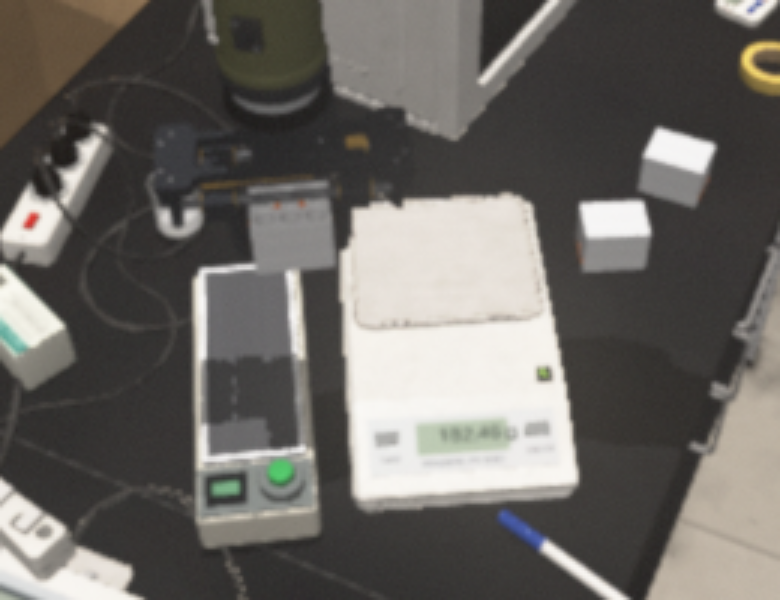

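Emit:
apply_moves --pt "0 1.7 -1.2" --pt "0 3.4 -2.4" --pt "0 5.07 -3.47" --pt "0 5.07 -3.47" --pt "3 5.07 -3.47" --pt "6 5.07 -3.47" --pt "9 5.07 -3.47" --pt "12 5.07 -3.47" --pt "13.6 5.07 -3.47" --pt "13.6 5.07 -3.47" --yaw '[0,0,0,0,0,0,0,0,0,0]' --gripper '[60,60,60,60,60,60,60,60,60,60]'

```text
clock: 7.38
tool_pos: [0.623, 0.2141, 0.0858]
eef_rot: [0.341, 0.616, -0.35, 0.618]
contact_force: [-0.2, -1.1, -3.4]
opening: 0.705
```

```bash
python3 - <<'E'
from h import *
for n in('top','scene'):
    im=snapshot(n); a=im[160:360,180:440] if n=='scene' else im[150:350,200:460]
    cv2.imwrite(f'pics/{n}4.png',cv2.resize(a[:,:,::-1],None,fx=3,fy=3))
st(); t=bedp(.05); plan([*t,.075],HY)
E
```

```text
t 7.48 tcp [0.6256 0.2168 0.0902] toolx [ 0.002 -0.007 -1.   ] jawang 0.551 open 0.703 F [ 0.2  0.3 -3.4] q [-0.14  0.99 -0.53  1.55  0.64  0.79 -0.39]
delta [ 1.52  0.07 -0.15] yaw -0.009 alt 3.132 dist cm 1.5
```

View pics/scene4.png

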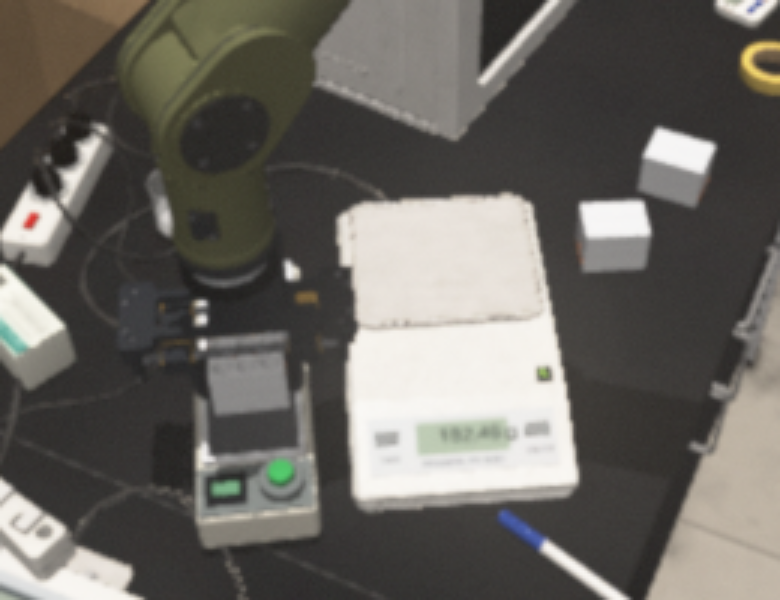

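Emit:
apply_moves --pt "0.5 0.05 -0.15" --pt "1.0 0.05 -0.15" --pt "1.3 0.05 -0.15" --pt "1.55 0.05 -0.15" --pt "1.55 0.05 -0.15" --pt "1.6 0.05 -0.15" --pt "1.6 0.05 -0.15" --yaw '[0,0,0,0,0,0,0]' --gripper '[60,60,60,60,60,60,60]'

```text
clock: 8.07
tool_pos: [0.6256, 0.2183, 0.0753]
eef_rot: [0.344, 0.615, -0.347, 0.619]
contact_force: [-2.3, -2.7, 4.7]
opening: 0.702
```

```bash
python3 - <<'E'
from h import *
st(); t=bedp(.05); plan([*t,.075],HY)
E
```

```text
t 8.07 tcp [0.6256 0.2183 0.0753] toolx [ 0.003 -0.007 -1.   ] jawang 0.551 open 0.702 F [-2.3 -2.7  4.7] q [-0.15  1.01 -0.52  1.55  0.66  0.77 -0.4 ]
delta [ 0.03 -0.01 -0.01] yaw -0.009 alt 3.132 dist cm 0.0
```

Emit:
apply_moves --pt "0 0 0" --pt "0 0 0" --pt "0 0 0" --pt "0 0 0" --pt "-2 0 0" --pt "-4 0 0" --pt "-8 0 0" --pt "-12 0 0" --pt "-16 0 0" --pt "-20 0 0" --yaw '[0,0,0,0,0,0,0,0,0,0]' --gripper '[85,95,95,95,95,95,95,95,95,95]'

```text
clock: 8.9
tool_pos: [0.6246, 0.2198, 0.2771]
eef_rot: [0.343, 0.615, -0.347, 0.619]
contact_force: [0.9, -0.6, -0.2]
opening: 0.945
```

```bash
python3 - <<'E'
from h import *
st(); plan([.4165,-.125,.2],.53)
E
```

```text
t 8.9 tcp [0.6246 0.2198 0.2771] toolx [ 0.003 -0.007 -1.   ] jawang 0.551 open 0.945 F [ 0.9 -0.6 -0.2] q [-0.1   0.77 -0.64  1.4   0.49  1.13 -0.26]
delta [  7.88 -35.78  18.41] yaw 0.021 alt -3.12 dist cm 41.0
```

Emit:
apply_moves --pt "0 -3.6 1.8" --pt "0 -7.2 3.6" --pt "0 -10.8 5.4" --pt "0 -14.4 7.2" --pt "1 -18 9" --pt "2 -21.5 11" --pt "3 -25 13" --pt "4 -28.5 15" --pt "6 -32 17" --pt "7.5 -35.5 18.3" --yaw '[0.02,0.02,0.02,0.02,0.02,0.02,0.02,0.02,0.02,0.02]' --gripper '[100,100,100,100,100,100,100,100,100,100]'

```text
clock: 9.73
tool_pos: [0.4194, -0.1229, 0.2043]
eef_rot: [0.35, 0.611, -0.353, 0.616]
contact_force: [1.0, -1.6, -1.2]
opening: 1.0
```

```bash
python3 - <<'E'
from h import *
ims={n:snapshot(n) for n in('top','scene')}
for n in ims:
    im=ims[n]; a=im[160:360,180:440] if n=='scene' else im[150:350,200:460]
    cv2.imwrite(f'pics/{n}5.png',cv2.resize(a[:,:,::-1],None,fx=3,fy=3))
for X in ([.4165,-.125],[.3895,-.2457]):
    for k,v in facefit(X,.05,ims=ims).items(): print(k,v)
st(); plan([.4165,-.125,.02],.53)
E
```

```text
('scene',) [ 0.4246 -0.1424  1.0885  1.8423]
('scene',) [ 0.3883 -0.2458  0.0406  0.1245]
t 9.83 tcp [ 0.4128 -0.1268  0.2022] toolx [-0.008 -0.01  -1.   ] jawang 0.522 open 0.999 F [ 0.5 -0.   0.5] q [ 0.57  0.59 -0.6   2.16  0.64  0.58  0.01]
delta [18.22  0.63 -0.07] yaw -0.008 alt 3.134 dist cm 18.2
```

View pics/scene5.png

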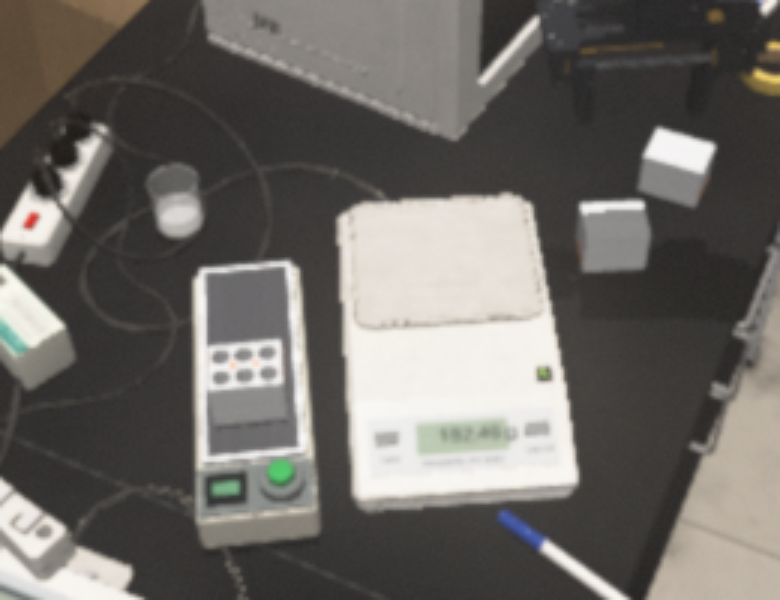

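View pics/top5.png

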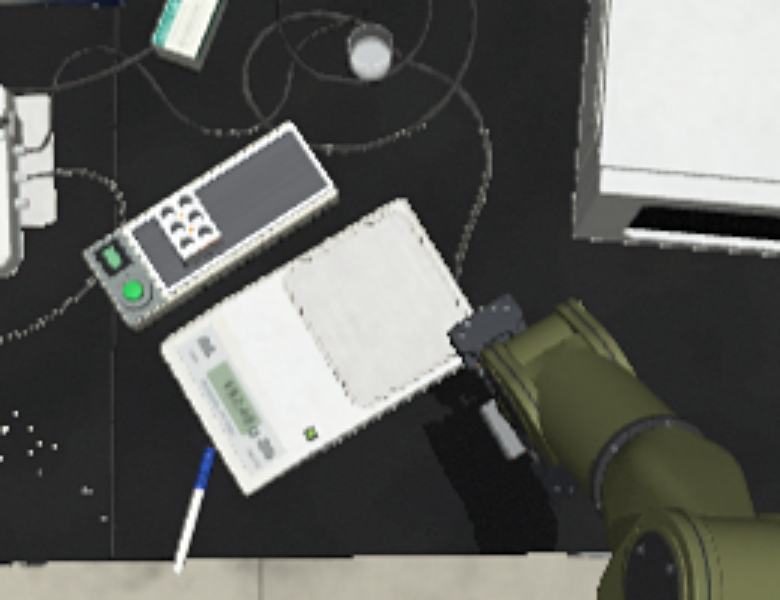

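Emit:
apply_moves --pt "0 0.6 0" --pt "0 0.6 0" --pt "0 0.6 0" --pt "0 0.6 0" --pt "0 0.6 0" --pt "0 0.6 0" --pt "0 0.6 0" --pt "0 0.6 0" --pt "0 0.6 0" --pt "0 0.6 0" --yaw '[-0.12,-0.24,-0.36,-0.48,-0.6,-0.72,-0.84,-0.96,-1.08,-1.2]' --gripper '[100,100,100,100,100,100,100,100,100,100]'

```text
clock: 10.67
tool_pos: [0.4188, -0.1232, 0.2025]
eef_rot: [-0.059, 0.707, 0.052, 0.702]
contact_force: [0.1, -0.2, 0.9]
opening: 0.995
```

```bash
python3 - <<'E'
from h import *
st(); plan([.4165,-.125,.03],.53+1.5708)
E
```

```text
t 10.67 tcp [ 0.4188 -0.1232  0.2025] toolx [-0.006 -0.01  -1.   ] jawang 1.729 open 0.995 F [ 0.1 -0.2  0.9] q [ 0.75  0.69 -0.94  2.14  0.86  0.76  0.96]
delta [ 1.725e+01  1.000e-02 -1.100e-01] yaw -0.372 alt 2.769 dist cm 17.3
```

Emit:
apply_moves --pt "0 0 -0.1" --pt "1 0 -0.1" --pt "2 0 -0.1" --pt "4 0 -0.1" --pt "8 0 -0.1" --pt "11 0 -0.1" --pt "14 0 -0.1" --pt "15 0 -0.1" --pt "15 0 -0.1" --pt "15 0 -0.1" --yaw '[-0.12,-0.24,-0.37,-0.37,-0.37,-0.37,-0.37,-0.37,-0.37,-0.37]' --gripper '[100,100,100,100,100,100,100,100,100,100]'

```text
clock: 11.5
tool_pos: [0.4173, -0.1241, 0.0525]
eef_rot: [-0.187, 0.686, 0.182, 0.679]
contact_force: [-0.3, -0.1, -0.5]
opening: 1.001
```

```bash
python3 - <<'E'
from h import *
im=snapshot('scene'); cv2.imwrite('pics/s6.png',cv2.resize(im[150:280,320:480,::-1],None,fx=4,fy=4))
st(); plan([.4165,-.125,.03],.53+1.5708)
E
```

```text
t 11.55 tcp [ 0.4177 -0.1243  0.0532] toolx [-0.005 -0.01  -1.   ] jawang 2.099 open 1.003 F [ 0.5 -0.3 -0.9] q [ 0.64  0.98 -0.78  2.24  1.45  0.64  0.82]
delta [ 2.32  0.02 -0.12] yaw -0.002 alt 3.14 dist cm 2.3
```

View pics/s6.png

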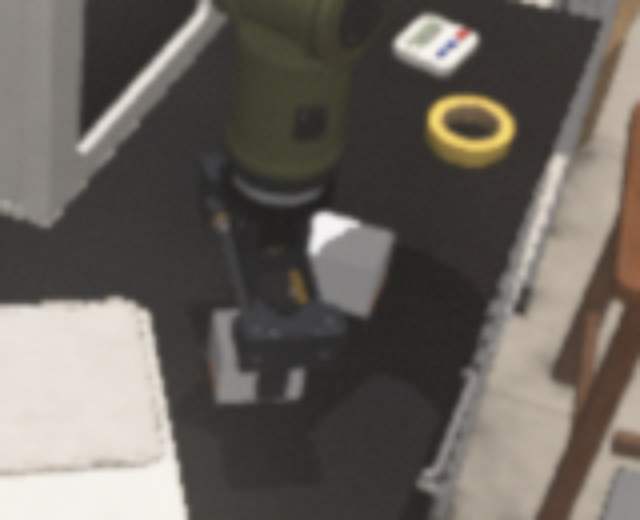

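Emit:
apply_moves --pt "1.2 0 -0.1" --pt "2.2 0 -0.1" --pt "2.3 0 -0.1" --pt "2.3 0 -0.1" --pt "2.3 0 -0.1" --pt "2.3 0 -0.1" --pt "2.3 0 -0.1" --pt "2.3 0 -0.1" --pt "2.3 0 -0.1" --yaw '[0,0,0,0,0,0,0,0,0]' --gripper '[100,100,100,40,40,40,40,40,40]' --force 25

```text
clock: 12.3
tool_pos: [0.4169, -0.1251, 0.0305]
eef_rot: [-0.188, 0.685, 0.182, 0.68]
contact_force: [-0.8, -0.4, 0.2]
opening: 0.569
```

```bash
python3 - <<'E'
from h import *
st(); plan([.41,-.37,.16]);plan([.4165,-.125,.16])
E
```

```text
t 12.3 tcp [ 0.4169 -0.1251  0.0305] toolx [-0.005 -0.01  -1.   ] jawang 2.099 open 0.569 F [-0.8 -0.4  0.2] q [ 0.63  1.03 -0.76  2.24  1.54  0.64  0.74]
delta [-12.71 -20.88 -13.05] yaw 0 alt 0.0 dist cm 27.7
delta [-12.95  -0.05  -0.14] yaw 0 alt 0.0 dist cm 13.0
```

Emit:
apply_moves --pt "0 0 0" --pt "0 0 0" --pt "-3 0 0" --pt "-6 0 0" --pt "-9 0 0" --pt "-12 -2 -1" --pt "-13 -5 -3" --pt "-13 -8 -5" --pt "-13 -11 -7" --pt "-13 -14 -9" --yaw '[0,0,0,0,0,0,0,0,0,0]' --gripper '[40,40,40,40,40,40,40,40,40,40]'

```text
clock: 13.13
tool_pos: [0.4092, -0.2919, 0.1621]
eef_rot: [-0.188, 0.685, 0.182, 0.68]
contact_force: [1.2, 0.7, -3.4]
opening: 0.52
```

Emit:
apply_moves --pt "0 -3 -2" --pt "0 -6 -3.8" --pt "0 -6.8 -4" --pt "0 -6.8 -4" --pt "2 -6.8 -4" --pt "5 -6.8 -4" --pt "8 -6.8 -4" --pt "10 -6.8 -4" --pt "11 -6.8 -4" --pt "11 -6.8 -4" --yaw '[0,0,0,0,0,0,0,0,0,0]' --gripper '[40,40,40,40,40,40,40,40,40,40]'

```text
clock: 13.97
tool_pos: [0.4072, -0.3697, 0.0509]
eef_rot: [-0.187, 0.686, 0.184, 0.679]
contact_force: [-0.7, 0.2, -3.0]
opening: 0.518
```

```bash
python3 - <<'E'
from h import *
im=snapshot('scene'); cv2.imwrite('pics/s7.png',cv2.resize(im[130:280,340:500,::-1],None,fx=4,fy=4))
st(); plan([.41,-.37,.03],.53+1.5708)
E
```

```text
t 14.02 tcp [ 0.4082 -0.3704  0.0525] toolx [-0.007 -0.008 -1.   ] jawang 2.101 open 0.522 F [-0.2 -0.5 -2.4] q [ 1.09  1.04 -0.8   1.9   1.14  0.76  1.7 ]
delta [ 2.25 -0.05  0.2 ] yaw 0.0 alt -3.141 dist cm 2.3
```

View pics/s7.png

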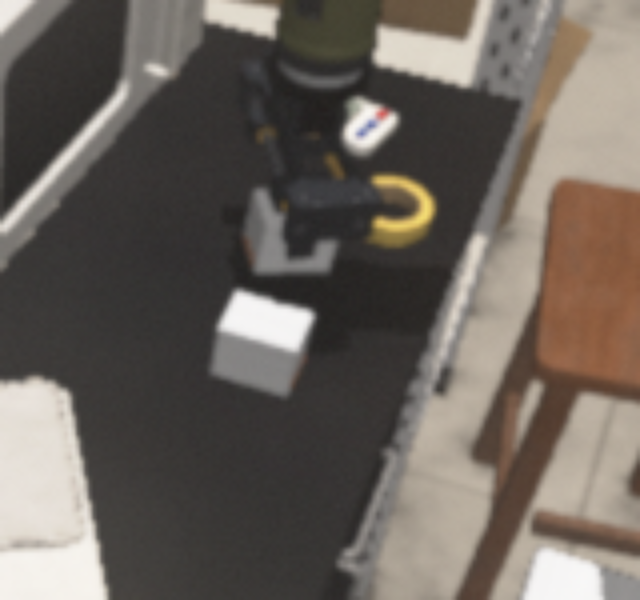

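Emit:
apply_moves --pt "1.2 0 0" --pt "2.0 0 0" --pt "2.3 0 0" --pt "2.3 0 0" --pt "2.3 0 0" --pt "2.3 0 0" --pt "2.3 0 0" --pt "2.3 0 0" --pt "-1 0 0" --pt "-5 0 0" --yaw '[0,0,0,0,0,0,0,0,0,0]' --gripper '[40,40,40,40,100,100,100,100,100,100]'

```text
clock: 14.85
tool_pos: [0.4065, -0.3691, 0.1006]
eef_rot: [-0.186, 0.687, 0.185, 0.678]
contact_force: [1.6, -1.3, 0.0]
opening: 0.95
```

Emit:
apply_moves --pt "-3 0 0" --pt "-3 0 0" --pt "-3 0 0" --pt "-3 0 0" --pt "-3 0 0" --pt "-3 0 0" --pt "-3 0 0" --pt "-3 0 0" --pt "-3 0 0" --pt "-3 0 0" --yaw '[0.12,0.24,0.36,0.48,0.6,0.72,0.84,0.96,1.08,1.2]' --gripper '[100,100,100,100,100,100,100,100,100,100]'

```text
clock: 15.68
tool_pos: [0.4068, -0.3689, 0.1305]
eef_rot: [0.232, 0.671, -0.237, 0.663]
contact_force: [-0.3, 0.2, 1.0]
opening: 0.997
```

```bash
python3 - <<'E'
from h import *
ims={n:snapshot(n) for n in('top','scene')}
for n in ims:
    im=ims[n]; cv2.imwrite(f'pics/{n}8.png',cv2.resize(im[130:280,340:500,::-1] if n=='scene' else im[220:360,340:520,::-1],None,fx=4,fy=4))
st(); plan([.409,-.371,.02],.53)
E
```

```text
t 15.78 tcp [ 0.4069 -0.3688  0.1307] toolx [-0.013 -0.005 -1.   ] jawang 0.901 open 0.999 F [-0.3  0.1 -0.1] q [ 1.    0.84 -0.61  1.88  0.76  0.68  0.82]
delta [11.06  0.09  0.37] yaw 0.371 alt -2.771 dist cm 11.1
```

View pics/scene8.png

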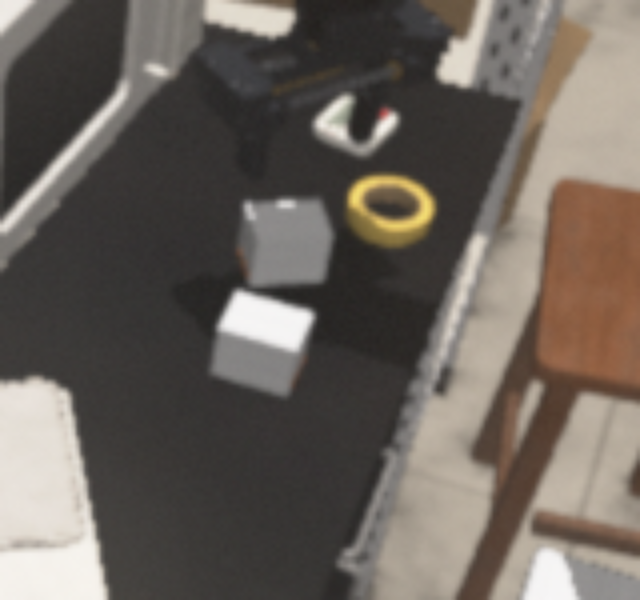

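View pics/top8.png

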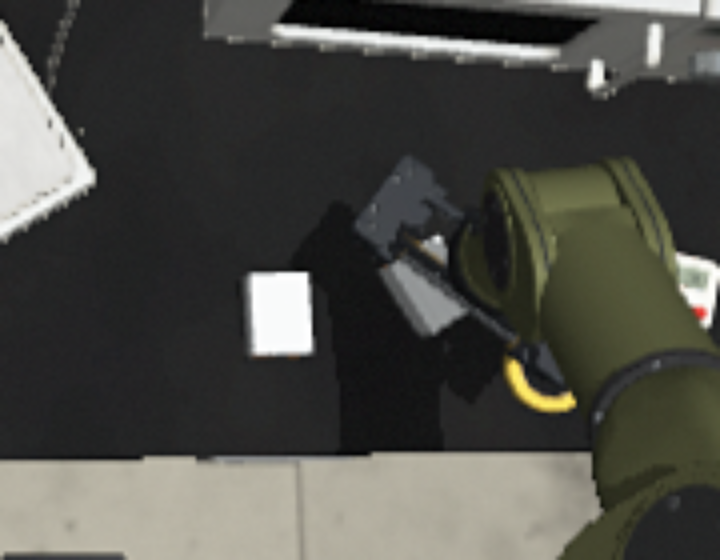

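Emit:
apply_moves --pt "0 0.1 0.35" --pt "0 0.1 0.35" --pt "1 0.1 0.35" --pt "3 0.1 0.35" --pt "6 0.1 0.35" --pt "9 0.1 0.35" --pt "10.5 0.1 0.35" --pt "11.0 0.1 0.35" --pt "11.0 0.1 0.35" --pt "11.0 0.1 0.35" --yaw '[0.12,0.24,0.37,0.37,0.37,0.37,0.37,0.37,0.37,0.37]' --gripper '[90,90,90,90,90,90,90,90,90,90]'

```text
clock: 16.62
tool_pos: [0.4094, -0.3708, 0.0211]
eef_rot: [0.347, 0.617, -0.354, 0.611]
contact_force: [-0.2, -0.8, 0.2]
opening: 0.904
```

```bash
python3 - <<'E'
from h import *
st(); plan([.409,-.371,.02],.53)
E
```

```text
t 16.62 tcp [ 0.4094 -0.3708  0.0211] toolx [-0.012 -0.005 -1.   ] jawang 0.532 open 0.904 F [-0.2 -0.8  0.2] q [ 0.85  0.99 -0.35  1.9   0.83  0.41  0.39]
delta [ 0.11 -0.04 -0.  ] yaw 0.002 alt -3.139 dist cm 0.1
```

Emit:
apply_moves --pt "0.1 0 0" --pt "0.1 0 0" --pt "0.1 0 0" --pt "0.1 0 0" --pt "0.1 0 0" --pt "0.1 0 0" --pt "-4 0 0" --pt "-8 0 0" --pt "-12 0 0" --pt "-16 0 0" --yaw '[0,0,0,0,0,0,0,0,0,0]' --gripper '[60,60,60,60,60,60,60,60,60,60]' --force 20

```text
clock: 17.45
tool_pos: [0.4102, -0.3695, 0.1823]
eef_rot: [0.347, 0.618, -0.354, 0.61]
contact_force: [1.2, -0.7, -3.1]
opening: 0.703
```

```bash
python3 - <<'E'
from h import *
st(); plan([.45,-.10,.3],HY); plan([*bedp(-.137),.2],HY)
E
```

```text
t 17.45 tcp [ 0.4102 -0.3695  0.1823] toolx [-0.014 -0.003 -1.   ] jawang 0.533 open 0.703 F [ 1.2 -0.7 -3.1] q [ 0.99  0.75 -0.59  1.84  0.6   0.75  0.6 ]
delta [-11.91  16.96 -21.24] yaw -0.027 alt 3.114 dist cm 29.7
delta [ -2.34  48.89 -21.02] yaw -0.027 alt 3.114 dist cm 53.3
```

Emit:
apply_moves --pt "-4 0 0" --pt "-8 1 -2" --pt "-11 3 -4" --pt "-12 5 -7" --pt "-12 7 -10" --pt "-12 9.5 -13" --pt "-12 12 -16" --pt "-12 14.5 -19" --pt "-12 17 -21" --pt "-12 17 -21.5" --yaw '[-0.03,-0.03,-0.03,-0.03,-0.03,-0.03,-0.03,-0.03,-0.03,-0.03]' --gripper '[60,60,60,60,60,60,60,60,60,60]'

```text
clock: 18.28
tool_pos: [0.451, -0.0906, 0.3017]
eef_rot: [0.337, 0.624, -0.34, 0.618]
contact_force: [1.1, -0.2, -3.0]
opening: 0.704
```

```bash
python3 - <<'E'
from h import *
st(); plan([*bedp(-.137),.2],HY)
E
```

```text
t 18.28 tcp [ 0.451  -0.0906  0.3017] toolx [-0.01   0.001 -1.   ] jawang 0.573 open 0.704 F [ 1.1 -0.2 -3. ] q [ 0.58  0.48 -0.73  1.95  0.41  0.87  0.21]
delta [ 9.91 31.24  2.25] yaw 0.013 alt -3.129 dist cm 32.9
```

Emit:
apply_moves --pt "0 4 0" --pt "0 8 0" --pt "0 12 0" --pt "0 16 1" --pt "0 20 1.5" --pt "2 24 2" --pt "4 28 2.2" --pt "6 30 2.2" --pt "8 31.2 2.2" --pt "9.9 31.2 2.2" --yaw '[0.01,0.01,0.01,0.01,0.01,0.01,0.01,0.01,0.01,0.01]' --gripper '[60,60,60,60,60,60,60,60,60,60]'

```text
clock: 19.12
tool_pos: [0.7248, 0.0629, 0.197]
eef_rot: [0.34, 0.624, -0.342, 0.616]
contact_force: [-0.8, 0.3, -3.4]
opening: 0.699
```

```bash
python3 - <<'E'
from h import *
ims={n:snapshot(n) for n in('top','scene')}
for n in ims:
    im=ims[n]; cv2.imwrite(f'pics/{n}9.png',cv2.resize(im[180:340,200:360,::-1] if n=='scene' else im[140:280,200:380,::-1],None,fx=4,fy=4))
st(); print(np.r_[bedp(-.132),.0]);plan([*bedp(-.132),.1],HY)
E
```

```text
t 19.22 tcp [0.7212 0.0593 0.1946] toolx [-0.02  -0.002 -1.   ] jawang 0.565 open 0.699 F [-1.2  0.1 -3.9] q [ 0.11  0.95 -0.6   1.24  0.53  1.12  0.04]
[0.72211658 0.06416233 0.        ]
delta [ 9.46  0.51 -0.27] yaw 0.005 alt -3.137 dist cm 9.5
```

View pics/scene9.png

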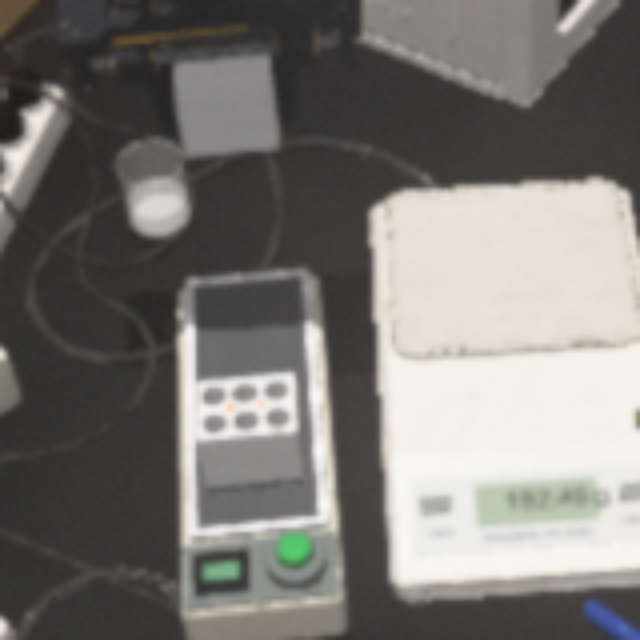

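View pics/top9.png

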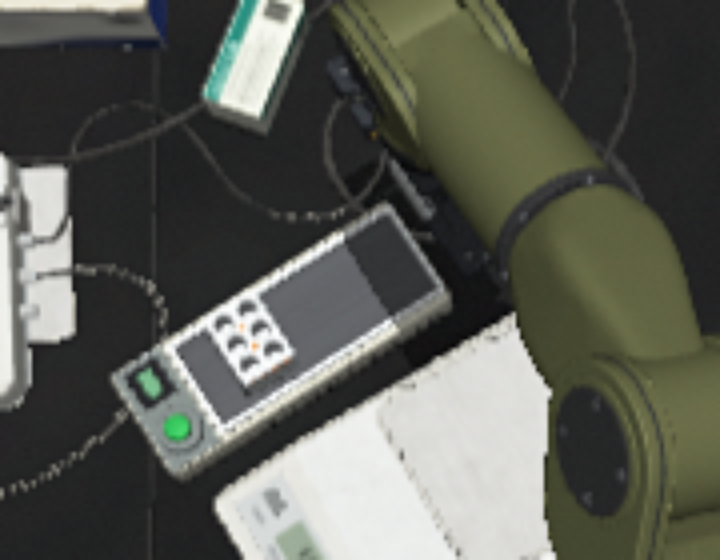

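```bash
python3 - <<'E'
from h import *
for px in((297,191.7),(312.5,214.2)):
    X=back('top',px,.055)[:2]; print((X-BED)@U,(X-BED)@V)
for px in((200+187/4,180+272/4),(200+310/4,180+270/4)):
    X=back('scene',px,.055)[:2]; print((X-BED)@U,(X-BED)@V)
r=[q for q in spot_point('glass_beaker_mid','scene')][:1]; print(r, back('scene',r[0]['pixel'],.03))
st(); plan([*bedp(-.132),.085],HY)
E
```

```text
-0.10545200008663738 0.041206826925843563
-0.10706022167125101 -0.04979478786394328
-0.11362551974692084 0.03990404899531435
-0.10502550391704699 -0.04650351500581523
[{'pixel': [240.5, 227.1], 'score': 0.68}] [0.82329481 0.01806038 0.03      ]
t 19.27 tcp [0.7224 0.0591 0.1975] toolx [-0.016 -0.001 -1.   ] jawang 0.563 open 0.703 F [-0.1 -0.5 -2.6] q [ 0.11  0.95 -0.6   1.24  0.53  1.13  0.05]
delta [11.24  0.41 -0.36] yaw 0.003 alt -3.138 dist cm 11.3
```

Emit:
apply_moves --pt "3 0.4 -0.75" --pt "6 0.4 -0.75" --pt "8 0.4 -0.75" --pt "10 0.4 -0.75" --pt "10.7 0.4 -0.75" --pt "11.2 0.4 -0.75" --pt "11.7 0.4 -0.75" --pt "12.1 0.4 -0.75" --pt "12.1 0.4 -0.75" --yaw '[0,0,0,0,0,0,0,0,0]' --gripper '[60,60,60,60,60,60,60,60,60]'

```text
clock: 20.02
tool_pos: [0.7212, 0.0671, 0.0784]
eef_rot: [0.339, 0.623, -0.344, 0.615]
contact_force: [0.6, -0.4, -1.4]
opening: 0.699
```

```bash
python3 - <<'E'
from h import *
im=snapshot('scene'); cv2.imwrite('pics/s10.png',cv2.resize(im[200:300,220:330,::-1],None,fx=6,fy=6))
st(); s=get_state()['tool_pos'][:2]-BED; print('u',s@U,'v',s@V)
E
```

```text
t 20.07 tcp [0.7212 0.0671 0.0783] toolx [-0.012 -0.001 -1.   ] jawang 0.563 open 0.704 F [ 0.3 -1.4  1. ] q [ 0.09  1.08 -0.55  1.31  0.61  0.93 -0.03]
u -0.1290190980325919 v 0.0008076009370532392
```

View pics/s10.png

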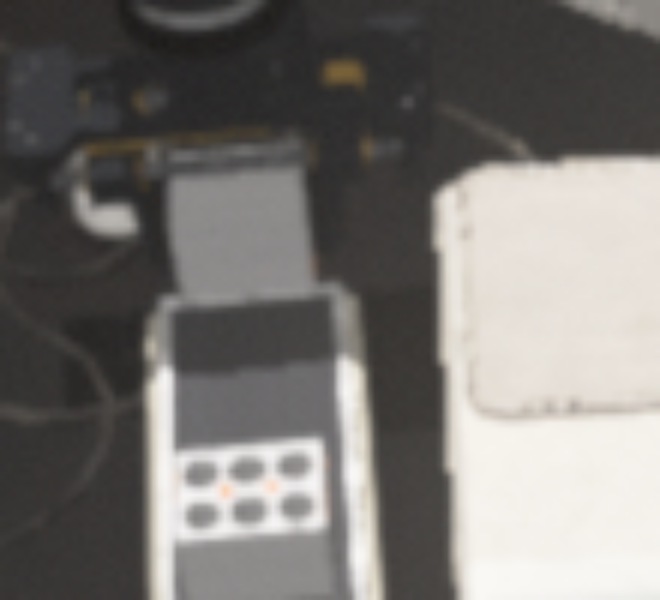

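Emit:
apply_moves --pt "0.3 0 0" --pt "0.6 0 0.1" --pt "0.9 0 0.2" --pt "1.2 0 0.3" --pt "1.5 0 0.4" --pt "1.5 0 0.4" --yaw '[0,0,0,0,0,0]' --gripper '[60,60,60,60,60,60]'

```text
clock: 20.57
tool_pos: [0.7245, 0.062, 0.0659]
eef_rot: [0.339, 0.621, -0.345, 0.616]
contact_force: [-1.6, -3.3, 7.3]
opening: 0.705
```

```bash
python3 - <<'E'
from h import *
im=snapshot('scene'); cv2.imwrite('pics/s11.png',cv2.resize(im[200:300,220:330,::-1],None,fx=6,fy=6))
st(); s=get_state()['tool_pos'][:2]-BED; print('u',s@U,'v',s@V)
E
```

```text
t 20.62 tcp [0.7246 0.062  0.0659] toolx [-0.009 -0.003 -1.   ] jawang 0.561 open 0.704 F [-2.1 -4.3  6.7] q [ 0.09  1.1  -0.54  1.3   0.62  0.91 -0.03]
u -0.13512359232753063 v 0.0009270962257188486
```

View pics/s11.png

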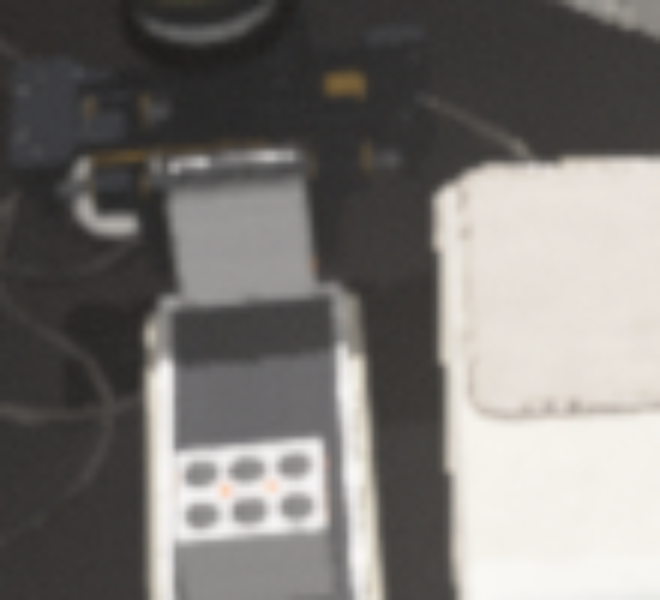

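Emit:
apply_moves --pt "0.4 0 0" --pt "0.8 0 0" --pt "1.2 0 0" --pt "1.6 0 0" --pt "2.0 0 0" --pt "2.0 0 0" --yaw '[0,0,0,0,0,0]' --gripper '[60,60,60,60,60,60]'

```text
clock: 21.12
tool_pos: [0.7268, 0.0605, 0.0483]
eef_rot: [0.34, 0.619, -0.345, 0.618]
contact_force: [1.5, -2.8, 3.3]
opening: 0.703
```

```bash
python3 - <<'E'
from h import *
im=snapshot('scene'); cv2.imwrite('pics/s12.png',cv2.resize(im[200:300,220:330,::-1],None,fx=6,fy=6))
st(); s=get_state()['tool_pos'][:2]-BED; print('u',s@U,'v',s@V)
E
```

```text
t 21.17 tcp [0.7268 0.0604 0.0483] toolx [-0.004 -0.005 -1.   ] jawang 0.559 open 0.703 F [ 0.7 -2.2  4.2] q [ 0.09  1.12 -0.53  1.31  0.63  0.89 -0.04]
u -0.13762610850227824 v 0.0019787611674520755
```

View pics/s12.png

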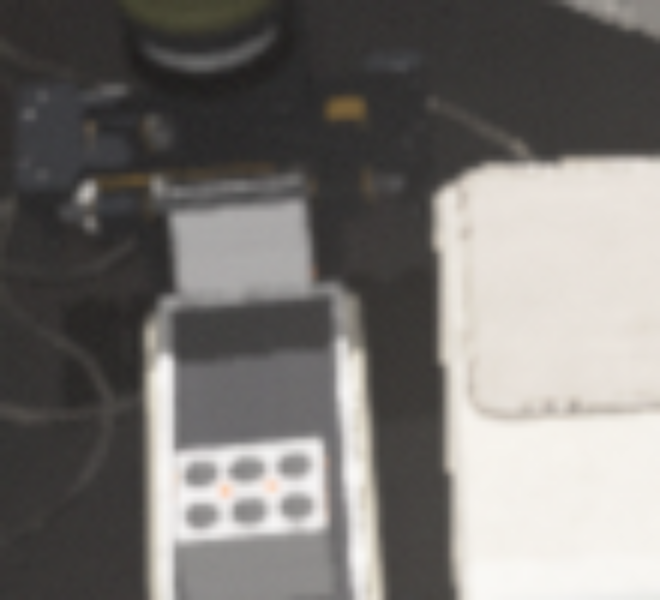

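Emit:
apply_moves --pt "0.4 0 0" --pt "0.8 0 0" --pt "1.2 0 0" --pt "1.4 0 -0.1" --pt "1.4 0 -0.3" --pt "1.4 0 -0.4" --pt "1.4 0 -0.4" --yaw '[0,0,0,0,0,0,0]' --gripper '[60,60,60,60,60,60,60]'

```text
clock: 21.75
tool_pos: [0.7275, 0.0594, 0.0341]
eef_rot: [0.34, 0.616, -0.346, 0.62]
contact_force: [7.5, -5.7, -1.7]
opening: 0.7
```

```bash
python3 - <<'E'
from h import *
st(); s=get_state()['tool_pos'][:2]-BED; print('u',s@U,'v',s@V)
E
```

```text
t 21.75 tcp [0.7275 0.0594 0.0341] toolx [ 0.001 -0.01  -1.   ] jawang 0.557 open 0.7 F [ 7.5 -5.7 -1.7] q [ 0.08  1.14 -0.52  1.31  0.64  0.86 -0.05]
u -0.13891688345188918 v 0.0020551868974838655
```

Emit:
apply_moves --pt "-0.5 0 1" --pt "-1 0 1.5" --pt "-3 0 1.5" --pt "-6 0 1.5" --pt "-9 0 1.0" --pt "-11 0 0.5" --pt "-11 0 0.5" --pt "-11 0 0.5" --yaw '[0,0,0,0,0,0,0,0]' --gripper '[60,60,60,60,60,60,60,60]'

```text
clock: 22.42
tool_pos: [0.73, 0.0571, 0.1447]
eef_rot: [0.341, 0.616, -0.345, 0.621]
contact_force: [0.0, 0.0, -4.5]
opening: 0.704
```

```bash
python3 - <<'E'
from h import *
im=snapshot('scene'); cv2.imwrite('pics/s13.png',cv2.resize(im[180:300,220:330,::-1],None,fx=6,fy=5))
st(); s=get_state()['tool_pos'][:2]-BED; print('u',s@U,'v',s@V)
E
```

```text
t 22.47 tcp [0.7291 0.056  0.1428] toolx [-0.001 -0.011 -1.   ] jawang 0.558 open 0.702 F [ 0.1  0.2 -3.8] q [ 0.11  1.01 -0.57  1.27  0.57  1.03  0.01]
u -0.14265054539704902 v 0.0015590339326199548
```

View pics/s13.png

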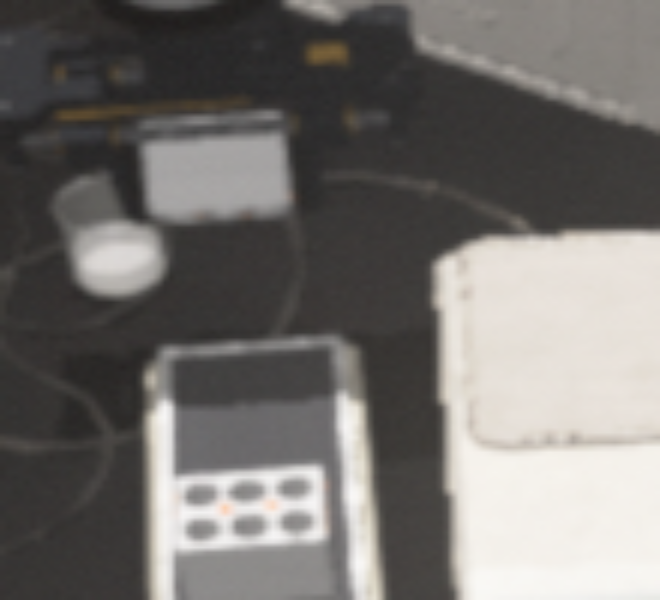

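```bash
cat >> h.py <<'E'
def wire(im,n,c,th,s=None,S=6,roi=None,col=(0,0,255)):
    """block centre c, jaw axis V, rotated th about V from upside-down; th>0: +u side goes up"""
    Rm=np.c_[np.r_[V,0],np.r_[U,0],[0,0,1]]@R.from_rotvec([th,0,0]).as_matrix()
    l,t,r,b=roi; o=cv2.resize(im[t:b,l:r,::-1],None,fx=S,fy=S,interpolation=cv2.INTER_CUBIC)
    sg=np.array([[a,b_,c_] for a in(-1,1) for b_ in(-1,1) for c_ in(-1,1)]); X=c+(sg*[.031,.023,.025])@Rm.T
    p=(proj(n,X)+.5-[l,t])*S
    for i in range(8):
        for j in range(i):
            if abs(sg[i]-sg[j]).sum()==2:
                w=1 if not(sg[i][2]==-1 and sg[j][2]==-1) else 2
                cv2.line(o,tuple(p[i].astype(int)),tuple(p[j].astype(int)),col if w==1 else (0,255,255),1)
    return o
E
python3 - <<'E'
from h import *
im=snapshot('scene'); s=get_state(); M=R.from_quat(s['eef_rot']).as_matrix(); c=s['tool_pos']-.005*M[:,0]; print(c)
cv2.imwrite('pics/w1.png',np.hstack([wire(im,'scene',c,np.radians(a),roi=(235,190,280,235),S=5) for a in (45,60,75)]))
E
```

```text
[0.72869254 0.05541684 0.14677926]
```

View pics/w1.png

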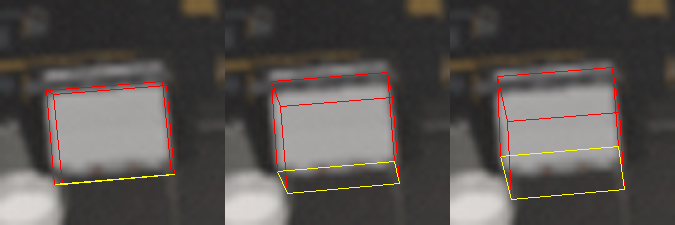

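Emit:
apply_moves --pt "0 -0.6 0.75" --pt "2 -0.6 0.75" --pt "5 -0.6 0.75" --pt "8 -0.6 0.75" --pt "10 -0.6 0.75" --pt "11 -0.6 0.75" --pt "11.3 -0.6 0.75" --pt "11.6 -0.6 0.75" --pt "11.6 -0.6 0.75" --yaw '[0,0,0,0,0,0,0,0,0]' --gripper '[60,60,60,60,60,60,60,60,60]'

```text
clock: 23.27
tool_pos: [0.7278, 0.0444, 0.0263]
eef_rot: [0.34, 0.617, -0.347, 0.62]
contact_force: [0.1, -1.1, -3.4]
opening: 0.701
```

```bash
python3 - <<'E'
from h import *
im=snapshot('scene'); cv2.imwrite('pics/s14.png',cv2.resize(im[180:300,220:330,::-1],None,fx=6,fy=5))
st(); s=get_state()['tool_pos'][:2]-BED; print('u',s@U,'v',s@V)
E
```

```text
t 23.32 tcp [0.7281 0.0446 0.027 ] toolx [-0.001 -0.011 -1.   ] jawang 0.557 open 0.703 F [ 0.5  0.6 -2.7] q [ 0.1   1.15 -0.51  1.31  0.65  0.86 -0.03]
u -0.15174951991683625 v -0.005309275236567837
```

View pics/s14.png

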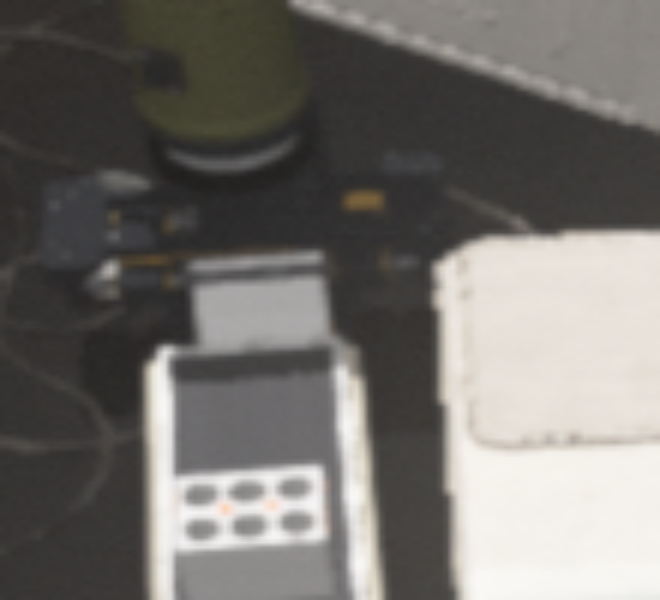

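Emit:
apply_moves --pt "0.3 0 0" --pt "0.6 0 0" --pt "0.8 0 0" --pt "0.8 0 0" --yaw '[0,0,0,0]' --gripper '[60,60,60,60]'

```text
clock: 23.65
tool_pos: [0.7296, 0.0448, 0.0227]
eef_rot: [0.341, 0.615, -0.346, 0.621]
contact_force: [-4.3, -1.8, 11.7]
opening: 0.7
```

Emit:
apply_moves --pt "0 0 0" --pt "0 0 0" --pt "0 0 0" --pt "0 0 0" --pt "0 0 0" --pt "0 0 0" --pt "-1 0 0" --pt "-4 0 0" --pt "-8 0 0" --pt "-12 0 0" --yaw '[0,0,0,0,0,0,0,0,0,0]' --gripper '[75,80,85,90,90,90,90,90,90,90]'

```text
clock: 24.48
tool_pos: [0.7284, 0.046, 0.1436]
eef_rot: [0.34, 0.616, -0.347, 0.62]
contact_force: [0.1, -0.5, 0.5]
opening: 0.901
```

Emit:
apply_moves --pt "-4 0 0" --pt "-8 0 0" --pt "-10 -4 0" --pt "-10 -8 0" --pt "-10 -12 0" --pt "-10 -16 0" --pt "-10 -20 0" --yaw '[0,0,0,0,0,0,0]' --gripper '[90,90,90,90,90,90,90]'

```text
clock: 25.07
tool_pos: [0.5567, -0.0594, 0.2456]
eef_rot: [0.34, 0.616, -0.347, 0.621]
contact_force: [-0.2, -0.4, -0.0]
opening: 0.897
```

```bash
python3 - <<'E'
from h import *
for n in('scene','top'):
    im=snapshot(n); cv2.imwrite(f'pics/{n}15.png',cv2.resize(im[150:300,200:380,::-1] if n=='scene' else im[150:290,220:400,::-1],None,fx=4,fy=4))
st()
E
```

```text
t 25.17 tcp [ 0.5514 -0.064   0.2443] toolx [-0.009 -0.017 -1.   ] jawang 0.553 open 0.9 F [ 0.9 -0.5 -0.2] q [ 0.4   0.67 -0.64  1.77  0.52  0.89  0.07]
```

View pics/scene15.png

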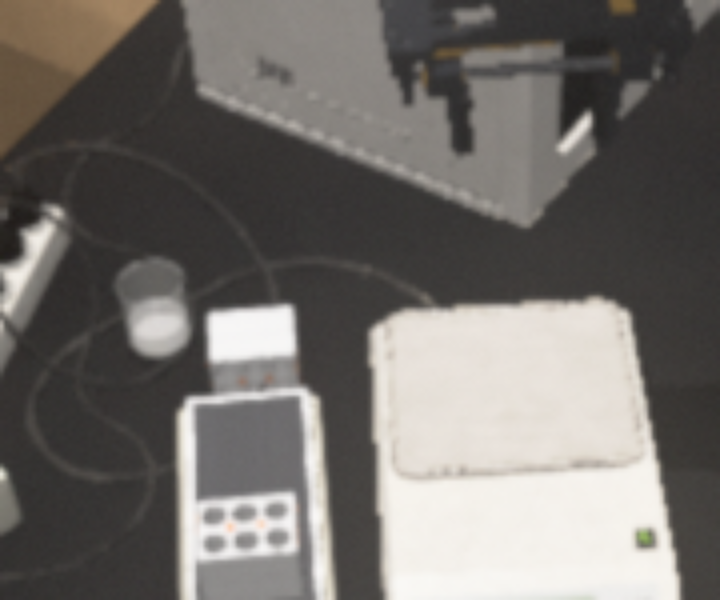

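View pics/top15.png

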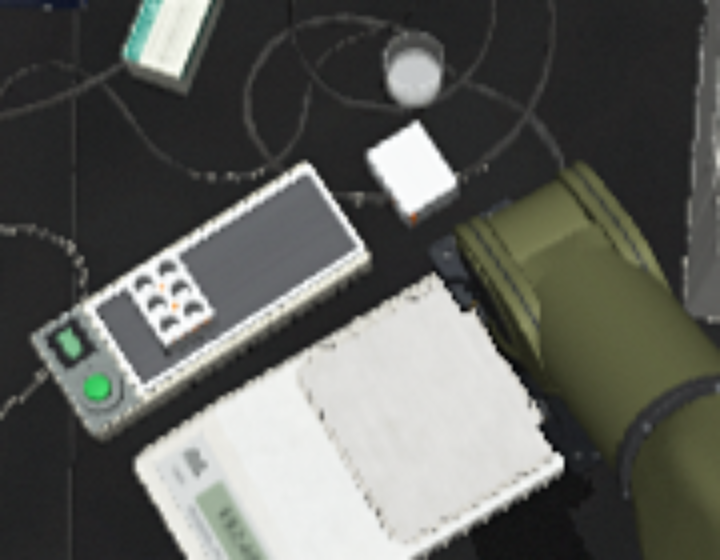

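```bash
python3 - <<'E'
from h import *
ims={n:snapshot(n) for n in('top','scene')}
X=back('top',(220+411/4,150+172/4),.046)
for k,v in facefit(X,.046,ly=.05,ims=ims,yaws=(.3,.56,.8)).items(): print(k,v,'u',(v[:2]-BED)@U,'v',(v[:2]-BED)@V)
st()
E
```

```text
('top',) [0.7441 0.0248 0.5297 0.1074] u -0.17702722161374185 v -0.0022831574013019856
('scene',) [0.7408 0.0248 0.5841 0.1074] u -0.17527430716060294 v -0.005079099267646228
('top', 'scene') [0.7415 0.0245 0.5606 0.2345] u -0.1759003140324516 v -0.00464537654931306
t 25.27 tcp [ 0.5582 -0.0594  0.2456] toolx [ 0.001 -0.012 -1.   ] jawang 0.555 open 0.899 F [1.  0.6 1. ] q [ 0.4   0.68 -0.65  1.76  0.52  0.89  0.07]
```

```bash
python3 - <<'E'
from h import *
st(); plan([.7418,.0248,.16],.56)
E
```

```text
t 25.27 tcp [ 0.5582 -0.0594  0.2456] toolx [ 0.001 -0.012 -1.   ] jawang 0.555 open 0.899 F [1.  0.6 1. ] q [ 0.4   0.68 -0.65  1.76  0.52  0.89  0.07]
delta [ 8.48 20.09  2.43] yaw -0.005 alt 3.137 dist cm 21.9
```

Emit:
apply_moves --pt "0 4 0.5" --pt "0 8 1" --pt "0 12 1.5" --pt "0 16 2" --pt "2 19 2.4" --pt "5 20.1 2.4" --pt "8 20.1 2.4" --pt "8.5 20.1 2.4" --pt "8.5 20.1 2.4" --yaw '[0,0,0,0,0,0,0,0,0]' --gripper '[90,90,90,90,90,90,90,90,90]'

```text
clock: 26.02
tool_pos: [0.7409, 0.026, 0.1573]
eef_rot: [0.339, 0.617, -0.348, 0.619]
contact_force: [0.5, -1.0, -1.0]
opening: 0.899
```

Emit:
apply_moves --pt "0 0 0" --pt "0 0 0" --yaw '[0,0]' --gripper '[90,90]'

```text
clock: 26.18
tool_pos: [0.742, 0.0266, 0.1595]
eef_rot: [0.34, 0.616, -0.347, 0.62]
contact_force: [-0.2, 0.1, -0.1]
opening: 0.898
```

```bash
python3 - <<'E'
from h import *
st(); plan([.7418,.0248,.02],.56)
E
```

```text
t 26.18 tcp [0.742  0.0266 0.1595] toolx [ 0.    -0.011 -1.   ] jawang 0.556 open 0.898 F [-0.2  0.1 -0.1] q [ 0.14  1.01 -0.58  1.22  0.57  1.08  0.07]
delta [ 1.395e+01 -4.000e-02  1.000e-02] yaw -0.004 alt 3.138 dist cm 14.0
```

Emit:
apply_moves --pt "4 0 0" --pt "8 0 0" --pt "11 0 0" --pt "13 0 0" --pt "13.9 0 0" --pt "13.9 0 0" --pt "13.9 0 0" --pt "13.9 0 0" --pt "13.9 0 0" --pt "13.9 0 0" --yaw '[0,0,0,0,0,0,0,0,0,0]' --gripper '[90,90,90,90,90,90,60,60,60,60]' --force 20

```text
clock: 27.02
tool_pos: [0.7431, 0.0249, 0.0232]
eef_rot: [0.341, 0.615, -0.347, 0.621]
contact_force: [-2.9, -0.0, 6.4]
opening: 0.701
```

Emit:
apply_moves --pt "0 0 0" --pt "0 0 0" --pt "-4 0 0" --pt "-8 0 -1" --pt "-9 0 -3" --pt "-9 0 -3.5" --pt "-9 0 -3.5" --yaw '[0,0,0,0,0,0,0]' --gripper '[60,60,60,60,60,60,60]'

```text
clock: 27.6
tool_pos: [0.7233, 0.0585, 0.113]
eef_rot: [0.34, 0.617, -0.345, 0.621]
contact_force: [0.1, 1.6, -3.6]
opening: 0.701
```

```bash
python3 - <<'E'
from h import *
im=snapshot('scene'); cv2.imwrite('pics/s16.png',cv2.resize(im[180:300,220:330,::-1],None,fx=6,fy=5))
st(); s=get_state()['tool_pos'][:2]-BED; print('u',s@U,'v',s@V)
E
```

```text
t 27.65 tcp [0.7232 0.056  0.1115] toolx [ 0.    -0.012 -1.   ] jawang 0.558 open 0.698 F [-0.1 -0.6 -3.5] q [ 0.1   1.04 -0.55  1.31  0.6   0.96 -0.02]
u -0.13949179811585202 v -0.003403695891124263
```

View pics/s16.png

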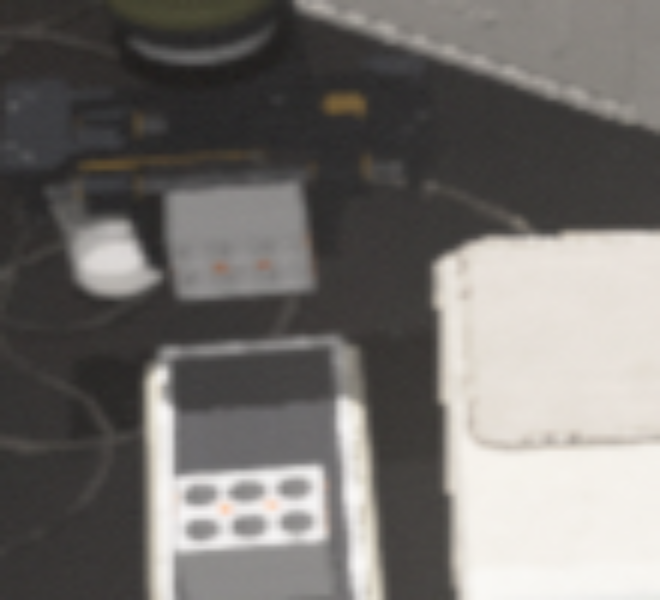

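Emit:
apply_moves --pt "1 0 -0.6" --pt "2 0 -0.6" --pt "3 0 -0.6" --pt "3.4 0 -0.6" --pt "3.8 0 -0.6" --pt "4.2 0 -0.35" --pt "4.7 0 -0.05" --pt "5.3 0 0.2" --pt "5.8 0 0.25" --pt "6.3 0 0.25" --yaw '[0,0,0,0,0,0,0,0,0,0]' --gripper '[60,60,60,60,60,60,60,60,60,60]'

```text
clock: 28.48
tool_pos: [0.7248, 0.0524, 0.048]
eef_rot: [0.34, 0.616, -0.347, 0.62]
contact_force: [0.2, -0.5, -2.2]
opening: 0.699
```

```bash
python3 - <<'E'
from h import *
im=snapshot('scene'); cv2.imwrite('pics/s17.png',cv2.resize(im[180:300,220:330,::-1],None,fx=6,fy=5))
st(); s=get_state()['tool_pos'][:2]-BED; print('u',s@U,'v',s@V)
E
```

```text
t 28.53 tcp [0.724  0.0527 0.0469] toolx [-0.001 -0.012 -1.   ] jawang 0.558 open 0.7 F [-0.1 -1.  -4. ] q [ 0.09  1.12 -0.52  1.32  0.64  0.88 -0.04]
u -0.1427067682644702 v -0.004540563872602793
```

View pics/s17.png

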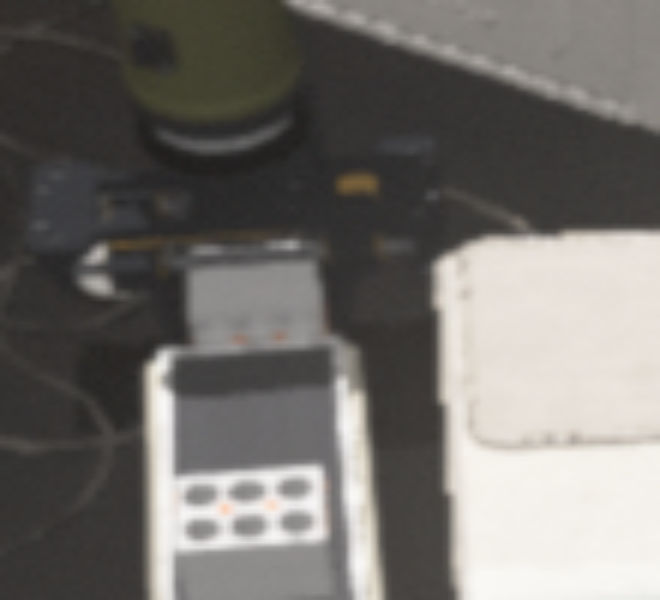

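Emit:
apply_moves --pt "-3 0.4 0" --pt "-6 0.4 -0.5" --pt "-6 0.4 -1.8" --pt "-6 0.4 -1.8" --pt "-6 0.4 -1.8" --yaw '[0,0,0,0,0]' --gripper '[60,60,60,60,60]'

```text
clock: 28.95
tool_pos: [0.7167, 0.0722, 0.1061]
eef_rot: [0.338, 0.618, -0.346, 0.62]
contact_force: [0.3, -0.8, -3.4]
opening: 0.703
```

```bash
python3 - <<'E'
from h import *
snapshot('scene')
st(); s=get_state()['tool_pos'][:2]-BED; print('u',s@U,'v',s@V)
E
```

```text
t 29.0 tcp [0.7167 0.0707 0.1052] toolx [-0.004 -0.013 -1.   ] jawang 0.559 open 0.705 F [-0.4 -0.7 -4.2] q [ 0.08  1.04 -0.55  1.33  0.6   0.95 -0.04]
u -0.12360809623804177 v -0.0011447082173502987
```

Descend to contact and start the roll.

Emit:
apply_moves --pt "1 0 0.1" --pt "2 0 0.1" --pt "2.5 0 0.1" --pt "2.9 0 0.1" --pt "3.2 0 0.15" --pt "3.4 0 0.3" --pt "3.4 0 0.3" --yaw '[0,0,0,0,0,0,0]' --gripper '[60,60,60,60,60,60,60]'

```text
clock: 29.58
tool_pos: [0.7184, 0.0647, 0.0712]
eef_rot: [0.337, 0.617, -0.349, 0.62]
contact_force: [-1.5, -3.8, 5.2]
opening: 0.702
```

```bash
python3 - <<'E'
from h import *
im=snapshot('scene'); cv2.imwrite('pics/s18.png',cv2.resize(im[180:300,220:330,::-1],None,fx=6,fy=5))
st(); s=get_state()['tool_pos'][:2]-BED; print('u',s@U,'v',s@V)
E
```

```text
t 29.63 tcp [0.7184 0.0647 0.0712] toolx [-0.005 -0.017 -1.   ] jawang 0.557 open 0.7 F [-1.9 -4.5  6.1] q [ 0.08  1.08 -0.53  1.33  0.63  0.91 -0.06]
u -0.12959584712415362 v -0.0028351627034831767
```

View pics/s18.png

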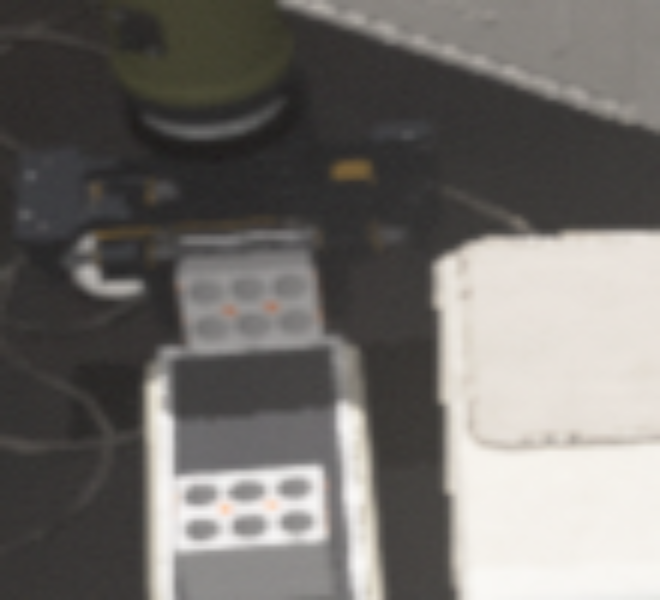

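Emit:
apply_moves --pt "0.4 0 -0.1" --pt "0.7 0 -0.1" --pt "1.0 0 0" --pt "1.4 0 0.1" --pt "1.8 0 0.1" --pt "2.2 0 0.1" --pt "2.7 0 0" --pt "2.7 0 0" --yaw '[0,0,0,0,0,0,0,0]' --gripper '[60,60,60,60,60,60,60,60]'

```text
clock: 30.3
tool_pos: [0.7204, 0.0611, 0.0435]
eef_rot: [0.337, 0.615, -0.35, 0.621]
contact_force: [4.5, -3.6, -0.4]
opening: 0.702
```

```bash
python3 - <<'E'
from h import *
im=snapshot('scene'); cv2.imwrite('pics/s19.png',cv2.resize(im[180:300,220:330,::-1],None,fx=6,fy=5))
st(); s=get_state()['tool_pos'][:2]-BED; print('u',s@U,'v',s@V)
E
```

```text
t 30.35 tcp [0.7204 0.0611 0.0435] toolx [-0.001 -0.02  -1.   ] jawang 0.555 open 0.706 F [ 4.8 -3.2 -0.2] q [ 0.08  1.12 -0.51  1.33  0.65  0.87 -0.07]
u -0.13365325635021347 v -0.003114513603054453
```

View pics/s19.png

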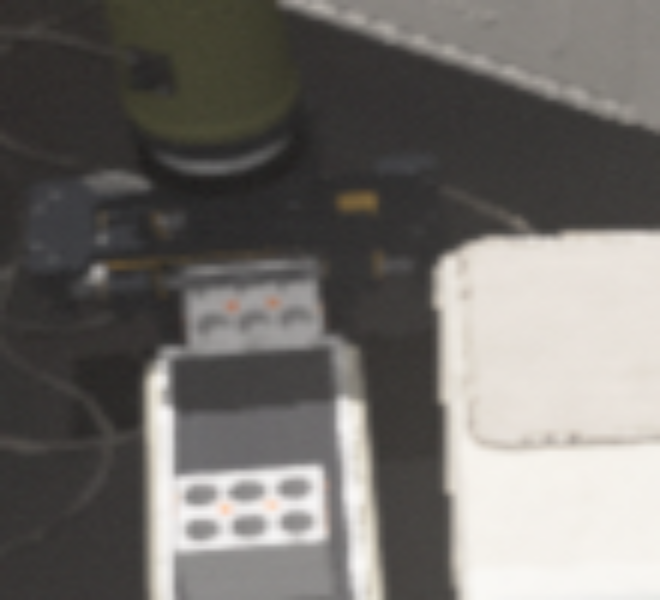

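Emit:
apply_moves --pt "-0.3 0 0.8" --pt "-1 0 1.2" --pt "-4 0 1.2" --pt "-7 0 1.2" --pt "-10 0 1.2" --pt "-12 0 1.2" --pt "-12 0 1.2" --yaw '[0,0,0,0,0,0,0]' --gripper '[60,60,60,60,60,60,60]'

```text
clock: 30.93
tool_pos: [0.7296, 0.0541, 0.1689]
eef_rot: [0.34, 0.612, -0.349, 0.623]
contact_force: [0.6, 1.0, -1.7]
opening: 0.703
```

```bash
python3 - <<'E'
from h import *
im=snapshot('scene'); cv2.imwrite('pics/s20.png',cv2.resize(im[160:300,220:330,::-1],None,fx=6,fy=4))
st(); s=get_state(); M=R.from_quat(s['eef_rot']).as_matrix(); c=s['tool_pos']-.005*M[:,0]
cv2.imwrite('pics/w2.png',np.hstack([wire(im,'scene',c,np.radians(a),roi=(230,175,280,235),S=5) for a in (150,165,180)]))
s=get_state()['tool_pos'][:2]-BED; print('u',s@U,'v',s@V)
E
```

```text
t 30.98 tcp [0.7281 0.0535 0.1658] toolx [ 0.003 -0.019 -1.   ] jawang 0.554 open 0.701 F [ 0.6  0.5 -3.5] q [ 0.11  0.98 -0.57  1.26  0.57  1.06  0.01]
u -0.1442126767484 v -0.0005726312417771162
```

View pics/w2.png

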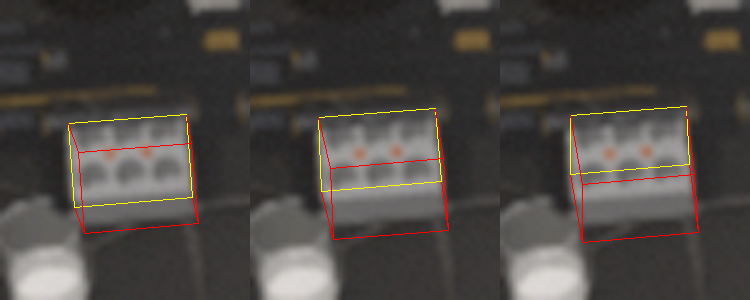

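View pics/s20.png

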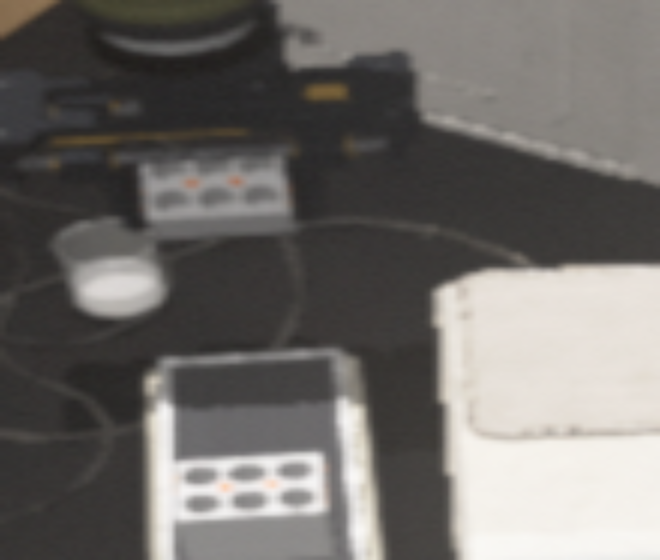

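Emit:
apply_moves --pt "0 0 -3" --pt "0 0 -6" --pt "0 0 -9" --pt "0 0 -11.4" --pt "2 0 -11.4" --pt "4 0 -11.4" --pt "6 0 -11.4" --pt "7.5 0 -11.4" --pt "8 0 -11.4" --pt "8 0 -11.4" --yaw '[0,0,0,0,0,0,0,0,0,0]' --gripper '[60,60,60,60,60,60,60,60,60,60]'

```text
clock: 31.82
tool_pos: [0.6666, 0.1475, 0.0825]
eef_rot: [0.337, 0.614, -0.351, 0.621]
contact_force: [-3.0, -1.4, 3.0]
opening: 0.704
```

```bash
python3 - <<'E'
from h import *
im=snapshot('scene'); cv2.imwrite('pics/s21.png',cv2.resize(im[180:340,220:330,::-1],None,fx=6,fy=4))
st(); s=get_state(); 
s=get_state()['tool_pos'][:2]-BED; print('u',s@U,'v',s@V)
E
```

```text
t 31.87 tcp [0.6668 0.1476 0.0825] toolx [-0.001 -0.022 -1.   ] jawang 0.554 open 0.702 F [-2.7 -0.6  2.7] q [-0.04  1.02 -0.51  1.47  0.63  0.83 -0.24]
u -0.03189701561468921 v -0.002556126078229486
```

View pics/s21.png

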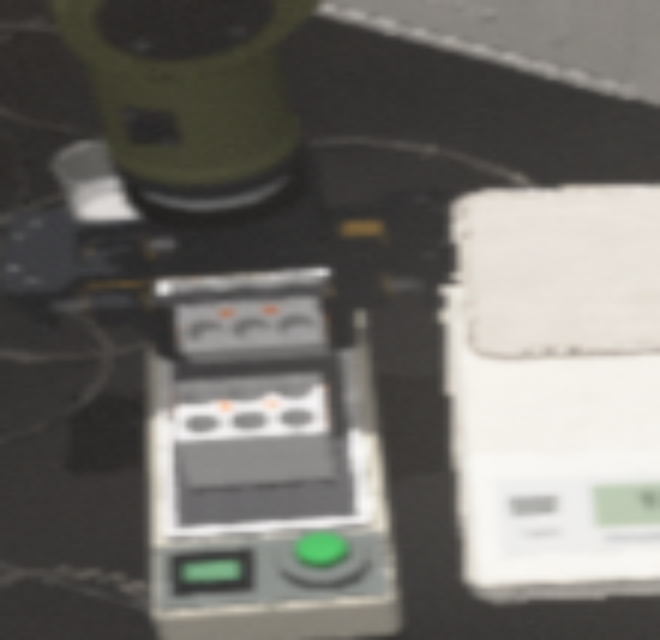

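Emit:
apply_moves --pt "0.3 0 0" --pt "0.5 0 0" --pt "0.5 0 0" --pt "0.5 0 0" --pt "0.5 0 0" --pt "0.5 0 0" --pt "0.5 0 0" --yaw '[0,0,0,0,0,0,0]' --gripper '[60,60,60,72,74,78,85]'

```text
clock: 32.45
tool_pos: [0.6665, 0.1474, 0.0766]
eef_rot: [0.337, 0.614, -0.351, 0.621]
contact_force: [0.1, -0.0, -0.3]
opening: 0.829
```

Emit:
apply_moves --pt "0 0 0" --pt "0 0 0" --pt "0 0 0" --pt "-3 0 0" --pt "-6 0 0" --pt "-10 0 0" --pt "-14 0 2" --pt "-14 0 6" --pt "-14 0 10" --pt "-14 0 14" --yaw '[0,0,0,0,0,0,0,0,0,0]' --gripper '[90,90,90,90,90,90,90,90,90,90]'

```text
clock: 33.28
tool_pos: [0.7416, 0.0301, 0.2207]
eef_rot: [0.337, 0.614, -0.351, 0.622]
contact_force: [0.9, 0.1, -0.6]
opening: 0.902
```

```bash
python3 - <<'E'
from h import *
for n in('scene','top'):
    im=snapshot(n); cv2.imwrite(f'pics/{n}22.png',cv2.resize(im[190:340,220:340,::-1] if n=='scene' else im[160:280,220:360,::-1],None,fx=5,fy=4))
st()
E
```

```text
t 33.38 tcp [0.7438 0.0204 0.2184] toolx [ 0.001 -0.029 -1.   ] jawang 0.541 open 0.901 F [ 0.8 -0.4 -0.8] q [ 0.14  0.95 -0.58  1.16  0.54  1.19  0.09]
```

View pics/scene22.png

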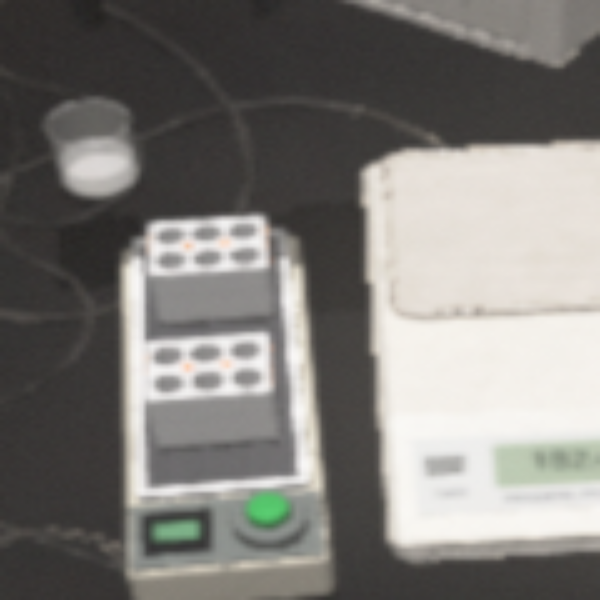

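View pics/top22.png

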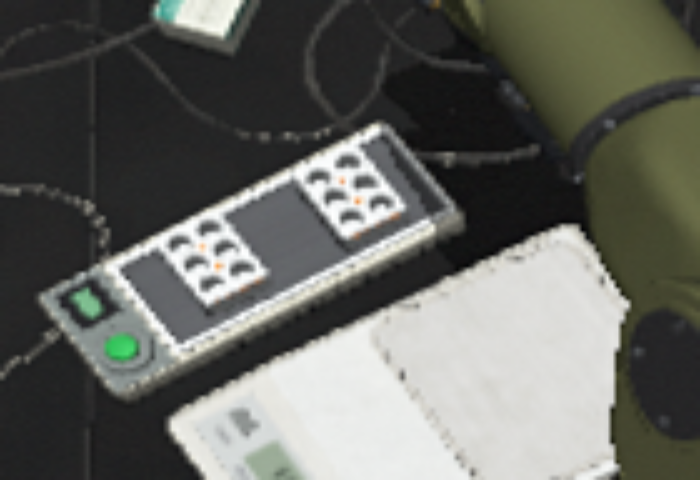

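```bash
cat >> h.py <<'E'
def dots(ims):
    for n in ims:
        im=ims[n].astype(int); m=((im[:,:,0]-im[:,:,2]>35)&(im[:,:,0]>150)).astype(np.uint8)
        k,lab,st_,ce=cv2.connectedComponentsWithStats(m)
        for i in range(1,k):
            X=back(n,ce[i],.105)[:2]-BED
            if abs(X@U)<.12 and abs(X@V)<.05: print(n,'dot u %.4f v %.4f area %d'%(X@U,X@V,st_[i,4]))
E
python3 - <<'E'
from h import *
ims={n:snapshot(n) for n in('top','scene')}
dots(ims)
for u in(.05,-.047):
  for t in (190,210):
    for k,v in facefit(bedp(u),.105,ims=ims,yaws=(.4,.56,.7),thr={'top':t,'scene':t}).items(): print(t,k,v[2:],'u %.4f v %.4f'%((v[:2]-BED)@U,(v[:2]-BED)@V))
st()
E
```

```text
top dot u -0.0544 v 0.0089 area 2
top dot u -0.0543 v -0.0110 area 3
top dot u -0.0674 v -0.0325 area 2
top dot u -0.0389 v -0.0331 area 1
top dot u 0.0488 v 0.0108 area 2
top dot u 0.0479 v -0.0071 area 4
scene dot u -0.0627 v -0.0360 area 1
scene dot u -0.0533 v 0.0056 area 2
scene dot u -0.0546 v -0.0130 area 2
scene dot u 0.0489 v 0.0091 area 2
scene dot u 0.0482 v -0.0109 area 2
190 ('top',) [0.5411 0.7482] u 0.0611 v -0.0030
190 ('scene',) [0.7169 0.5411] u 0.0561 v 0.0041
190 ('top', 'scene') [0.6823 1.2946] u 0.0543 v 0.0030
210 ('top',) [0.7843 0.6303] u 0.0649 v -0.0002
210 ('scene',) [0.7174 0.5225] u 0.0554 v 0.0036
210 ('top', 'scene') [0.601  1.1581] u 0.0514 v 0.0020
190 ('top',) [0.5847 0.4792] u -0.0504 v 0.0034
190 ('scene',) [0.5654 0.0621] u -0.0523 v -0.0046
190 ('top', 'scene') [0.5826 0.5898] u -0.0523 v -0.0037
210 ('top',) [0.5245 0.4531] u -0.0530 v 0.0010
210 ('scene',) [0.5501 0.1552] u -0.0511 v -0.0036
210 ('top', 'scene') [0.5496 0.6552] u -0.0510 v -0.0024
t 33.48 tcp [0.7407 0.0295 0.2184] toolx [-0.003 -0.022 -1.   ] jawang 0.55 open 0.902 F [-0.8  1.1 -0. ] q [ 0.13  0.95 -0.59  1.17  0.53  1.18  0.09]
```

```bash
python3 - <<'E'
from h import *
st(); plan([*bedp(-.053,-.002),.15],HY);plan([*bedp(-.053,-.002),.077],HY)
E
```

```text
t 33.48 tcp [0.7407 0.0295 0.2184] toolx [-0.003 -0.022 -1.   ] jawang 0.55 open 0.902 F [-0.8  1.1 -0. ] q [ 0.13  0.95 -0.59  1.17  0.53  1.18  0.09]
delta [  6.63   0.05 -11.94] yaw -0.01 alt 3.132 dist cm 13.7
delta [ 13.93   0.15 -12.06] yaw -0.01 alt 3.132 dist cm 18.4
```

Emit:
apply_moves --pt "0 0 -3" --pt "0 0 -6" --pt "0 0 -9" --pt "0 0 -11.9" --pt "3 0.1 -12" --pt "6 0.1 -12" --pt "6 0.1 -12" --pt "6 0.1 -12" --pt "6 0.1 -12" --yaw '[-0.01,-0.01,-0.01,-0.01,-0.01,-0.01,-0.01,-0.01,-0.01]' --gripper '[90,90,90,90,90,90,90,90,90]'

```text
clock: 34.23
tool_pos: [0.6789, 0.1321, 0.1577]
eef_rot: [0.336, 0.616, -0.349, 0.622]
contact_force: [0.2, 0.1, 0.6]
opening: 0.903
```

```bash
python3 - <<'E'
from h import *
st(); plan([*bedp(-.053,-.002),.077],HY)
E
```

```text
t 34.23 tcp [0.6789 0.1321 0.1577] toolx [-0.001 -0.02  -1.   ] jawang 0.561 open 0.903 F [0.2 0.1 0.6] q [ 0.    0.94 -0.56  1.4   0.57  0.97 -0.15]
delta [ 8.07 -0.06  0.02] yaw 0.001 alt -3.141 dist cm 8.1
```

Emit:
apply_moves --pt "3 0 0" --pt "6 0 0" --pt "7.5 0 0" --pt "8.0 0 0" --pt "8.0 0 0" --pt "8.0 0 0" --pt "8.0 0 0" --pt "8.0 0 0" --pt "8.0 0 0" --pt "8.0 0 0" --yaw '[0,0,0,0,0,0,0,0,0,0]' --gripper '[90,90,90,90,90,60,60,60,60,60]' --force 20

```text
clock: 35.07
tool_pos: [0.6792, 0.1304, 0.0795]
eef_rot: [0.336, 0.615, -0.349, 0.622]
contact_force: [-2.3, -0.9, 6.7]
opening: 0.704
```

```bash
python3 - <<'E'
from h import *
st(); s=get_state()['tool_pos'][:2]-BED; print('u',s@U,'v',s@V); plan([*bedp(0,0),.085],HY)
E
```

```text
t 35.07 tcp [0.6792 0.1304 0.0795] toolx [-0.    -0.021 -1.   ] jawang 0.56 open 0.704 F [-2.3 -0.9  6.7] q [-0.01  1.03 -0.52  1.44  0.64  0.85 -0.2 ]
u -0.053111815341212204 v -0.0011469650793594077
delta [-0.65  0.11 -5.3 ] yaw 0.001 alt -3.141 dist cm 5.3
```

Emit:
apply_moves --pt "-0.6 0 0" --pt "-1.2 0 0" --pt "-1.2 0.1 -1.5" --pt "-1.2 0.1 -3" --pt "-1.2 0.1 -4.5" --pt "-1.2 0.1 -5.3" --pt "-1.2 0.1 -5.3" --pt "-1.2 0.1 -5.3" --yaw '[0,0,0,0,0,0,0,0]' --gripper '[60,60,60,60,60,60,60,60]'

```text
clock: 35.73
tool_pos: [0.6522, 0.176, 0.0907]
eef_rot: [0.336, 0.615, -0.348, 0.623]
contact_force: [0.2, -0.2, -2.2]
opening: 0.699
```

```bash
python3 - <<'E'
from h import *
ims={n:snapshot(n) for n in('scene',)}; im=ims['scene']; cv2.imwrite('pics/s23.png',cv2.resize(im[190:340,220:340,::-1],None,fx=5,fy=4))
st(); s=get_state()['tool_pos'][:2]-BED; print('u',s@U,'v',s@V); plan([*bedp(0,0),.0795],HY)
E
```

```text
t 35.78 tcp [0.6526 0.175  0.0906] toolx [ 0.001 -0.022 -1.   ] jawang 0.56 open 0.702 F [-0.4 -0.5 -3. ] q [-0.08  1.   -0.51  1.49  0.63  0.83 -0.28]
u -0.0011463899045208808 v -4.330509969977257e-05
delta [ 1.11  0.02 -0.14] yaw -0.0 alt 3.142 dist cm 1.1
```

View pics/s23.png

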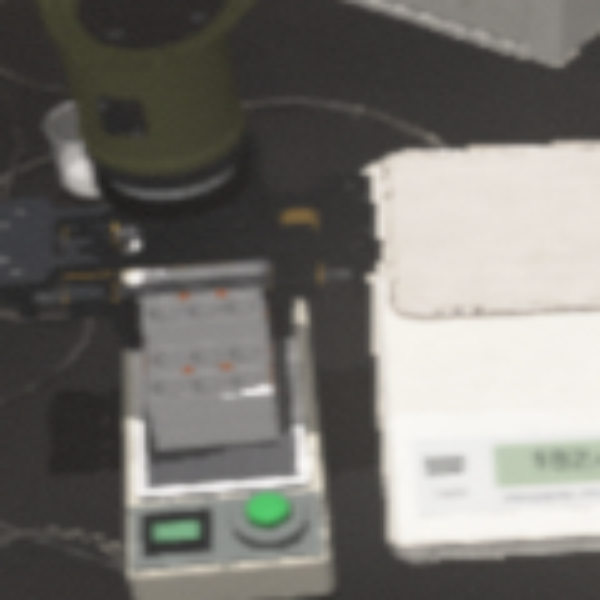

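Emit:
apply_moves --pt "0.4 0 -0.1" --pt "0.8 0 -0.1" --pt "1.05 0 -0.1" --pt "1.1 0 -0.1" --pt "1.1 0 -0.1" --pt "1.1 0 -0.1" --pt "1.1 0 -0.1" --pt "1.1 0 -0.1" --yaw '[0,0,0,0,0,0,0,0]' --gripper '[60,60,60,60,75,85,90,90]'

```text
clock: 36.45
tool_pos: [0.6522, 0.1759, 0.0798]
eef_rot: [0.336, 0.615, -0.349, 0.623]
contact_force: [0.3, 0.4, -0.1]
opening: 0.899
```

Emit:
apply_moves --pt "-2 0 0" --pt "-6 0 0" --pt "-10 0 0" --pt "-14 -3 3" --pt "-14 -7 4" --pt "-14 -11 5" --pt "-14 -14 6" --yaw '[0,0,0,0,0,0,0]' --gripper '[90,90,90,90,90,90,90]'

```text
clock: 37.03
tool_pos: [0.5654, 0.0537, 0.2236]
eef_rot: [0.337, 0.614, -0.348, 0.624]
contact_force: [0.3, -0.5, -0.3]
opening: 0.902
```

```bash
python3 - <<'E'
from h import *
ims={n:snapshot(n) for n in('scene','top')}
for n in ims:
    im=ims[n]; cv2.imwrite(f'pics/{n}24.png',cv2.resize(im[190:340,220:340,::-1] if n=='scene' else im[160:280,220:360,::-1],None,fx=5,fy=5))
dots(ims)
for X in ([.3895,-.2457],):
    for k,v in facefit(X,.05,ims=ims).items(): print(k,v)
st(); plan([.3895,-.2457,.16],.03)
E
```

```text
scene dot u -0.0026 v -0.0113 area 2
scene dot u -0.0016 v 0.0080 area 1
scene dot u 0.0496 v -0.0096 area 2
scene dot u 0.0507 v 0.0079 area 2
top dot u -0.0024 v 0.0113 area 3
top dot u -0.0029 v -0.0076 area 2
top dot u 0.0502 v 0.0116 area 4
top dot u -0.0044 v -0.0317 area 2
top dot u 0.0500 v -0.0070 area 3
('top',) [ 0.39   -0.26    0.4441  1.3543]
('scene',) [ 0.3883 -0.2458  0.0406  0.1245]
('top', 'scene') [ 0.3885 -0.2474 -0.011   1.5629]
t 37.13 tcp [0.5608 0.0466 0.2218] toolx [-0.006 -0.029 -1.   ] jawang 0.554 open 0.902 F [ 0.6  1.  -0.4] q [ 0.17  0.71 -0.6   1.77  0.55  0.86 -0.14]
delta [  7.13 -29.81  15.69] yaw 0.524 alt -2.617 dist cm 34.4
```

View pics/scene24.png

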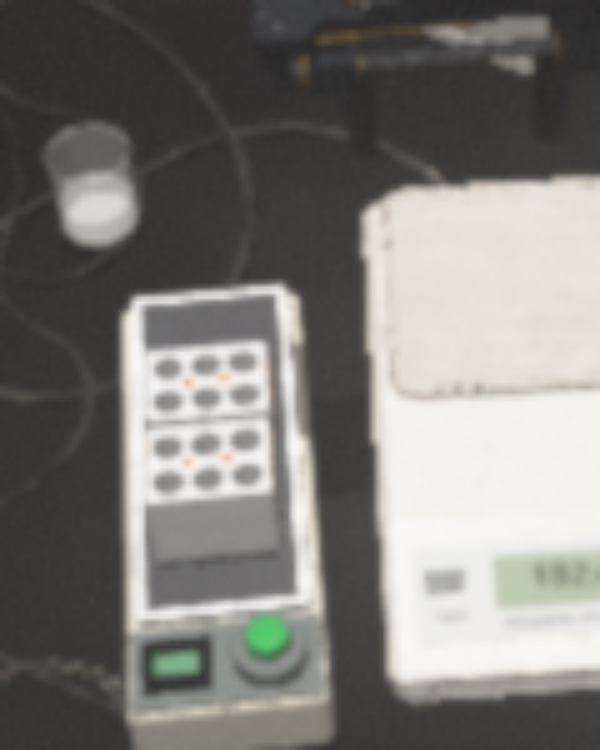

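View pics/top24.png

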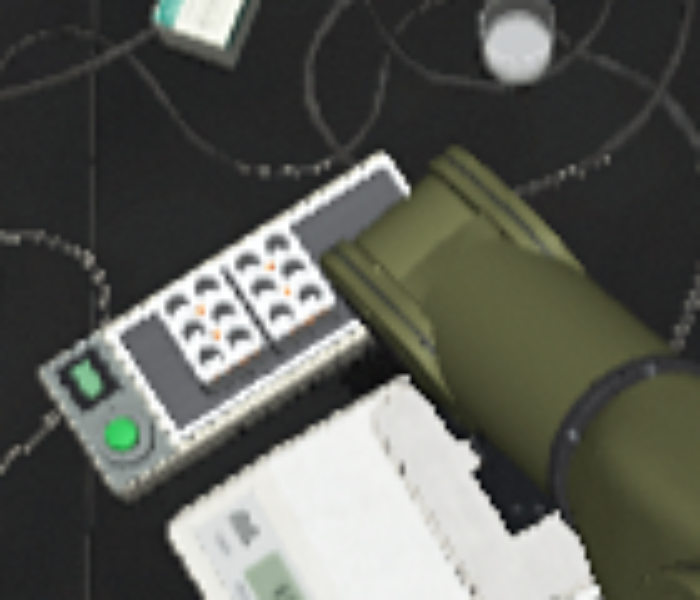

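Emit:
apply_moves --pt "0 -3.3 1.7" --pt "0 -6.6 3.4" --pt "0 -10 5.2" --pt "0 -13.3 7" --pt "0 -16.6 8.8" --pt "0 -20 10.5" --pt "0 -23.3 12.2" --pt "0 -26.6 14" --pt "2 -29.8 15.7" --pt "4 -29.8 15.7" --yaw '[0.06,0.12,0.18,0.24,0.3,0.36,0.42,0.48,0.52,0.52]' --gripper '[90,90,90,90,90,90,90,90,90,90]'

```text
clock: 37.97
tool_pos: [0.3859, -0.2523, 0.1915]
eef_rot: [0.484, 0.498, -0.505, 0.512]
contact_force: [-0.4, -0.2, -1.1]
opening: 0.897
```

Emit:
apply_moves --pt "0 0 0" --pt "0 0 0" --pt "0 0 0" --yaw '[0,0,0]' --gripper '[90,90,90]'

```text
clock: 38.22
tool_pos: [0.3873, -0.2516, 0.1922]
eef_rot: [0.484, 0.498, -0.504, 0.513]
contact_force: [-0.6, 0.3, 0.1]
opening: 0.899
```

```bash
python3 - <<'E'
from h import *
ims={n:snapshot(n) for n in('scene',)}
for k,v in facefit([.389,-.246],.05,ims=ims,cams=('scene',)).items(): print(k,v)
st(); plan([.3895,-.2455,.022],.03)
E
```

```text
() [ 0.389 -0.246  0.     0.   ]
t 38.27 tcp [ 0.3877 -0.2513  0.1924] toolx [-0.005 -0.035 -0.999] jawang 0.023 open 0.897 F [0.3 0.3 0.6] q [ 0.73  0.61 -0.43  2.11  0.57  0.53 -0.11]
delta [17.01  0.3  -1.17] yaw -0.006 alt 3.135 dist cm 17.1
```

Emit:
apply_moves --pt "4 0.3 -1.2" --pt "8 0.3 -1.2" --pt "11 0.3 -1.2" --pt "14 0.3 -1.2" --pt "16 0.3 -1.2" --pt "16.9 0.3 -1.2" --pt "16.9 0.3 -1.2" --pt "16.9 0.3 -1.2" --pt "16.9 0.3 -1.2" --pt "16.9 0.3 -1.2" --yaw '[0,0,0,0,0,0,0,0,0,0]' --gripper '[90,90,90,90,90,90,90,90,90,90]'

```text
clock: 39.1
tool_pos: [0.3916, -0.2442, 0.0233]
eef_rot: [0.484, 0.498, -0.503, 0.514]
contact_force: [-0.8, -0.0, 0.2]
opening: 0.897
```

```bash
python3 - <<'E'
from h import *
im=snapshot('scene'); cv2.imwrite('pics/s25.png',cv2.resize(im[150:280,340:480,::-1],None,fx=4,fy=4))
st(); plan([.3895,-.2455,.022],.03)
E
```

```text
t 39.15 tcp [ 0.3913 -0.2443  0.0235] toolx [-0.002 -0.034 -0.999] jawang 0.025 open 0.897 F [0.2 0.2 0. ] q [ 0.5   0.94 -0.11  2.2   1.62  0.12 -1.15]
delta [ 0.15 -0.19  0.11] yaw -0.005 alt 3.137 dist cm 0.3
```

View pics/s25.png

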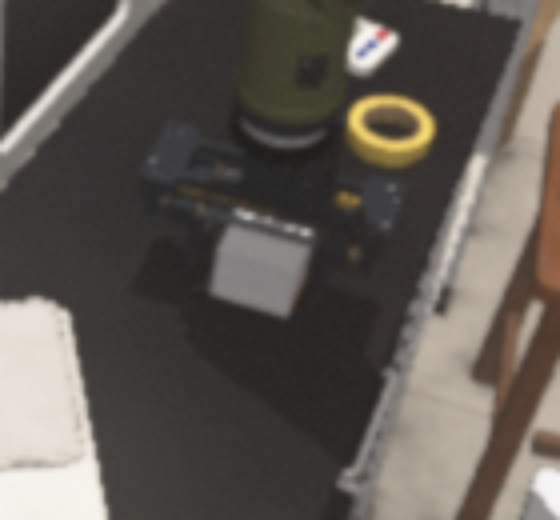

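Emit:
apply_moves --pt "0.1 -0.2 0.1" --pt "0.1 -0.2 0.1" --pt "0.1 -0.2 0.1" --pt "0.1 -0.2 0.1" --pt "0.1 -0.2 0.1" --pt "0.1 -0.2 0.1" --pt "-4 -0.2 0.1" --pt "-8 -0.2 0.1" --pt "-12 -0.2 0.1" --pt "-16 -0.2 0.1" --yaw '[0,0,0,0,0,0,0,0,0,0]' --gripper '[90,60,60,60,60,60,60,60,60,60]' --force 20

```text
clock: 39.98
tool_pos: [0.3897, -0.2436, 0.1259]
eef_rot: [0.483, 0.501, -0.503, 0.512]
contact_force: [2.6, -1.7, -3.9]
opening: 0.697
```

```bash
python3 - <<'E'
from h import *
snapshot('scene');st(); plan([.45,-.10,.3],HY); plan([*bedp(-.126),.2],HY)
E
```

```text
t 40.03 tcp [ 0.3925 -0.2428  0.1331] toolx [ 0.002 -0.032 -0.999] jawang 0.027 open 0.699 F [-0.2 -0.5  2.6] q [ 0.75  0.74 -0.5   2.16  0.91  0.46 -0.46]
delta [-17.13   6.14 -13.58] yaw -0.533 alt 2.609 dist cm 22.7
delta [ -7.63  33.47 -30.09] yaw -0.533 alt 2.609 dist cm 45.7
```

Emit:
apply_moves --pt "-4 1 -2" --pt "-8 2 -4" --pt "-12 3 -7" --pt "-15 4.5 -10" --pt "-17 6 -13" --pt "-17 9 -16" --pt "-17 12.5 -18" --pt "-17 16 -20" --pt "-17 19.5 -22" --pt "-17 19.5 -22" --yaw '[-0.05,-0.11,-0.17,-0.23,-0.29,-0.35,-0.41,-0.47,-0.53,-0.53]' --gripper '[60,60,60,60,60,60,60,60,60,60]'

```text
clock: 40.87
tool_pos: [0.5849, -0.0081, 0.2954]
eef_rot: [0.334, 0.613, -0.35, 0.625]
contact_force: [1.0, 1.1, -2.7]
opening: 0.7
```

```bash
python3 - <<'E'
from h import *
snapshot('scene');st(); plan([*bedp(-.126),.2],HY)
E
```

```text
t 40.92 tcp [ 0.5854 -0.0074  0.2952] toolx [ 0.005 -0.027 -1.   ] jawang 0.561 open 0.699 F [ 2.8  2.1 -3. ] q [ 0.4   0.7  -0.87  1.62  0.61  1.11 -0.08]
delta [ 9.37 15.48  0.36] yaw 0.001 alt -3.141 dist cm 18.1
```

Emit:
apply_moves --pt "0 4 0" --pt "0 8 0.1" --pt "2 12 0.2" --pt "5 15 0.2" --pt "9 15.4 0.2" --pt "13 15.4 0.2" --pt "16 15.4 0.2" --pt "18 15.4 0.2" --pt "18 15.4 0.2" --pt "18 15.4 0.2" --yaw '[0,0,0,0,0,0,0,0,0,0]' --gripper '[60,60,60,60,60,60,60,60,60,60]'

```text
clock: 41.75
tool_pos: [0.7166, 0.067, 0.112]
eef_rot: [0.334, 0.613, -0.351, 0.624]
contact_force: [0.3, 0.4, -2.2]
opening: 0.705
```

```bash
python3 - <<'E'
from h import *
im=snapshot('scene'); cv2.imwrite('pics/s26.png',cv2.resize(im[180:300,220:330,::-1],None,fx=6,fy=5))
st(); s=get_state()['tool_pos'][:2]-BED; print('u',s@U,'v',s@V);plan([*bedp(-.124),.082],HY)
E
```

```text
t 41.8 tcp [0.718  0.0678 0.1142] toolx [ 0.005 -0.027 -1.   ] jawang 0.56 open 0.702 F [ 0.9  1.7 -1.4] q [ 0.15  1.07 -0.73  1.32  0.78  1.05 -0.16]
u -0.12667947397531729 v -0.001570349356538027
delta [ 3.21  0.19 -0.35] yaw 0.0 alt -3.141 dist cm 3.2
```

View pics/s26.png

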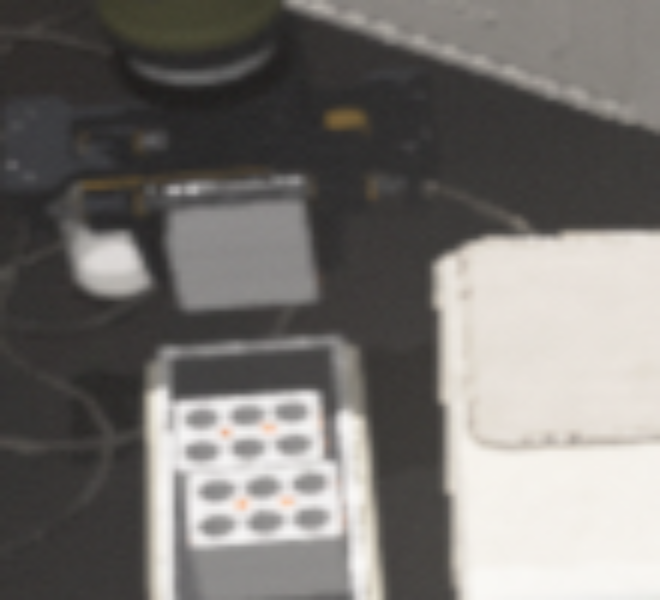

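Emit:
apply_moves --pt "1 0.2 -0.3" --pt "2 0.2 -0.3" --pt "3 0.2 -0.3" --pt "3.4 0.2 -0.3" --pt "3.8 0.2 -0.25" --pt "4.1 0.2 -0.2" --pt "4.4 0.2 -0.1" --pt "4.7 0.2 0" --pt "4.7 0.2 0" --yaw '[0,0,0,0,0,0,0,0,0]' --gripper '[60,60,60,60,60,60,60,60,60]'

```text
clock: 42.55
tool_pos: [0.7213, 0.0654, 0.0695]
eef_rot: [0.335, 0.611, -0.351, 0.626]
contact_force: [-2.2, -4.5, 8.9]
opening: 0.703
```

```bash
python3 - <<'E'
from h import *
im=snapshot('scene'); cv2.imwrite('pics/s27.png',cv2.resize(im[180:300,220:330,::-1],None,fx=6,fy=5))
st(); s=get_state()['tool_pos'][:2]-BED; print('u',s@U,'v',s@V)
E
```

```text
t 42.6 tcp [0.7213 0.0654 0.0695] toolx [ 0.008 -0.03  -1.   ] jawang 0.558 open 0.704 F [-2.2 -5.1 10.4] q [ 0.15  1.12 -0.71  1.33  0.82  0.99 -0.18]
u -0.1305136851125015 v -6.323539390064303e-05
```

View pics/s27.png

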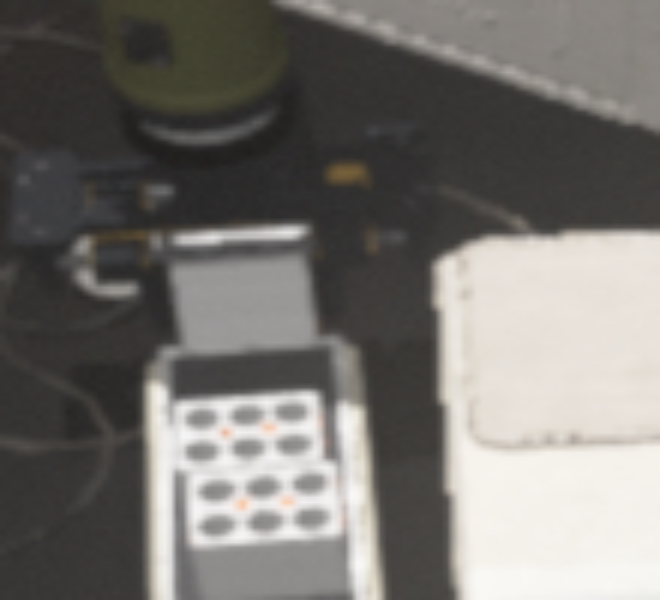

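Emit:
apply_moves --pt "0.4 0 -0.2" --pt "0.7 0 -0.2" --pt "1.0 0 -0.1" --pt "1.4 0 0" --pt "1.8 0 0" --pt "2.2 0 0" --pt "2.7 0 -0.1" --pt "2.7 0 -0.1" --yaw '[0,0,0,0,0,0,0,0]' --gripper '[60,60,60,60,60,60,60,60]'

```text
clock: 43.27
tool_pos: [0.7234, 0.0627, 0.0432]
eef_rot: [0.336, 0.608, -0.352, 0.628]
contact_force: [4.0, -3.4, -1.2]
opening: 0.7
```

```bash
python3 - <<'E'
from h import *
im=snapshot('scene'); cv2.imwrite('pics/s28.png',cv2.resize(im[180:300,220:330,::-1],None,fx=6,fy=5))
st(); s=get_state()['tool_pos'][:2]-BED; print('u',s@U,'v',s@V)
E
```

```text
t 43.32 tcp [0.7234 0.0627 0.0432] toolx [ 0.013 -0.033 -0.999] jawang 0.555 open 0.701 F [ 2.8 -4.4 -1.2] q [ 0.14  1.16 -0.69  1.33  0.84  0.95 -0.2 ]
u -0.13390942653865012 v 0.00026397798449352
```

View pics/s28.png

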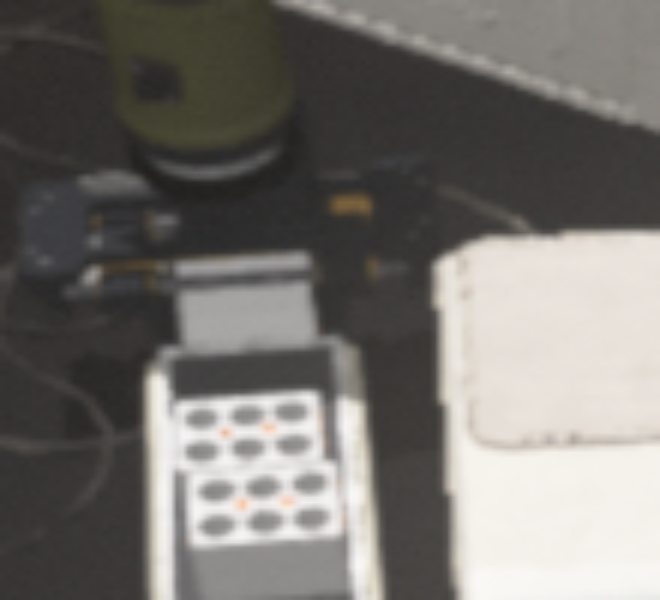

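Emit:
apply_moves --pt "-0.3 0 0.8" --pt "-1 0 1.5" --pt "-4 0 1.7" --pt "-7 0 1.7" --pt "-9 0 1.7" --pt "-9 0 1.7" --pt "-9 0 1.7" --yaw '[0,0,0,0,0,0,0]' --gripper '[60,60,60,60,60,60,60]'

```text
clock: 43.9
tool_pos: [0.7318, 0.051, 0.1348]
eef_rot: [0.336, 0.608, -0.351, 0.628]
contact_force: [-0.9, 0.2, -2.9]
opening: 0.702
```

```bash
python3 - <<'E'
from h import *
im=snapshot('scene'); cv2.imwrite('pics/s29.png',cv2.resize(im[180:300,220:330,::-1],None,fx=6,fy=5))
st(); s=get_state()['tool_pos'][:2]-BED; print('u',s@U,'v',s@V)
E
```

```text
t 43.95 tcp [0.7307 0.0505 0.1329] toolx [ 0.012 -0.034 -0.999] jawang 0.555 open 0.704 F [-0.4 -0.9 -3.8] q [ 0.17  1.06 -0.74  1.28  0.77  1.09 -0.11]
u -0.14816807281411815 v -4.728119815278209e-06
```

View pics/s29.png

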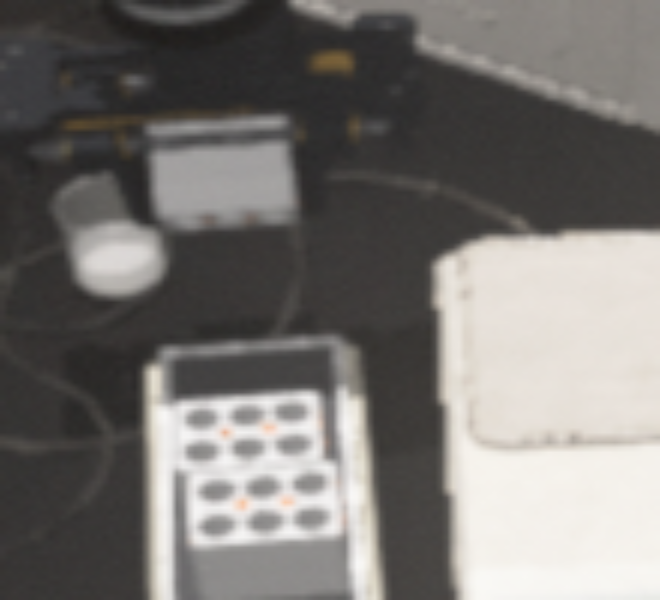

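Emit:
apply_moves --pt "3 0 0" --pt "6 0 0" --pt "9 0 0" --pt "10.3 0 0" --pt "10.8 0 0" --pt "11.2 0 0" --pt "11.2 0 0" --yaw '[0,0,0,0,0,0,0]' --gripper '[60,60,60,60,60,60,60]'

```text
clock: 44.53
tool_pos: [0.7293, 0.0446, 0.0221]
eef_rot: [0.333, 0.61, -0.355, 0.626]
contact_force: [-9.6, -4.7, 13.3]
opening: 0.703
```

Emit:
apply_moves --pt "0 0 0" --pt "0 0 0" --pt "0 0 0" --pt "0 0 0" --pt "0 0 0" --pt "-1 0 0" --pt "-4 0 0" --pt "-8 0 0" --pt "-12 0 0" --pt "-16 0 0" --yaw '[0,0,0,0,0,0,0,0,0,0]' --gripper '[72,74,80,88,90,90,90,90,90,90]'

```text
clock: 45.37
tool_pos: [0.7283, 0.0512, 0.1843]
eef_rot: [0.333, 0.61, -0.355, 0.626]
contact_force: [0.7, 0.6, -0.5]
opening: 0.904
```

```bash
python3 - <<'E'
from h import *
im=snapshot('scene'); cv2.imwrite('pics/s30.png',cv2.resize(im[180:340,220:330,::-1],None,fx=6,fy=5)[:, :])
st(); s=get_state()['tool_pos'][:2]-BED; print('u',s@U,'v',s@V)
E
```

```text
t 45.42 tcp [0.7324 0.0537 0.1942] toolx [ 0.018 -0.033 -0.999] jawang 0.554 open 0.899 F [2.8 2.  5.3] q [ 0.17  0.99 -0.77  1.24  0.72  1.18 -0.08]
u -0.14635822628573036 v 0.003191437028416025
```

View pics/s30.png

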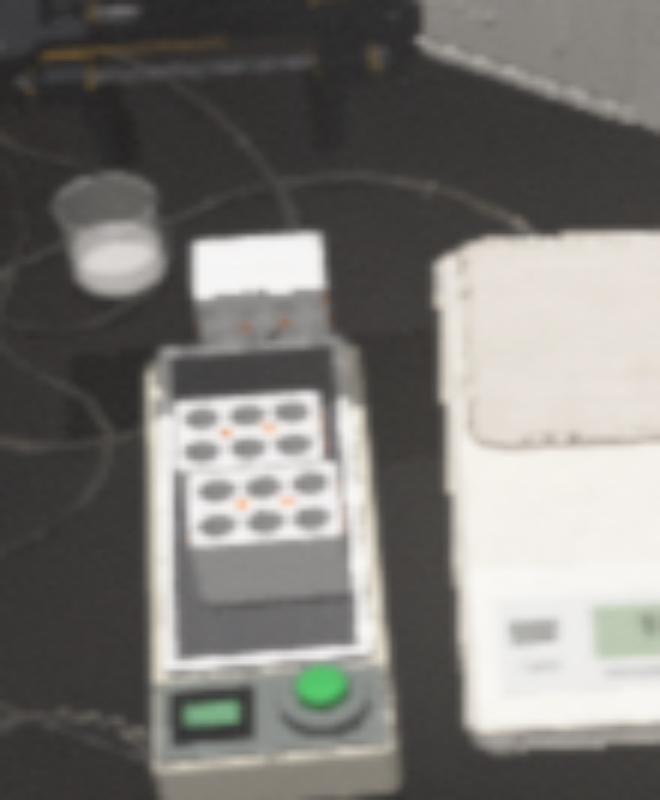

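```bash
python3 - <<'E'
from h import *
ims={n:snapshot(n) for n in('scene','top')}
dots(ims)
X=bedp(-.177,-.008)
for k,v in facefit(X,.046,ly=.05,ims=ims,cams=('scene',),yaws=(.3,.56,.8)).items(): print(k,v,'u',(v[:2]-BED)@U,'v',(v[:2]-BED)@V)
im=ims['top']; cv2.imwrite('pics/t31.png',cv2.resize(im[160:280,220:360,::-1],None,fx=5,fy=5))
st(); plan([*v[:2],.1],.56)
E
```

```text
scene dot u -0.0015 v -0.0108 area 3
scene dot u -0.0014 v 0.0067 area 2
scene dot u 0.0462 v -0.0168 area 3
scene dot u 0.0465 v 0.0028 area 4
top dot u -0.0024 v 0.0113 area 3
top dot u -0.0029 v -0.0076 area 2
top dot u 0.0464 v 0.0047 area 3
top dot u -0.0066 v -0.0312 area 1
top dot u 0.0459 v -0.0142 area 2
top dot u 0.0511 v -0.0374 area 2
('scene',) [0.7418 0.0236 0.542  0.0672] u -0.1768221994917399 v -0.0048692675941378605
t 45.52 tcp [0.7308 0.0524 0.1874] toolx [ 0.013 -0.036 -0.999] jawang 0.554 open 0.896 F [-0.4 -0.8 -2.1] q [ 0.17  1.   -0.76  1.24  0.73  1.17 -0.08]
delta [ 8.85 -0.51  2.7 ] yaw -0.005 alt 3.136 dist cm 9.3
```

View pics/t31.png

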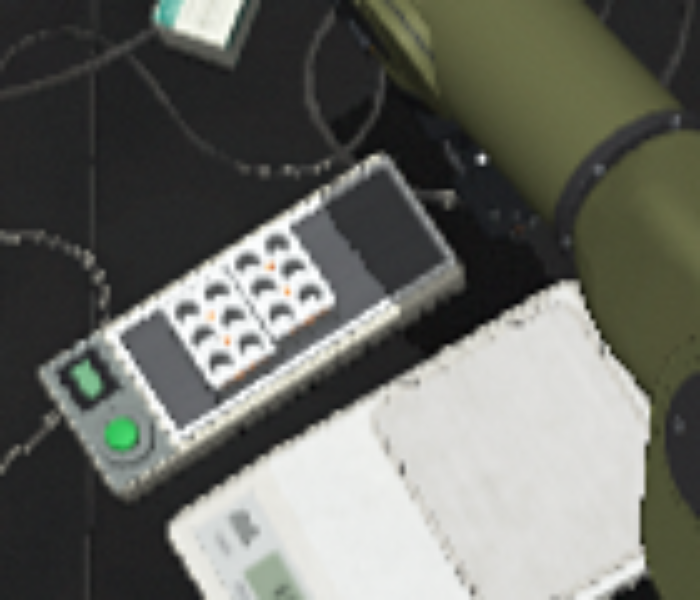

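```bash
python3 - <<'E'
from h import *
st(); plan([.7422,.0243,.06],.555); plan([.7422,.0243,.022],.555)
E
```

```text
t 45.52 tcp [0.7308 0.0524 0.1874] toolx [ 0.013 -0.036 -0.999] jawang 0.554 open 0.896 F [-0.4 -0.8 -2.1] q [ 0.17  1.   -0.76  1.24  0.73  1.17 -0.08]
delta [12.84 -0.41  2.51] yaw -0.0 alt 3.141 dist cm 13.1
delta [16.64 -0.38  2.36] yaw -0.0 alt 3.141 dist cm 16.8
```

Emit:
apply_moves --pt "0 -0.4 2.5" --pt "3 -0.4 2.5" --pt "7 -0.4 2.5" --pt "10 -0.4 2.5" --pt "13 -0.4 2.5" --pt "15.5 -0.4 2.4" --pt "16.4 -0.4 2.4" --pt "16.4 -0.4 2.4" --pt "16.4 -0.4 2.4" --pt "16.4 -0.4 2.4" --yaw '[0,0,0,0,0,0,0,0,0,0]' --gripper '[90,90,90,90,90,90,90,90,90,90]'

```text
clock: 46.35
tool_pos: [0.7434, 0.0245, 0.0264]
eef_rot: [0.336, 0.607, -0.352, 0.629]
contact_force: [0.5, -0.1, 0.5]
opening: 0.899
```

```bash
python3 - <<'E'
from h import *
im=snapshot('scene'); cv2.imwrite('pics/s32.png',cv2.resize(im[170:290,220:340,::-1],None,fx=5,fy=5))
st(); plan([.7422,.0243,.022],.555)
E
```

```text
t 46.4 tcp [0.7436 0.0245 0.0267] toolx [ 0.016 -0.035 -0.999] jawang 0.554 open 0.902 F [ 0.7 -0.2  0.7] q [ 0.18  1.19 -0.68  1.27  0.85  0.96 -0.12]
delta [ 0.47 -0.12 -0.08] yaw -0.001 alt 3.141 dist cm 0.5
```

View pics/s32.png

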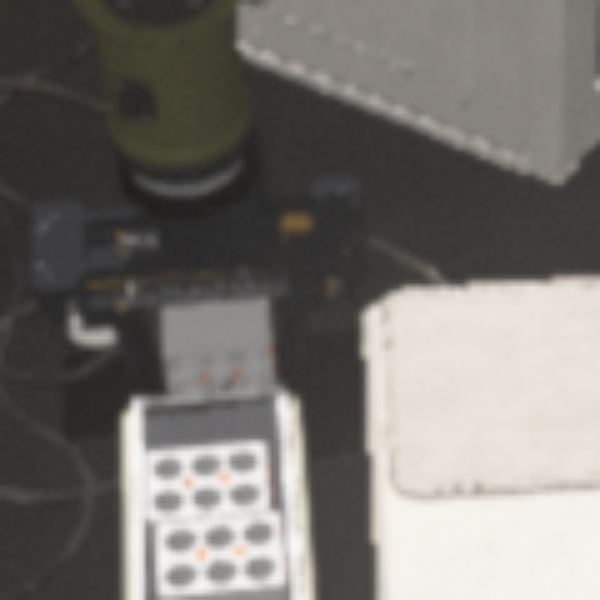

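Emit:
apply_moves --pt "0.4 -0.1 -0.1" --pt "0.4 -0.1 -0.1" --pt "0.4 -0.1 -0.1" --pt "0.4 -0.1 -0.1" --pt "0.4 -0.1 -0.1" --pt "-3 -0.1 -0.1" --pt "-7 -0.1 -1.5" --pt "-9 -0.1 -4" --pt "-9 -0.1 -5.3" --pt "-9 -0.1 -5.3" --yaw '[0,0,0,0,0,0,0,0,0,0]' --gripper '[90,60,60,60,60,60,60,60,60,60]' --force 20

```text
clock: 47.23
tool_pos: [0.7119, 0.0778, 0.1165]
eef_rot: [0.336, 0.608, -0.349, 0.629]
contact_force: [-0.5, 0.3, -3.5]
opening: 0.703
```

```bash
python3 - <<'E'
from h import *
im=snapshot('scene'); cv2.imwrite('pics/s33.png',cv2.resize(im[170:290,220:340,::-1],None,fx=5,fy=5))
st(); s=get_state()['tool_pos'][:2]-BED; print('u',s@U,'v',s@V);plan([*bedp(-.123),.082],HY)
E
```

```text
t 47.28 tcp [0.7123 0.0744 0.1149] toolx [ 0.016 -0.034 -0.999] jawang 0.558 open 0.703 F [ 0.7  0.5 -3. ] q [ 0.14  1.06 -0.73  1.35  0.79  1.02 -0.19]
u -0.11811404581889597 v -0.002839379239742215
delta [3.31 0.3  0.36] yaw -0.002 alt 3.14 dist cm 3.3
```

View pics/s33.png

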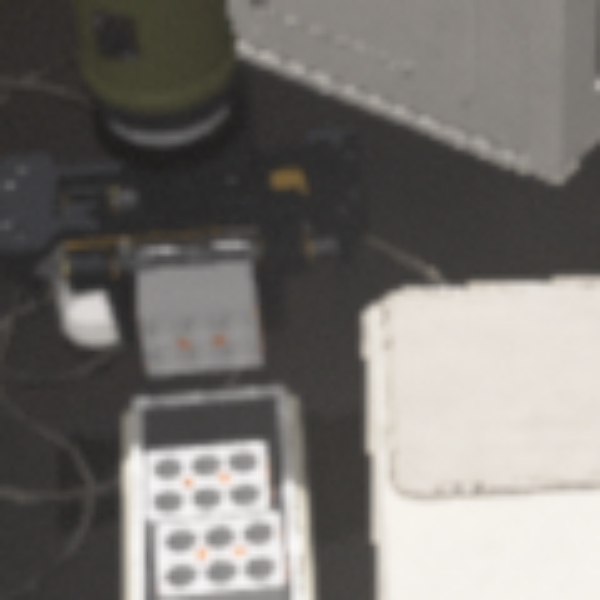

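Emit:
apply_moves --pt "1.5 0.3 0.3" --pt "2.8 0.3 0.3" --pt "3.4 0.3 0.3" --pt "3.8 0.3 0.35" --pt "4.1 0.3 0.4" --pt "4.4 0.3 0.5" --pt "4.7 0.3 0.5" --pt "5.1 0.3 0.6" --pt "5.5 0.3 0.8" --pt "5.9 0.3 0.9" --yaw '[0,0,0,0,0,0,0,0,0,0]' --gripper '[60,60,60,60,60,60,60,60,60,60]'

```text
clock: 48.12
tool_pos: [0.7223, 0.0633, 0.057]
eef_rot: [0.335, 0.606, -0.352, 0.63]
contact_force: [-0.4, -4.3, 10.4]
opening: 0.699
```

```bash
python3 - <<'E'
from h import *
im=snapshot('scene'); cv2.imwrite('pics/s34.png',cv2.resize(im[170:290,220:340,::-1],None,fx=5,fy=5))
st(); s=get_state()['tool_pos'][:2]-BED; print('u',s@U,'v',s@V)
E
```

```text
t 48.17 tcp [0.7225 0.063  0.0562] toolx [ 0.018 -0.037 -0.999] jawang 0.554 open 0.699 F [ 1.3 -3.5  8. ] q [ 0.14  1.14 -0.69  1.34  0.84  0.96 -0.2 ]
u -0.13314883562319219 v -0.00030199092940031563
```

View pics/s34.png

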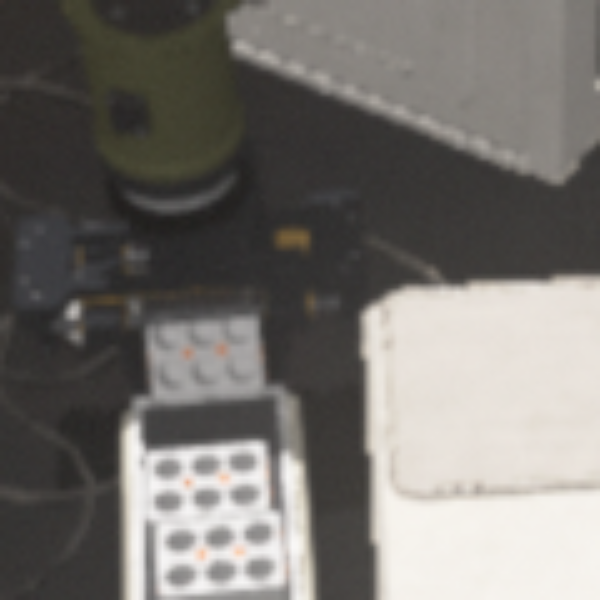

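Rotating well. Continue the wipe, then lift.

Emit:
apply_moves --pt "0.4 0 -0.2" --pt "0.8 0 -0.2" --pt "1.2 0 -0.2" --pt "1.4 0 -0.3" --pt "1.4 0 -0.3" --pt "1 0 0.6" --pt "-2 0 1.2" --pt "-6 0 1.2" --pt "-8 0 1.2" --pt "-8 0 1.2" --yaw '[0,0,0,0,0,0,0,0,0,0]' --gripper '[60,60,60,60,60,60,60,60,60,60]'

```text
clock: 49.0
tool_pos: [0.7296, 0.0571, 0.1409]
eef_rot: [0.338, 0.604, -0.35, 0.631]
contact_force: [0.8, 1.3, -2.0]
opening: 0.702
```

```bash
python3 - <<'E'
from h import *
im=snapshot('scene'); cv2.imwrite('pics/s35.png',cv2.resize(im[170:290,220:340,::-1],None,fx=5,fy=5))
st(); s=get_state()['tool_pos'][:2]-BED; print('u',s@U,'v',s@V)
E
```

```text
t 49.05 tcp [0.7281 0.0563 0.1378] toolx [ 0.02  -0.035 -0.999] jawang 0.554 open 0.701 F [-0.9 -0.2 -2.6] q [ 0.16  1.04 -0.74  1.29  0.77  1.08 -0.13]
u -0.14185928431018333 v 0.0008369676845139951
```

View pics/s35.png

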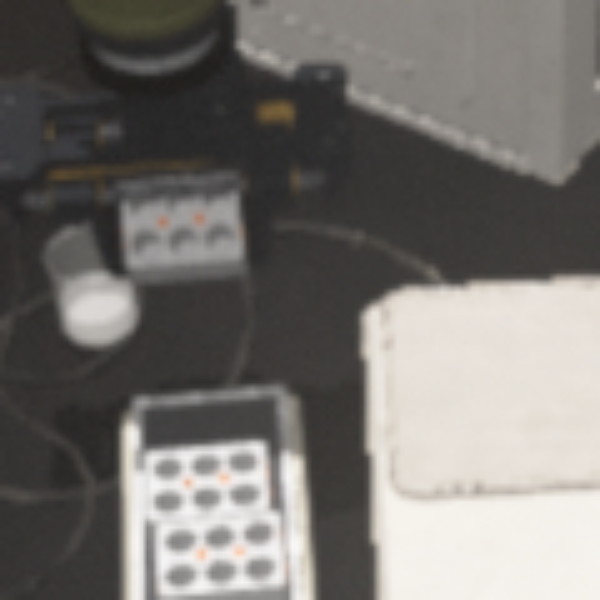

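Emit:
apply_moves --pt "3 -0.3 0.5" --pt "6 -0.3 0.5" --pt "9 -0.3 0.5" --pt "10.3 -0.3 0.5" --pt "11 -0.3 0.5" --pt "11.2 -0.3 0.5" --pt "11.2 -0.3 0.5" --pt "11.2 -0.3 0.5" --yaw '[0,0,0,0,0,0,0,0]' --gripper '[60,60,60,60,60,60,60,60]'

```text
clock: 49.72
tool_pos: [0.7282, 0.045, 0.0256]
eef_rot: [0.335, 0.606, -0.353, 0.629]
contact_force: [-6.1, -2.1, 6.6]
opening: 0.699
```

Emit:
apply_moves --pt "0 0 0" --pt "0 0 0" --pt "0 0 0" --pt "0 0 0" --pt "0 0 0" --pt "-1 0 0" --pt "-4 0 0" --pt "-8 0 0" --pt "-12 0 0" --pt "-14 0 0" --yaw '[0,0,0,0,0,0,0,0,0,0]' --gripper '[72,74,80,88,90,90,90,90,90,90]'

```text
clock: 50.55
tool_pos: [0.7281, 0.0521, 0.1718]
eef_rot: [0.337, 0.605, -0.351, 0.63]
contact_force: [1.0, -0.3, 0.5]
opening: 0.9
```

```bash
python3 - <<'E'
from h import *
im=snapshot('scene'); cv2.imwrite('pics/s36.png',cv2.resize(im[170:290,220:340,::-1],None,fx=5,fy=5))
ims={'scene':im}
X=bedp(-.172,-.005)
for k,v in facefit(X,.05,ims=ims,cams=('scene',),yaws=(.3,.56,.8)).items(): print(k,v,'u',(v[:2]-BED)@U,'v',(v[:2]-BED)@V)
st(); s=get_state()['tool_pos'][:2]-BED; print('u',s@U,'v',s@V)
E
```

```text
('scene',) [0.741  0.0236 0.5832 0.0677] u -0.1763972505334032 v -0.005547071682948615
t 50.6 tcp [0.7295 0.0528 0.175 ] toolx [ 0.027 -0.034 -0.999] jawang 0.554 open 0.899 F [1.3 1.5 2. ] q [ 0.17  1.   -0.76  1.27  0.74  1.13 -0.11]
u -0.1455914020661524 v 0.00024372814480018434
```

View pics/s36.png

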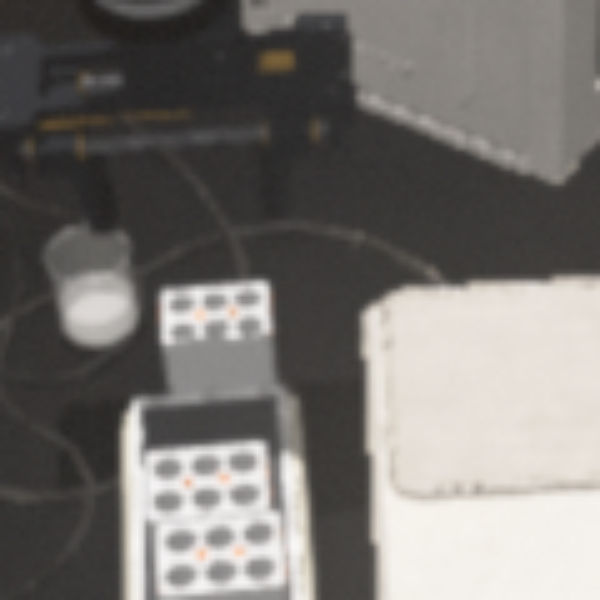

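```bash
python3 - <<'E'
from h import *
st(); plan([.7418,.0242,.1],.56); plan([.7418,.0242,.023],.56)
E
```

```text
t 50.6 tcp [0.7295 0.0528 0.175 ] toolx [ 0.027 -0.034 -0.999] jawang 0.554 open 0.899 F [1.3 1.5 2. ] q [ 0.17  1.   -0.76  1.27  0.74  1.13 -0.11]
delta [ 7.62 -0.5   2.75] yaw -0.007 alt 3.135 dist cm 8.1
delta [15.31 -0.53  2.42] yaw -0.007 alt 3.135 dist cm 15.5
```

Emit:
apply_moves --pt "0 -0.5 2.6" --pt "3 -0.5 2.6" --pt "7 -0.5 2.6" --pt "10 -0.5 2.6" --pt "13 -0.5 2.5" --pt "14.5 -0.5 2.4" --pt "15.2 -0.5 2.4" --pt "15.2 -0.5 2.4" --pt "15.2 -0.5 2.4" --pt "15.2 -0.5 2.4" --yaw '[0,0,0,0,0,0,0,0,0,0]' --gripper '[90,90,90,90,90,90,90,90,90,90]'

```text
clock: 51.43
tool_pos: [0.7435, 0.0252, 0.0266]
eef_rot: [0.339, 0.602, -0.349, 0.632]
contact_force: [-0.1, 0.8, 0.7]
opening: 0.897
```

```bash
python3 - <<'E'
from h import *
snapshot('scene');st(); plan([.7418,.0242,.022],.56)
E
```

```text
t 51.48 tcp [0.7434 0.0251 0.0265] toolx [ 0.03  -0.033 -0.999] jawang 0.553 open 0.902 F [-0.2 -1.   0.1] q [ 0.18  1.19 -0.68  1.29  0.86  0.94 -0.14]
delta [ 0.45 -0.19 -0.03] yaw -0.007 alt 3.134 dist cm 0.5
```

Emit:
apply_moves --pt "0.4 -0.2 0" --pt "0.4 -0.2 0" --pt "0.4 -0.2 0" --pt "0.4 -0.2 0" --pt "0.4 -0.2 0" --pt "-4 -0.2 0" --pt "-8 -0.1 -2" --pt "-12 0 -5" --pt "-13 0 -8.5" --pt "-13 0 -12" --yaw '[0,0,0,0,0,0,0,0,0,0]' --gripper '[90,60,60,60,60,60,60,60,60,60]' --force 25

```text
clock: 52.32
tool_pos: [0.6787, 0.132, 0.1556]
eef_rot: [0.343, 0.6, -0.349, 0.634]
contact_force: [1.0, 1.5, -3.1]
opening: 0.704
```

```bash
python3 - <<'E'
from h import *
im=snapshot('scene'); snapshot('scene');cv2.imwrite('pics/s37.png',cv2.resize(im[170:290,220:340,::-1],None,fx=5,fy=5))
st(); s=get_state()['tool_pos'][:2]-BED; print('u',s@U,'v',s@V);plan([*bedp(-.050),.079],HY)
E
```

```text
t 52.42 tcp [0.6718 0.1423 0.1532] toolx [ 0.029 -0.024 -0.999] jawang 0.566 open 0.703 F [-0.8  1.7 -2.9] q [ 0.07  0.97 -0.74  1.45  0.77  1.   -0.31]
u -0.03911260703727126 v -0.0011300693762053768
delta [7.46 0.02 0.82] yaw 0.006 alt -3.136 dist cm 7.5
```

View pics/s37.png

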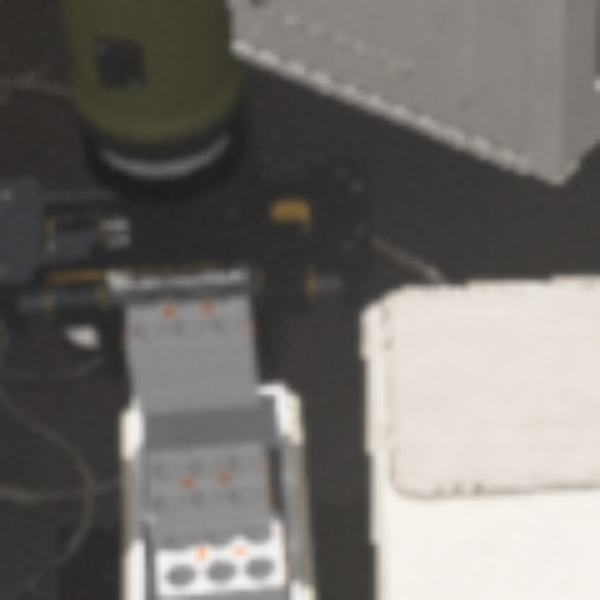

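Emit:
apply_moves --pt "0 0 1.0" --pt "0 0 1.1" --pt "2 0 1.1" --pt "4 0 1.0" --pt "6 0 1.0" --pt "6 0 1.0" --pt "6 0 1.0" --yaw '[0,0,0,0,0,0,0]' --gripper '[60,60,60,60,60,60,60]'

```text
clock: 53.0
tool_pos: [0.6787, 0.1301, 0.0919]
eef_rot: [0.337, 0.607, -0.345, 0.632]
contact_force: [0.1, 0.7, -2.9]
opening: 0.703
```

```bash
python3 - <<'E'
from h import *
im=snapshot('scene'); snapshot('scene');cv2.imwrite('pics/s38.png',cv2.resize(im[170:290,220:340,::-1],None,fx=5,fy=5))
st(); s=get_state()['tool_pos'][:2]-BED; print('u',s@U,'v',s@V);plan([*bedp(-.051),.078],HY)
E
```

```text
t 53.1 tcp [0.6799 0.1319 0.0944] toolx [ 0.03  -0.023 -0.999] jawang 0.565 open 0.704 F [-0.   0.8 -3. ] q [ 0.06  1.05 -0.7   1.46  0.83  0.92 -0.34]
u -0.05216501937100398 v 0.00020799547184718187
delta [ 1.64 -0.04 -0.18] yaw 0.004 alt -3.137 dist cm 1.6
```

View pics/s38.png

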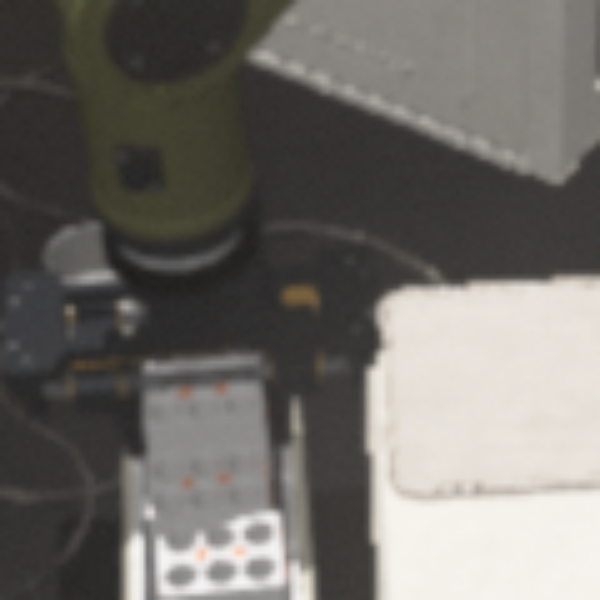

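Lower, press lightly and release; then lift away.

Emit:
apply_moves --pt "0.6 0 -0.1" --pt "1.1 0 -0.1" --pt "1.5 0 -0.15" --pt "1.7 0 -0.15" --pt "1.7 0 -0.15" --pt "1.7 0 -0.15" --pt "1.7 0 -0.15" --yaw '[0,0,0,0,0,0,0]' --gripper '[60,60,60,60,60,60,60]'

```text
clock: 53.68
tool_pos: [0.6795, 0.1327, 0.078]
eef_rot: [0.339, 0.606, -0.343, 0.633]
contact_force: [-2.1, -0.9, 4.8]
opening: 0.703
```

Emit:
apply_moves --pt "0 0 0" --pt "0 0 0" --pt "0 0 0" --pt "0 0 0" --pt "-4 0 0" --pt "-8 0 0" --pt "-12 0 3" --pt "-14 0 6" --pt "-14 0 9" --pt "-14 0 9" --yaw '[0,0,0,0,0,0,0,0,0,0]' --gripper '[72,78,85,90,90,90,90,90,90,90]'

```text
clock: 54.52
tool_pos: [0.7284, 0.0512, 0.2234]
eef_rot: [0.342, 0.601, -0.347, 0.634]
contact_force: [0.8, -2.1, -1.0]
opening: 0.897
```

```bash
python3 - <<'E'
from h import *
ims={n:snapshot(n) for n in('scene','top')}
for n in ims:
    im=ims[n]; cv2.imwrite(f'pics/{n}39.png',cv2.resize(im[190:340,220:340,::-1] if n=='scene' else im[160:280,220:360,::-1],None,fx=5,fy=5))
dots(ims)
st()
E
```

```text
scene dot u -0.0516 v 0.0091 area 5
scene dot u -0.0496 v -0.0102 area 4
scene dot u -0.0015 v -0.0108 area 3
scene dot u -0.0014 v 0.0067 area 2
scene dot u 0.0462 v -0.0168 area 3
scene dot u 0.0465 v 0.0028 area 4
top dot u -0.0491 v 0.0124 area 2
top dot u -0.0490 v -0.0075 area 3
top dot u -0.0024 v 0.0113 area 3
top dot u -0.0029 v -0.0076 area 2
top dot u 0.0464 v 0.0047 area 3
top dot u -0.0066 v -0.0312 area 1
top dot u 0.0459 v -0.0142 area 2
top dot u 0.0511 v -0.0374 area 2
t 54.62 tcp [0.7241 0.0579 0.2209] toolx [ 0.03  -0.025 -0.999] jawang 0.561 open 0.904 F [-0.1  0.5 -0.6] q [ 0.18  0.95 -0.78  1.26  0.71  1.18 -0.08]
```

View pics/scene39.png

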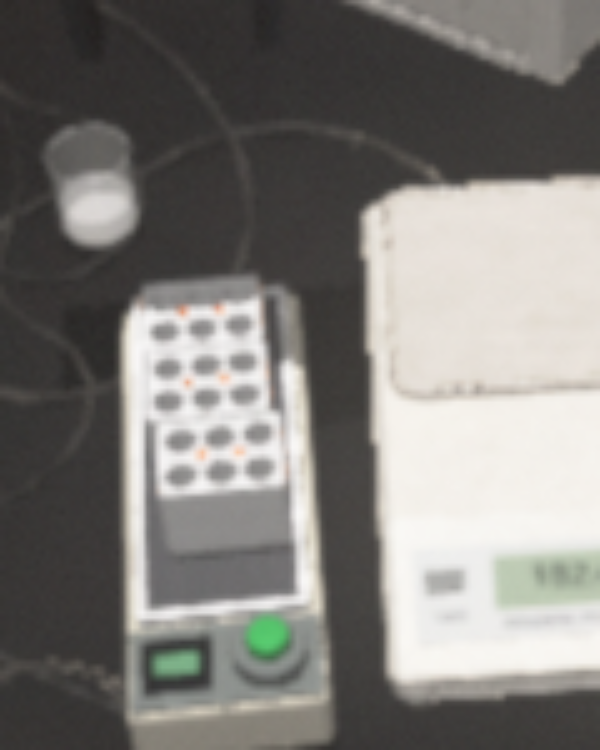

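View pics/top39.png

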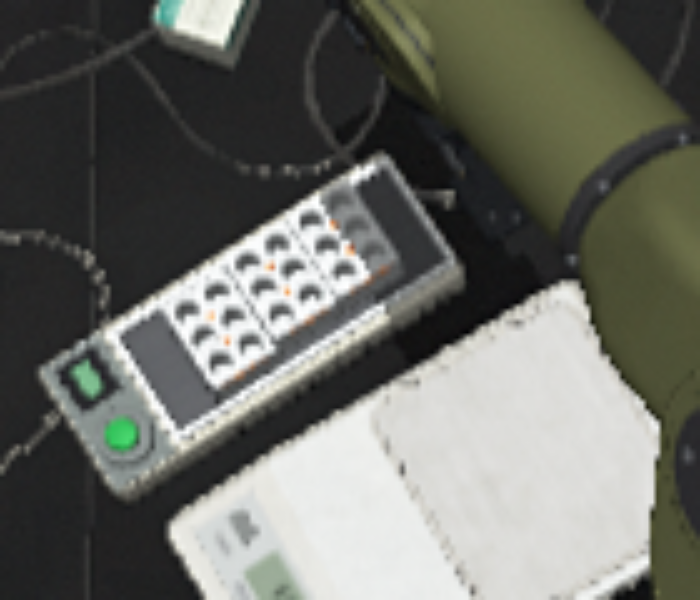

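```bash
python3 - <<'E'
from h import *
st(); plan([*bedp(.0475,-.006),.16],HY); plan([*bedp(.0475,-.006),.079],HY)
E
```

```text
t 54.62 tcp [0.7241 0.0579 0.2209] toolx [ 0.03  -0.025 -0.999] jawang 0.561 open 0.904 F [-0.1  0.5 -0.6] q [ 0.18  0.95 -0.78  1.26  0.71  1.18 -0.08]
delta [  5.4   -0.49 -18.8 ] yaw 0.001 alt -3.141 dist cm 19.6
delta [ 13.49  -0.59 -19.1 ] yaw 0.001 alt -3.141 dist cm 23.4
```

Emit:
apply_moves --pt "0 0 -4" --pt "0 0 -8" --pt "0 0 -12" --pt "0 -0.3 -16" --pt "2 -0.5 -18.8" --pt "5 -0.5 -18.9" --pt "6.5 -0.5 -18.9" --pt "7 -0.5 -18.9" --pt "7 -0.5 -18.9" --pt "7 -0.5 -18.9" --yaw '[0,0,0,0,0,0,0,0,0,0]' --gripper '[90,90,90,90,90,90,90,90,90,90]'

```text
clock: 55.45
tool_pos: [0.6224, 0.2127, 0.1441]
eef_rot: [0.34, 0.605, -0.345, 0.632]
contact_force: [-0.3, 0.8, 0.1]
opening: 0.898
```

```bash
python3 - <<'E'
from h import *
snapshot('scene');snapshot('scene');st(); plan([*bedp(.0475,-.005),.078],HY)
E
```

```text
t 55.55 tcp [0.6227 0.2132 0.1451] toolx [ 0.032 -0.023 -0.999] jawang 0.559 open 0.903 F [0.3 0.2 0.1] q [-0.05  0.94 -0.72  1.55  0.78  0.93 -0.49]
delta [ 6.71 -0.09 -0.29] yaw -0.001 alt 3.14 dist cm 6.7
```

Emit:
apply_moves --pt "2 -0.1 -0.3" --pt "4 -0.1 -0.3" --pt "6 -0.1 -0.3" --pt "6.8 -0.1 -0.3" --pt "6.9 -0.1 -0.3" --pt "6.9 -0.1 -0.3" --pt "6.9 -0.1 -0.3" --pt "6.9 -0.1 -0.3" --pt "6.9 -0.1 -0.3" --pt "6.9 -0.1 -0.3" --yaw '[0,0,0,0,0,0,0,0,0,0]' --gripper '[90,90,90,90,90,60,60,60,60,60]' --force 15

```text
clock: 56.38
tool_pos: [0.6227, 0.2137, 0.0774]
eef_rot: [0.341, 0.604, -0.344, 0.633]
contact_force: [-2.7, -1.4, 5.7]
opening: 0.701
```

```bash
python3 - <<'E'
from h import *
st(); s=get_state()['tool_pos'][:2]-BED; print('u',s@U,'v',s@V);plan([*bedp(.0492,.0005),.083],HY);plan([*bedp(.0492,.0005),.077],HY)
E
```

```text
t 56.38 tcp [0.6227 0.2137 0.0774] toolx [ 0.033 -0.024 -0.999] jawang 0.559 open 0.701 F [-2.7 -1.4  5.7] q [-0.08  1.03 -0.67  1.58  0.86  0.83 -0.56]
u 0.04749560443884433 v -0.0048474737353094745
delta [-0.56  0.54 -0.15] yaw -0.002 alt 3.14 dist cm 0.8
delta [ 0.04  0.53 -0.17] yaw -0.002 alt 3.14 dist cm 0.6
```

Emit:
apply_moves --pt "-0.4 0 -0.1" --pt "-0.8 0 -0.15" --pt "-0.8 0.3 -0.15" --pt "-0.8 0.55 -0.15" --pt "-0.8 0.55 -0.15" --pt "-0.4 0.55 -0.15" --pt "0 0.55 -0.15" --pt "0.1 0.55 -0.15" --pt "0.1 0.55 -0.15" --pt "0.1 0.55 -0.15" --yaw '[0,0,0,0,0,0,0,0,0,0]' --gripper '[60,60,60,60,60,60,60,60,60,60]'

```text
clock: 57.22
tool_pos: [0.6266, 0.2179, 0.077]
eef_rot: [0.341, 0.604, -0.344, 0.633]
contact_force: [-1.5, -1.2, 4.7]
opening: 0.707
```

Emit:
apply_moves --pt "0 0 0" --pt "0 0 0" --pt "0 0 0" --pt "0 0 0" --pt "-4 0 0" --pt "-8 0 0" --pt "-12 -3 0" --pt "-14 -7 0" --pt "-14 -11 0" --pt "-14 -14 0" --yaw '[0,0,0,0,0,0,0,0,0,0]' --gripper '[75,80,85,90,90,90,90,90,90,90]'

```text
clock: 58.05
tool_pos: [0.5023, 0.1469, 0.2164]
eef_rot: [0.342, 0.603, -0.343, 0.633]
contact_force: [0.2, 0.0, -0.1]
opening: 0.897
```

```bash
python3 - <<'E'
from h import *
ims={n:snapshot(n) for n in('scene','top')}
for n in ims:
    im=ims[n]; cv2.imwrite(f'pics/{n}40.png',cv2.resize(im[190:340,220:340,::-1] if n=='scene' else im[160:280,220:360,::-1],None,fx=5,fy=5))
dots(ims)
st()
E
```

```text
scene dot u -0.0496 v -0.0102 area 4
scene dot u -0.0501 v 0.0083 area 2
scene dot u -0.0026 v -0.0113 area 2
scene dot u -0.0016 v 0.0080 area 1
scene dot u 0.0483 v 0.0099 area 3
scene dot u 0.0480 v -0.0096 area 4
top dot u -0.0497 v 0.0113 area 3
top dot u -0.0497 v -0.0074 area 4
top dot u -0.0024 v 0.0113 area 3
top dot u -0.0611 v -0.0296 area 3
top dot u -0.0029 v -0.0076 area 2
top dot u 0.0471 v 0.0135 area 2
top dot u -0.0044 v -0.0317 area 2
t 58.15 tcp [0.4962 0.1416 0.2139] toolx [ 0.026 -0.032 -0.999] jawang 0.561 open 0.9 F [0.4 0.1 0.3] q [ 0.08  0.7  -0.79  1.93  0.74  0.82 -0.57]
```

View pics/scene40.png

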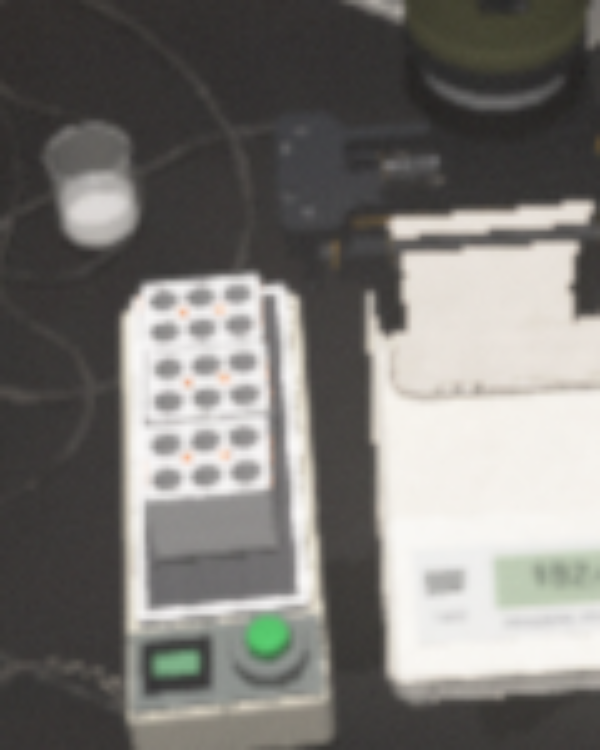

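View pics/top40.png

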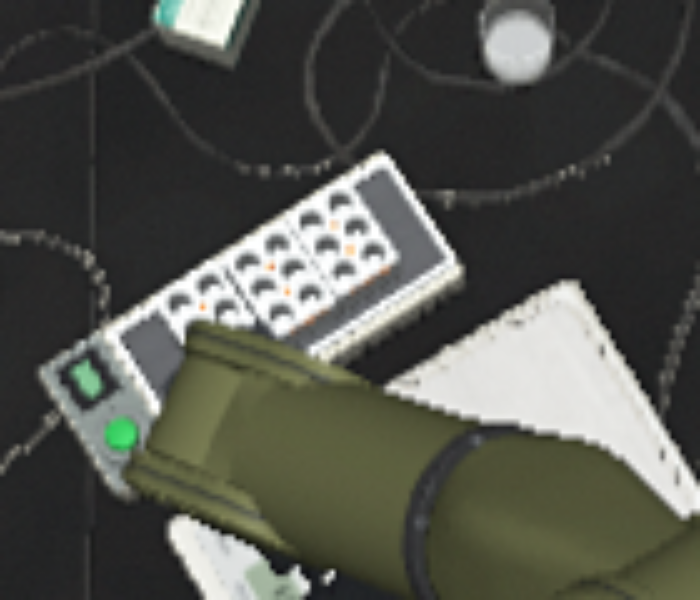

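```bash
python3 - <<'E'
from h import *
st(); plan([.561,.2785,.12],HY)
E
```

```text
t 58.15 tcp [0.4962 0.1416 0.2139] toolx [ 0.026 -0.032 -0.999] jawang 0.561 open 0.9 F [0.4 0.1 0.3] q [ 0.08  0.7  -0.79  1.93  0.74  0.82 -0.57]
delta [ 9.1  12.73 -8.52] yaw 0.001 alt -3.14 dist cm 17.8
```

Emit:
apply_moves --pt "0 2 -1.5" --pt "0 5 -3.5" --pt "0 8 -5.5" --pt "0 11 -7.5" --pt "2 12.7 -8.5" --pt "5 12.7 -8.5" --pt "8 12.7 -8.5" --pt "8.8 12.7 -8.5" --pt "8.8 12.7 -8.5" --pt "8.8 12.7 -8.5" --yaw '[0,0,0,0,0,0,0,0,0,0]' --gripper '[50,20,0,0,0,0,0,0,0,0]'

```text
clock: 58.98
tool_pos: [0.561, 0.2786, 0.1236]
eef_rot: [0.337, 0.605, -0.347, 0.632]
contact_force: [1.3, -0.8, 0.2]
opening: 0.172
```

```bash
python3 - <<'E'
from h import *
ims={n:snapshot(n) for n in('scene','top')}
im=ims['scene']; cv2.imwrite('pics/s41.png',cv2.resize(im[230:350,210:330,::-1],None,fx=5,fy=5))
dots(ims); st(); plan([.561,.2785,.09],HY)
E
```

```text
scene dot u 0.0462 v 0.0221 area 8
top dot u -0.0497 v 0.0113 area 3
top dot u -0.0497 v -0.0074 area 4
top dot u -0.0024 v 0.0113 area 3
top dot u -0.0611 v -0.0296 area 3
top dot u -0.0017 v -0.0075 area 3
t 59.08 tcp [0.5616 0.2792 0.125 ] toolx [ 0.028 -0.03  -0.999] jawang 0.561 open 0.076 F [-0.7 -0.7 -0.2] q [-0.19  0.94 -0.69  1.66  0.81  0.86 -0.69]
delta [ 3.49 -0.12 -0.12] yaw 0.001 alt -3.141 dist cm 3.5
```

View pics/s41.png

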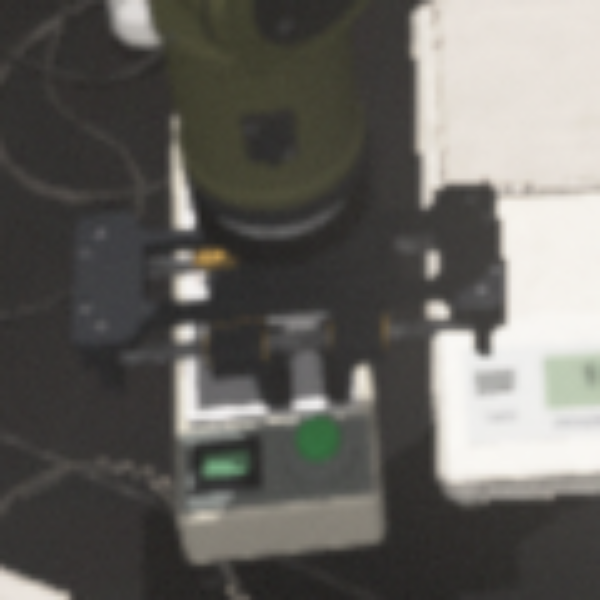

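Emit:
apply_moves --pt "1 -0.1 -0.1" --pt "2 -0.1 -0.1" --pt "3 -0.1 -0.1" --pt "3.5 -0.1 -0.1" --pt "3.9 -0.1 -0.1" --pt "4.1 -0.1 -0.1" --pt "4.3 -0.1 -0.1" --pt "4.4 -0.1 -0.1" --pt "4.4 -0.1 -0.1" --yaw '[0,0,0,0,0,0,0,0,0]' --gripper '[0,0,0,0,0,0,0,0,0]'

```text
clock: 59.83
tool_pos: [0.5609, 0.2777, 0.0834]
eef_rot: [0.337, 0.604, -0.347, 0.633]
contact_force: [-6.6, -4.4, 19.6]
opening: 0.005
```

```bash
python3 - <<'E'
from h import *
im=snapshot('scene'); cv2.imwrite('pics/s42.png',cv2.resize(im[230:350,210:330,::-1],None,fx=5,fy=5)); st()
E
```

```text
t 59.88 tcp [0.5609 0.2777 0.0834] toolx [ 0.029 -0.032 -0.999] jawang 0.561 open 0.003 F [-6.1 -5.9 19.4] q [-0.21  0.99 -0.65  1.68  0.87  0.79 -0.74]
```

View pics/s42.png

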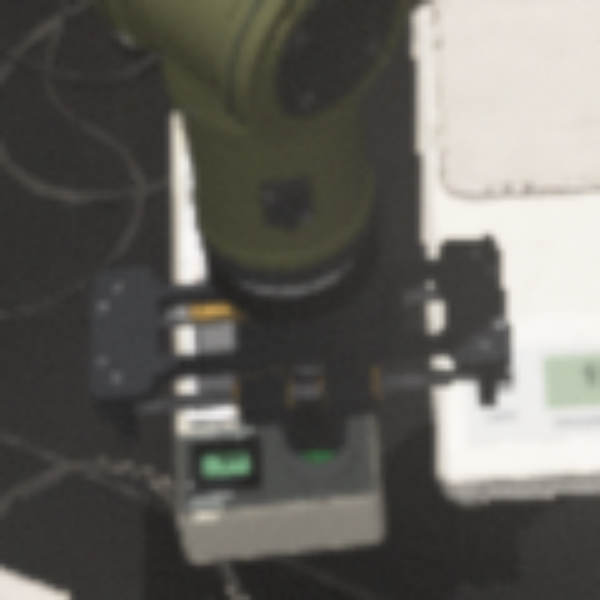

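Emit:
apply_moves --pt "0.3 0 0" --pt "0.35 0 0" --pt "0.35 0 0" --yaw '[0,0,0]' --gripper '[0,0,0]'

```text
clock: 60.13
tool_pos: [0.5609, 0.2777, 0.0833]
eef_rot: [0.337, 0.604, -0.347, 0.634]
contact_force: [-7.2, -4.9, 24.4]
opening: 0.002
```

Emit:
apply_moves --pt "-0.1 0 0" --pt "-0.1 0 0" --pt "-0.1 0 0" --yaw '[0,0,0]' --gripper '[0,0,0]'

```text
clock: 60.38
tool_pos: [0.561, 0.2779, 0.0849]
eef_rot: [0.337, 0.603, -0.347, 0.634]
contact_force: [-1.2, -0.9, 3.0]
opening: 0.004
```

Emit:
apply_moves --pt "-0.1 0 0" --pt "-0.1 0 0" --pt "-0.1 0 0" --yaw '[0,0,0]' --gripper '[0,0,0]'

```text
clock: 60.63
tool_pos: [0.561, 0.2779, 0.0858]
eef_rot: [0.337, 0.603, -0.347, 0.634]
contact_force: [-0.8, -1.5, 3.5]
opening: 0.003
```

Emit:
apply_moves --pt "-0.1 0 0" --pt "-0.1 0 0" --pt "-0.1 0 0" --yaw '[0,0,0]' --gripper '[0,0,0]'

```text
clock: 60.88
tool_pos: [0.561, 0.2779, 0.0866]
eef_rot: [0.337, 0.603, -0.347, 0.634]
contact_force: [-0.1, 0.0, 2.1]
opening: 0.008
```

Emit:
apply_moves --pt "-0.1 0 0" --pt "-0.1 0 0" --pt "-0.1 0 0" --yaw '[0,0,0]' --gripper '[0,0,0]'

```text
clock: 61.13
tool_pos: [0.561, 0.2779, 0.0876]
eef_rot: [0.337, 0.603, -0.347, 0.634]
contact_force: [-0.9, -1.8, 1.2]
opening: 0.005
```

Emit:
apply_moves --pt "-3 0 0" --pt "-6 0 0" --pt "-10 0 0" --pt "-13 -3 0" --pt "-15 -7 0" --pt "-15 -11 0" --pt "-15 -15 0" --pt "-15 -18 0" --pt "-15 -18 0" --yaw '[0,0,0,0,0,0,0,0,0]' --gripper '[0,0,0,0,0,0,0,0,0]'

```text
clock: 61.88
tool_pos: [0.3981, 0.1822, 0.2354]
eef_rot: [0.333, 0.604, -0.349, 0.634]
contact_force: [1.1, 0.1, 0.3]
opening: 0.007
```

```bash
python3 - <<'E'
from h import *
ims={n:snapshot(n) for n in('scene','top')}
for n in ims:
    im=ims[n]; cv2.imwrite(f'pics/{n}43.png',cv2.resize(im[190:340,220:340,::-1],None,fx=5,fy=5) if n=='scene' else im[:,:,::-1])
cv2.imwrite('pics/full43.png',ims['scene'][:,:,::-1])
dots(ims)
for n in ims:
    for t,z in(('tape_mid',.01),('glass_beaker_mid',.03),('storage_bottle_mid',.062)):
        r=spot_point(t,n)[:1]; print(n,t,r and (r[0]['pixel'],np.round(back(n,r[0]['pixel'],z),3)))
st()
E
```

```text
scene dot u -0.0496 v -0.0102 area 4
scene dot u -0.0501 v 0.0083 area 2
scene dot u -0.0015 v -0.0108 area 3
scene dot u -0.0014 v 0.0067 area 2
scene dot u 0.0483 v 0.0099 area 3
scene dot u 0.0480 v -0.0096 area 4
top dot u -0.0497 v 0.0113 area 3
top dot u -0.0497 v -0.0074 area 4
top dot u -0.0024 v 0.0113 area 3
top dot u -0.0611 v -0.0296 area 3
top dot u -0.0029 v -0.0076 area 2
top dot u 0.0471 v 0.0135 area 2
top dot u -0.0044 v -0.0317 area 2
top dot u 0.0473 v -0.0075 area 2
top dot u 0.0393 v -0.0293 area 3
scene tape_mid ([433.5, 179.3], array([ 0.359, -0.477,  0.01 ]))
scene glass_beaker_mid []
scene storage_bottle_mid ([301.7, 438.1], array([0.369, 0.5  , 0.062]))
top tape_mid ([478.8, 311.0], array([ 0.347, -0.472,  0.01 ]))
top glass_beaker_mid ([324.7, 168.0], array([0.829, 0.017, 0.03 ]))
top storage_bottle_mid ([175.0, 311.5], array([0.361, 0.495, 0.062]))
t 62.28 tcp [0.4047 0.188  0.2357] toolx [ 0.031 -0.032 -0.999] jawang 0.561 open 0.005 F [ 0.2  0.5 -0. ] q [-0.05  0.59 -0.81  2.1   0.71  0.75 -0.77]
```

View pics/scene43.png

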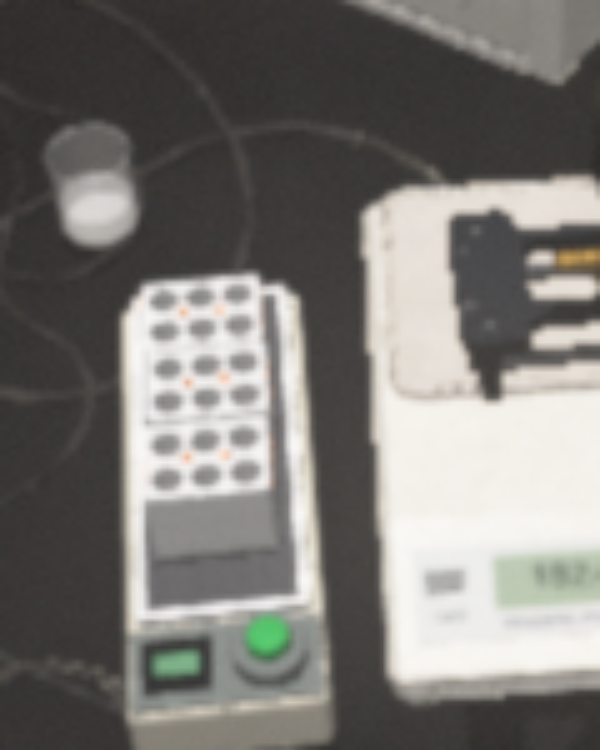

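View pics/top43.png

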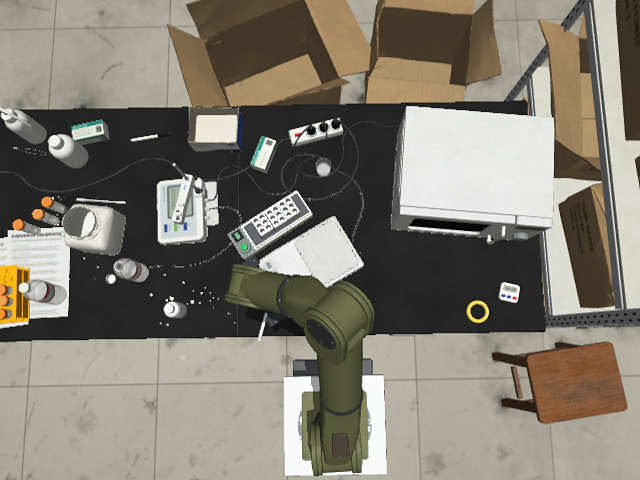

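```bash
python3 -c "
from plant import *
print(finish_job())"
```

```text
the job is handed in; nothing more can be done
None
```

The job is handed in after about 62 s of the 210 s. All three blocks found in the scene are wells up in one row on the heater bed, and the start key was pressed and released last.

- **Turning the blocks:** I turned the two upside-down blocks over in two quarter turns each, rolling them in the grip over the free end of the heater. The third block was already wells up and went straight on.
- **Knocked block:** One loaded block was pushed about 7 mm sideways on the bed while the arm was elsewhere. I regripped it and put it back in line before pressing the key.
- **Row check:** The last pictures put the block centres at about -50, -2 and +48 mm along the bed, in line across it to about 2 mm. Gaps are about 2 to 4 mm. The two cameras differed by 1 to 2 mm.
- **Key press:** The key met a hard stop at about 24 N. The spring force then fell away over about 5 mm as I lifted, which fits a full press. The key is up again in the last picture.
- **Bystanders:** The tape roll, beaker and storage bottle look unmoved. Position readings agree to about 1 cm. The network missed the beaker in the last scene picture, so its position comes from the top camera and from looking at the picture.
- **Tool tilt:** The tool drifted to about 2.5° of tilt during the run and I did not correct it. The blocks look flat on the bed.

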